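Put hose fittings away in a latched parts drawer

ROBOT

A 6-joint arm with a two-finger parallel gripper is mounted at the origin on the work surface. World frame = base frame: x ahead of the robot, y to its left, z up, the work surface at z = 0. Lengths are in mm, angles in degrees, forces in N, time in s.
With the tool pointing down it reaches from about 425 to 950 mm from the base axis. Payload 14.7 kg.
Tool frame: the origin (TCP) lies midway between the tips of the shut fingers; the grasp point (between the pads) lies 19 mm behind it; z points along the fingers, y is the direction in which the jaws open and shut (so a half turn about z gives the same grasp; the last joint's range is limited). The gripper opens to 85 mm and grips with 20 to 120 N. Pads are 22 mm wide; open, the fingers measure 114 mm over their backs; the gripper's body (76 mm by 85 mm) begins 54 mm behind the grasp point. The pads swing forward as they close: fully open they stand 13 mm farther back than shut.
Start: joints at [-72.685, 27.513, 91.461, -0, 61.026, -2.67], TCP at [222.166, -610.847, 196.797] pointing down, gripper open.
Joint ranges: [-157.49, 157.49], [-46.99, 117.5], [13.45, 153.17], [-89.5, 269.5], [5.16, 153.95], [-167.48, 167.48]. Speed limits (degrees/s): [108.29, 108.29, 136.94, 172.46, 172.46, 172.46].

INTERFACE

Orientations are given as [roll, pitch, yaw] about the fixed x, y, z axes, in that order (R = Rz(yaw) Ry(pitch) Rx(roll)).
In Python, from rig import bot, read_camera, get_calibration, job gives the robot as it stands.
- The arm moves only by the tool jog_arm, never from a script. Its argument "deltas" is a list of rows, each a list of 3 entries, a list of its own where there are three numbers: the turn, a rotation vector about the tool's x, y, z in rad, then the shift along the tool's x, y, z in m, then the opening in per cent of the stroke, from 0 (shut) to 100 (fully open). In form: [[[wx, wy, wz], [dx, dy, dz], grip], ...]. A call has 1 to 12 rows; each row shifts and turns the commanded pose from where the row before left it, along the tool's axes as they then stand; what a row does not reach is not made up. A row lasts 1/12 s, in which the tool goes at most 41.7 mm and 7.16 degrees, less where a joint would pass 70% of its speed; a pose out of reach is approached as far as the arm can. A call with a gripper value outside its range is refused whole. The fingers move at their own pace and stop on an object; the grip force is fixed at half the most. Time passes only in rows, so rows that do not move let the fingers close. It gives the time, the measured TCP pose, the force and the opening at its end, in the units of the state.
- bot.state(): the state, without advancing time (a new reading comes with each control period).
- read_camera(name): name is "scene" or "top"; returns the picture (400x640x3 uint8, blue, green, red); there is no depth.
- get_calibration(name): a dict with "fov_y" (degrees; the focal length in pixels is half the picture's height over the tangent of half this angle, whatever the lens; pixels are square), "cx", "cy" (the principal point, pixels), "k1" (the pictures are not rectified: a ray, as slopes to the right and down, at radius r is drawn at 1 + k1 r^2 times it, then the intrinsics apply), "extrinsics" (4x4, takes a point from world to camera coordinates). Camera axes: x right, y down, z forward; pixel columns grow to the right and rows downward; lengths in mm; the calibration is good to about 2 mm. A picture is of the moment at which its call begins. get_calibration takes no time and is no camera call.
- job.finish_job(): hands the job in, once; it reports no verdict.
The state is a dict: "clock": time; "joint_positions": joint angles; "qvel": joint speeds; "joint_torque": joint torques, N m; "eef_pos": TCP position; "tcp_rot": TCP orientation; "wrist_force": force on the tool from outside, world axes, zero at the start; "ft_torque": the same for the moment, N m; "grip_width": finger opening in mm.
Only numpy, scipy, OpenCV 4.12 (cv2) and the standard library are available. Lean on these libraries where they do the work, as an engineer would, in place of code of your own. Each camera call takes 0.05 s, during which the arm holds its last target.

TASK

Put the loose hose fittings from the black mat away in the locked drawer: slide the safety tab off the latch, lift the latch right up, pull the drawer well out, and put every straight fitting in its left compartment and every elbow fitting in its right one (left and right as the robot faces the drawer). Then, with all of them in, push the drawer fully home, swing the latch down into its catch and slide the safety tab all the way back over it. Leave the wrench, the jar and the bins alone.

Things in the scene. Friction and masses are not known exactly. Their poses are not given: they have to be found in the camera images.
- cab: Low one-drawer parts module of slate-grey steel, fixed to the bench: 240 mm deep (own x), 300 mm wide (own y), 80 mm high. Origin on the bench at the middle of its front edge; own +x points into the module, +y to its left as the robot faces it. Drawer knob at own y = 0; latch and safety tab on its top, front left
- drawer (a joint): Drawer pull-out (m): 0 shut, stop at 0.175; slides along the module's -x, 2.5 N friction, stays where left. Front plate 14 mm thick, top 78 mm above the bench; side walls and middle divider reach 56 mm, floor 14 mm above the bench. Cannot be pulled while the latch is down
- drawer_pull (a point): Centre of the drawer's black knob: 24 mm wide (module's y), 18 mm (x), 36 mm tall, on a 12 mm stem, centre 32 mm in front of the drawer front and 45 mm above the bench; moves with the drawer. Can be pinched from above across its 24 mm width
- bay_left (a point): Middle of the floor of the drawer's left compartment (own +y), 14 mm above the bench, for straight fittings; moves with the drawer, axes as the module's. Compartment 186 mm long (93 mm before and behind this point along x), 134 mm wide, 42 mm deep; the part still inside the module is roofed at 76 to 80 mm above the bench
- bay_right (a point): The same for the right compartment (own -y), same size; for elbow fittings
- latch (a joint): Angle of the steel latch arm (rad): 0 down in its catch, stop at 1.3; swings up and back about a hinge along the module's y (friction 0.1 N m), stays where left. Arm 12 mm wide (y). Down, its nose hangs in front of a catch plate (24 mm wide, rising to 96 mm above the bench) on the drawer front and holds the drawer shut
- latch_hinge (a point): Point on the latch's hinge axis (along the module's y): 55 mm behind the module's front edge, 75 mm left of its middle, 90 mm above the bench; fixed to the module
- latch_fin (a point): Middle of the latch's upright thumb fin: 10 mm thick (module's y), 20 mm long (x), 34 mm tall, top 140 mm above the bench when down. Moves with the latch on a 76 mm radius about the hinge axis; when down it is 67 mm in front of that axis and 36 mm above it. Pinched across its thickness it can turn between the fingers
- tab (a joint): Sliding safety tab (m): 0 to 0.003 locked, its flat bolt lying 2 mm over the latch arm so that the arm cannot lift; slides along the module's +y, clear of the arm beyond 0.020, stop at 0.032; 2 N friction, stays where left
- tab_knob (a point): Middle of the tab's black knob: 14 mm thick (module's x), 20 mm wide (y), 34 mm tall, foot 116 mm and top 150 mm above the bench; 18 mm behind the module's front edge, 45 mm left of the latch when locked; moves with the tab
- straight1: Straight steel hose fitting lying on its side, 110 to 230 g: 62 mm long along own x, 28 mm thick. Round ferrule of 27.6 mm diameter from own x = -31 to +8 mm, then a hex nut 28 mm across flats from +13 to +31 mm. Origin on its axis at mid-length, 14 mm above its support; it can roll over onto other flats. May be absent
- straight2: Straight steel hose fitting lying on its side, 110 to 230 g: 62 mm long along own x, 28 mm thick. Round ferrule of 27.6 mm diameter from own x = -31 to +8 mm, then a hex nut 28 mm across flats from +13 to +31 mm. Origin on its axis at mid-length, 14 mm above its support; it can roll over onto other flats. Another of the same. May be absent
- elbow1: Steel 90-degree elbow hose fitting lying flat, 110 to 230 g, outline 75 x 47 mm, 26 mm thick. Origin: middle of that outline, 13 mm above its support. Round ferrule, 26 mm diameter, along own x (own x -37.5 to -1.5 mm, at y = -10.5 mm); then a 16 mm bend to a 26 mm hex nut that points to own +y (x = +22.5, y = 5.5 to 23.5 mm). May be absent
- elbow1_grip (a point): Where to grip that elbow fitting: on the axis of its round ferrule (26 mm diameter), about 19 mm of finger room from the nut; axes as the fitting's
- elbow2: Steel 90-degree elbow hose fitting lying flat, 110 to 230 g, outline 75 x 47 mm, 26 mm thick. Origin: middle of that outline, 13 mm above its support. Round ferrule, 26 mm diameter, along own x (own x -37.5 to -1.5 mm, at y = -10.5 mm); then a 16 mm bend to a 26 mm hex nut that points to own +y (x = +22.5, y = 5.5 to 23.5 mm). Another of the same. May be absent
- elbow2_grip (a point): Where to grip that elbow fitting: on the axis of its round ferrule (26 mm diameter), about 19 mm of finger room from the nut; axes as the fitting's
- wrench: a steel open-ended wrench 190 mm long lying on the bench; not part of the job
- jar: a closed grey jar, 64 mm across, 75 mm tall; not part of the job
- bin: an empty dark open bin 130 by 100 by 60 mm; not part of the job
Not all that is in view belongs to the job. Leave any purple or yellow look-alike of the straight1 alone.

How it is judged (in metres and radians):
On the way, in this order (a step that is already met when the one before it is completed fails the run):
1. the safety tab is slid clear (at least 20 mm) while the latch is still down (value of joint tab above 0.02 m and value of joint latch below 0.15 rad), for 0.2 s.
2. the latch is lifted up by at least 0.9 rad (value of joint latch above 0.9 rad), for 0.2 s.
3. the drawer is pulled out by at least 110 mm (value of joint drawer above 0.11 m), for 0.2 s.
4. all straight fittings lie in the left compartment and all elbows in the right one, let go (x of straight1 in the frame of bay_left between -0.092 and 0.092 m and y of straight1 in the frame of bay_left between -0.06 and 0.06 m and z of straight1 in the frame of bay_left between 0 and 0.044 m and x of straight2 in the frame of bay_left between -0.092 and 0.092 m and y of straight2 in the frame of bay_left between -0.06 and 0.06 m and z of straight2 in the frame of bay_left between 0 and 0.044 m and x of elbow1 in the frame of bay_right between -0.092 and 0.092 m and y of elbow1 in the frame of bay_right between -0.06 and 0.06 m and z of elbow1 in the frame of bay_right between 0 and 0.044 m and x of elbow2 in the frame of bay_right between -0.092 and 0.092 m and y of elbow2 in the frame of bay_right between -0.06 and 0.06 m and z of elbow2 in the frame of bay_right between 0 and 0.044 m and contact force between each of straight1, straight2, elbow1, elbow2 and the fingers below 0.5 N), for 0.2 s.
5. the drawer is fully shut (within 6 mm) (value of joint drawer below 0.006 m), for 0.2 s.
6. the latch is down in its catch (within 0.08 rad) (value of joint latch below 0.08 rad and value of joint drawer below 0.006 m), for 0.2 s.
7. the safety tab is back over the latch (within 6 mm) (all of step 6 and value of joint tab below 0.006 m), for 0.2 s.
At the end, for the whole second after the job is handed in: Every straight fitting lies in the left compartment and every elbow in the right one, at rest and below the compartment walls; the drawer is shut within 6 mm, the latch down within 0.08 rad and the safety tab back within 6 mm of its locked stop (all of step 7 and x of straight1 in the frame of bay_left between -0.092 and 0.092 m and y of straight1 in the frame of bay_left between -0.06 and 0.06 m and z of straight1 in the frame of bay_left between 0 and 0.044 m and x of straight2 in the frame of bay_left between -0.092 and 0.092 m and y of straight2 in the frame of bay_left between -0.06 and 0.06 m and z of straight2 in the frame of bay_left between 0 and 0.044 m and x of elbow1 in the frame of bay_right between -0.092 and 0.092 m and y of elbow1 in the frame of bay_right between -0.06 and 0.06 m and z of elbow1 in the frame of bay_right between 0 and 0.044 m and x of elbow2 in the frame of bay_right between -0.092 and 0.092 m and y of elbow2 in the frame of bay_right between -0.06 and 0.06 m and z of elbow2 in the frame of bay_right between 0 and 0.044 m and linear speed of each of straight1, straight2, elbow1, elbow2 below 0.05 m/s); the robot touches nothing.
It fails at once if the wrench is moved by more than 40 mm (distance of wrench from where it was at the start of the episode above 0.04 m).
It fails at once if the jar is moved by more than 40 mm (distance of jar from where it was at the start of the episode above 0.04 m).
It fails at once if the bin is moved by more than 40 mm (distance of bin from where it was at the start of the episode above 0.04 m).
Of straight1, straight2, elbow1, elbow2 only 2 to 4 are there at a start; the rules pass over those that are not, and their reading is None.
At some moment in a run one of straight1, straight2, elbow1, elbow2 may be knocked a few centimetres aside while the robot is not near it.
Once in a run the grip may slacken for a moment while it holds something.
It also fails if it takes over 210 s, if anything falls off the work surface, if the arm or the gripper's body presses on something with over 40 N, if the wrist force passes 120 N, or if a joint passes its speed limit or range.

## Working session

There is one attempt and no reset: what is moved stays moved. The work goes in short steps, Python scripts to look and compute and a tool call to move; the robot and the scene stay as the last step left them, time stands still between calls to the robot, and variables do not carry over. Pictures are saved under pics/ and viewed, and the job is handed in when it is done.

Besides the shell and the picture viewer there is one more tool, called after ">>>" as a command line: name --argument value ..., lists and objects as JSON in quotes. jog_arm: Moves the arm, as the interface text tells. Its arguments: {"type":"object","properties":{"deltas":{"type":"array"}},"required":["deltas"]}

```bash
ls -la; mkdir -p pics; python3 - <<'E'
from rig import bot, read_camera, get_calibration, job
import cv2
print(bot.state())
for n in("scene","top"):
    c=get_calibration(n); print(n,c)
    cv2.imwrite(f"pics/{n}0.png",read_camera(n))
E
```

```text
total 12
drwxr-xr-x  3 agent agent 4096 Dec  6 23:52 .
drwxr-xr-x 23 root  root  4096 Dec  6 23:52 ..
drwxr-xr-x  2 agent agent 4096 Dec  6 23:52 pics
{'clock': 0.0, 'joint_positions': array([-7.26852628e+01,  2.75493652e+01,  9.14938873e+01, -1.01058995e-03,
        6.10250838e+01, -2.66939927e+00]), 'qvel': array([-0.12039592, -0.01772683, -0.0735032 , -0.0102958 ,  0.098954  ,
       -0.01799343]), 'joint_torque': array([ 7.35007256e-03, -9.50624514e+01, -4.30177975e+01,  2.99266549e-04,
        1.20998247e-02, -2.76757459e-05]), 'eef_pos': array([ 222.03054199, -610.42627074,  196.17706545]), 'tcp_rot': array([-1.79931697e+02, -2.30007378e-03,  1.99846252e+01]), 'wrist_force': array([-0.14231654,  0.96160135,  0.40335172]), 'ft_torque': array([ 0.01651625, -0.01007818, -0.01770885]), 'grip_width': 85.26839857837706}
scene {'fov_y': 51.712740723306, 'cx': 314.6018317747146, 'cy': 202.23918331623906, 'k1': 0.011505013194111981, 'extrinsics': array([[-7.17572326e-01,  6.96291341e-01, -1.63806540e-02,
         4.22737394e+02],
       [ 3.77858641e-01,  3.69434883e-01, -8.48964495e-01,
        -8.65779875e+01],
       [-5.85075042e-01, -6.15382999e-01, -5.28195949e-01,
         1.36717234e+03],
       [ 0.00000000e+00,  0.00000000e+00,  0.00000000e+00,
         1.00000000e+00]])}
top {'fov_y': 45.15475730312956, 'cx': 320.0334029615885, 'cy': 202.42520104713842, 'k1': -0.019677798817360363, 'extrinsics': array([[-2.26248633e-02, -9.99647131e-01, -1.39186581e-02,
        -5.09423199e+01],
       [-9.85197134e-01,  2.46598449e-02, -1.69642267e-01,
         5.36132036e+02],
       [ 1.69925638e-01,  9.87448900e-03, -9.85407414e-01,
         1.57111165e+03],
       [ 0.00000000e+00,  0.00000000e+00,  0.00000000e+00,
         1.00000000e+00]])}
```

View pics/scene0.png

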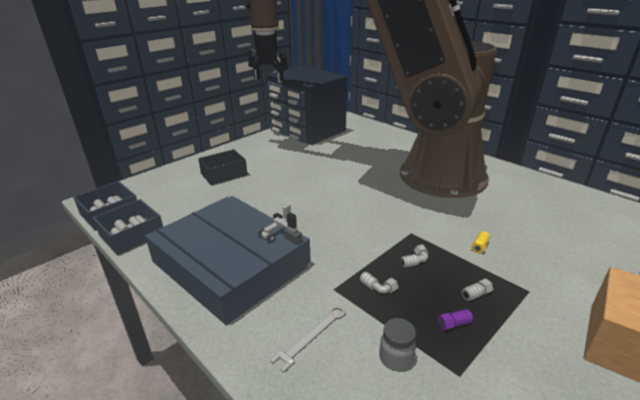

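View pics/top0.png

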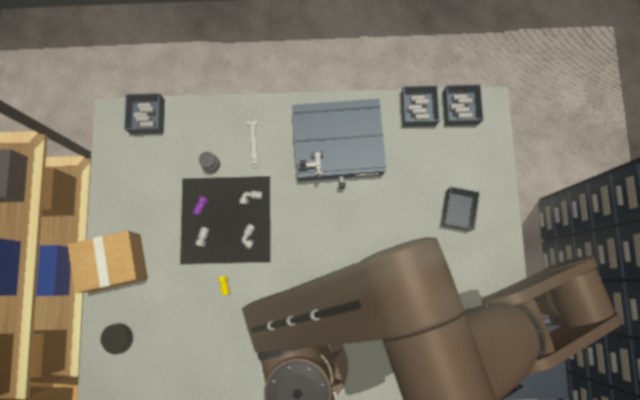

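```bash
cat > h.py <<'E'
import numpy as np, cv2
from rig import bot, read_camera, get_calibration, job
C={n:get_calibration(n) for n in("scene","top")}
def cam(n):
    c=C[n]; f=200/np.tan(np.radians(c["fov_y"]/2)); E=np.array(c["extrinsics"]); return c,f,E[:3,:3],E[:3,3]
def proj(n,p):
    c,f,R,t=cam(n); q=R@np.asarray(p,float)+t; s=q[:2]/q[2]; s=s*(1+c["k1"]*(s@s)); return np.array([c["cx"],c["cy"]])+f*s
def ray(n,uv):
    c,f,R,t=cam(n); d=(np.asarray(uv,float)-[c["cx"],c["cy"]])/f; s=d.copy()
    for _ in range(10): s=d/(1+c["k1"]*(s@s))
    return -R.T@t, R.T@np.array([s[0],s[1],1.])
def onz(n,uv,z):
    o,d=ray(n,uv); return o+d*(z-o[2])/d[2]
def tri(uv1,uv2):
    o1,d1=ray("scene",uv1); o2,d2=ray("top",uv2)
    A=np.c_[d1,-d2]; s=np.linalg.lstsq(A,o2-o1,rcond=None)[0]
    a=o1+s[0]*d1;b=o2+s[1]*d2; return (a+b)/2, np.linalg.norm(a-b)
def shot(n,tag):
    im=read_camera(n); cv2.imwrite(f"pics/{n}_{tag}.png",im); return im
def crop(im,x0,y0,x1,y1,k,name):
    cv2.imwrite(f"pics/{name}.png",cv2.resize(im[y0:y1,x0:x1],None,fx=k,fy=k,interpolation=cv2.INTER_CUBIC))
def st():
    s=bot.state(); print("t",round(s["clock"],2),"tcp",s["eef_pos"].round(1),"rpy",s["tcp_rot"].round(1),"F",s["wrist_force"].round(1),"w",round(s["grip_width"],1),"q",s["joint_positions"].round(1)); return s
E
python3 - <<'E'
from h import *
t=cv2.imread("pics/top0.png"); s=cv2.imread("pics/scene0.png")
crop(t,280,90,400,200,6,"tcab"); crop(t,170,165,290,275,6,"tmat")
crop(s,140,190,320,320,4,"scab"); crop(s,330,210,530,370,4,"smat")
E
```

```text
(no output)
```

View pics/tcab.png

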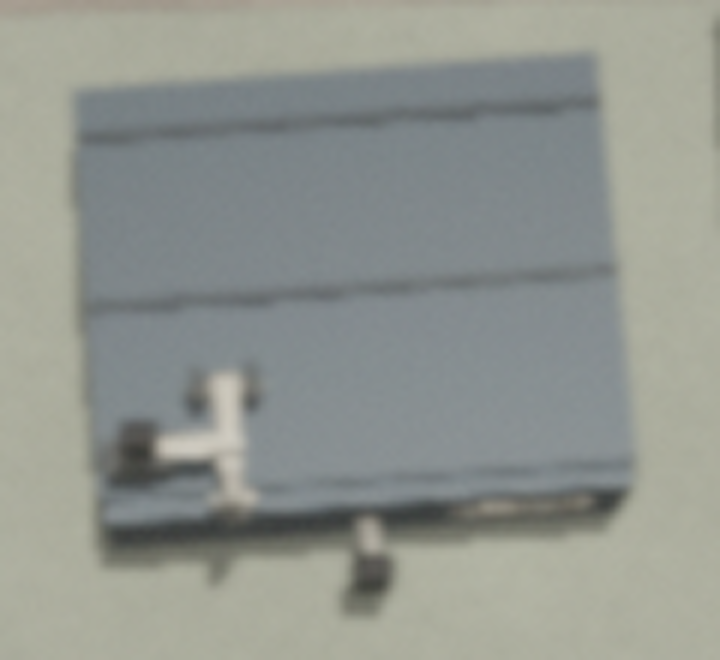

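View pics/tmat.png

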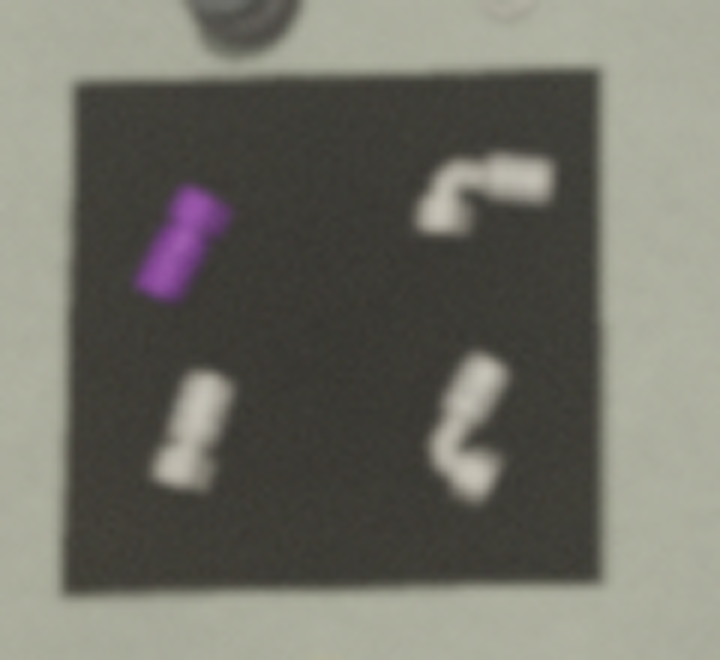

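View pics/scab.png

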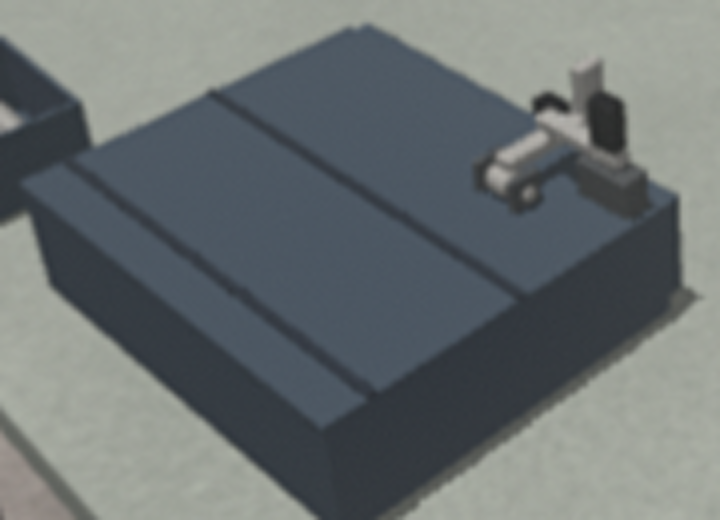

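View pics/smat.png

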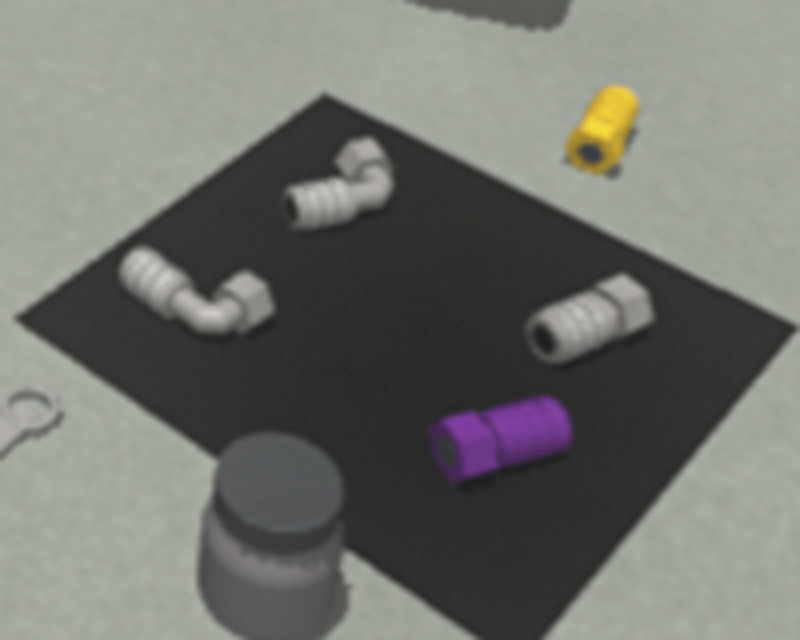

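```bash
python3 - <<'E'
from h import *
T=lambda x,y:(280+x/6-.4,90+y/6-.4); S=lambda x,y:(140+x/4-.4,190+y/4-.4)
BL=onz("top",T(76,90),80);BR=onz("top",T(596,53),80)
print("top BL BR",BL,BR,np.linalg.norm(BL-BR))
d=BL-BR; print("yaw",np.degrees(np.arctan2(-d[0],d[1])))
# scene corners: back-left (322,430), back right (22,183), front-left (678,195), front-right (365,25)
for n,p in dict(BL=(322,430),BR=(22,183),FL=(678,195),FR=(365,25)).items(): print(n,onz("scene",S(*p),80))
print("tri BL",tri(S(322,430),T(76,90)),"BR",tri(S(22,183),T(596,53)))
yaw=np.arctan2(-d[0],d[1]); 
print("tabknob",tri(S(608,95),T(140,432)))
print("tabknob top@150",onz("scene",S(608,95),150),onz("top",T(140,432),150))
print("fin top",onz("scene",S(588,63),140))
print("pull top z63", onz("top",T(375,570),63))
E
```

```text
top BL BR [869.90466099  23.04474293  80.        ] [ 883.85386239 -273.18729203   80.        ] 296.56027844711036
yaw 2.6959961551524816
BL [868.56255954  27.04816745  80.        ]
BR [ 881.4251917  -271.69905512   80.        ]
FL [617.55656388  12.88955422  80.        ]
FR [ 635.04856327 -278.44713421   80.        ]
tri BL (array([868.99543934,  24.19018927,  78.58168862]), np.float64(3.4822202906343205)) BR (array([ 882.43991076, -272.42455212,   80.44227199]), np.float64(2.6396094935889147))
tabknob (array([647.99920659, -11.89258861, 152.548463  ]), np.float64(4.112278072956525))
tabknob top@150 [644.39555687 -13.06660599 150.        ] [650.17453265 -13.21332932 150.        ]
fin top [620.34493965 -58.69865675 140.        ]
pull top z63 [ 590.34861994 -138.99739807   63.        ]
```

```bash
cat > fit.py <<'E'
from h import *
from scipy.optimize import least_squares
T=lambda x,y:(280+x/6-.4,90+y/6-.4); S=lambda x,y:(140+x/4-.4,190+y/4-.4)
obs=[("top",T(76,90),(240,150,80)),("top",T(596,53),(240,-150,80)),("scene",S(322,430),(240,150,80)),("scene",S(22,183),(240,-150,80)),
("scene",S(608,97),(18,120,150)),("top",T(140,432),(18,120,150)),("scene",S(588,63),(-12,75,140)),("top",T(375,570),(-46,0,63)),("scene",S(678,195),(0,150,80)),("scene",S(365,25),(0,-150,80)) ]
def W(v,p):
    c,s=np.cos(v[2]),np.sin(v[2]); return np.array([v[0]+c*p[0]-s*p[1],v[1]+s*p[0]+c*p[1],p[2]])
if __name__=="__main__":
    f=lambda v:np.concatenate([proj(n,W(v,p))-uv for n,uv,p in obs])
    r=least_squares(f,[636,-135,.047],loss="soft_l1",x_scale=[10,10,.01])
    print(r.x[:2],np.degrees(r.x[2]),r.x[2]); print(r.fun.reshape(-1,2).round(1))
    v=r.x
    for n,p in dict(tab=(18,120,133),fin=(-12,75,126),hinge=(55,75,90),pull=(-46,0,45)).items(): print(n,W(v,p).round(1))
E
python3 fit.py
python3 - <<'E'
from h import *
t=cv2.imread("pics/top0.png"); s=cv2.imread("pics/scene0.png")
hsv=cv2.cvtColor(t,cv2.COLOR_BGR2HSV)
m=((t.min(2)>110)).astype(np.uint8)*255
r=np.zeros_like(m); r[182:258,186:267]=255; m&=r
n,l,stt,cen=cv2.connectedComponentsWithStats(m)
for i in range(1,n):
    if stt[i,4]<20: continue
    ys,xs=np.where(l==i); P=np.array([onz("top",(x,y),13)[:2] for x,y in zip(xs,ys)])
    (c,wh,a)=cv2.minAreaRect(P.astype(np.float32)); box=cv2.boxPoints((c,wh,a))
    print(stt[i],cen[i].round(1),"mean",P.mean(0).round(1),"rect",np.round(c,1),np.round(wh,1),round(a,1))
ms=((s.min(2)>95)).astype(np.uint8)*255
r=np.zeros_like(ms); cv2.fillPoly(r,[np.array([[412,238],[524,293],[462,365],[338,290]])],255); r[300:,:420]=0; ms&=r
n,l,stt,cen=cv2.connectedComponentsWithStats(ms)
for i in range(1,n):
    if stt[i,4]>20: print("scene",stt[i],cen[i].round(1),onz("scene",cen[i],14).round(1))
E
```

```text
[ 634.45305571 -133.33046069] 2.4077922850178313 0.042023903077678885
[[-1.   0.6]
 [ 0.   0.9]
 [ 0.2 -0.3]
 [ 0.1 -0.4]
 [-0.9  0.1]
 [-0.2  0.9]
 [ 0.3 -0.2]
 [-1.1  0.6]
 [-2.3  2.7]
 [-2.8  0.1]]
tab [647.4 -12.7 133. ]
fin [619.3 -58.9 126. ]
hinge [686.3 -56.1  90. ]
pull [ 588.5 -135.3   45. ]
[240 191  22  13 159] [249.8 195.8] mean [569.6 177.9] rect [570.4 177.4] [36.3 79.4] 20.0
[242 224  12  24 168] [247.6 235.8] mean [431.6 185.4] rect [432.8 186.2] [35.6 78.7] 86.2
[196 227  12  19 138] [201.6 236.1] mean [434.2 342.2] rect [434.4 342.2] [26.3 65. ] 72.3
scene [402 244  26  22 320] [416.1 255.8] [424.6 183.1  14. ]
scene [360 272  38  21 403] [378.4 282.8] [562.6 177.4  14. ]
scene [464 278  29  21 337] [479.  288.1] [421.4 342.6  14. ]
```

```bash
sed -i 's/(0,150,80)/(-14,150,78)/; s/(0,-150,80)/(-14,-150,78)/' fit.py; python3 fit.py
cat >> h.py <<'E'
from scipy.spatial.transform import Rotation as Ro
def goto(p,yaw,cmd=None):
    """delta to world TCP p (mm) with tool down at yaw, in tool axes as they stand"""
    s=st(); R=Ro.from_euler("xyz",s["tcp_rot"],degrees=True)
    Rt=Ro.from_euler("xyz",[180,0,yaw],degrees=True)
    rv=(R.inv()*Rt).as_rotvec(); d0=R.inv().apply(np.array(p)-s["eef_pos"]); d1=Rt.inv().apply(np.array(p)-s["eef_pos"])
    print("rotvec",rv.round(3),"shift before turn(mm)",d0.round(1)," after turn(mm)",d1.round(1),"dist",np.linalg.norm(d0).round(1))
E
python3 - <<'E'
from h import *
goto([647.4,-12.5,220],92.4)
E
```

```text
[ 636.0768101  -134.75685584] 2.753524204872871 0.04805806340839049
[[-1.   0.4]
 [-0.   0.2]
 [-0.1 -0.1]
 [-0.9  0. ]
 [-1.6  0. ]
 [ 0.3  0.6]
 [-0.5 -0.3]
 [-0.6  0.1]
 [ 1.3  0.5]
 [ 0.4 -1. ]]
tab [648.3 -14.  133. ]
fin [620.5 -60.4 126. ]
hinge [687.4 -57.2  90. ]
pull [ 590.1 -137.    45. ]
t 0.1 tcp [ 222.1 -610.5  196.2] rpy [-179.9   -0.    20. ] F [ 0.4 -0.2 -0. ] w 85.4 q [-72.7  27.5  91.5  -0.   61.   -2.7]
rotvec [-1.000e-03 -1.000e-03 -1.264e+00] shift before turn(mm) [ 604.1 -416.6  -23.3]  after turn(mm) [579.6 450.  -23.8] dist 734.2
```

>>> jog_arm --deltas '[[[0,0,0],[0.0252,-0.0174,-0.001],60],[[0,0,0],[0.0252,-0.0174,-0.001],60],[[0,0,0],[0.0252,-0.0174,-0.001],60],[[0,0,0],[0.0252,-0.0174,-0.001],60],[[0,0,0],[0.0252,-0.0174,-0.001],60],[[0,0,0],[0.0252,-0.0174,-0.001],60],[[0,0,0],[0.0252,-0.0174,-0.001],60],[[0,0,0],[0.0252,-0.0174,-0.001],60],[[0,0,0],[0.0252,-0.0174,-0.001],60],[[0,0,0],[0.0252,-0.0174,-0.001],60],[[0,0,0],[0.0252,-0.0174,-0.001],60],[[0,0,0],[0.0252,-0.0174,-0.001],60]]'

```text
clock: 1.1
eef_pos: [435.5, -309.8, 208.7]
tcp_rot: [-180.0, 0.0, 20.0]
wrist_force: [0.2, -0.5, -0.0]
grip_width: 50.9
```

>>> jog_arm --deltas '[[[0,0,0],[0.0252,-0.0174,-0.001],60],[[0,0,0],[0.0252,-0.0174,-0.001],60],[[0,0,0],[0.0252,-0.0174,-0.001],60],[[0,0,0],[0.0252,-0.0174,-0.001],60],[[0,0,0],[0.0252,-0.0174,-0.001],60],[[0,0,0],[0.0252,-0.0174,-0.001],60],[[0,0,0],[0.0252,-0.0174,-0.001],60],[[0,0,0],[0.0252,-0.0174,-0.001],60],[[0,0,0],[0.0252,-0.0174,-0.001],60],[[0,0,0],[0.0252,-0.0174,-0.001],60],[[0,0,0],[0.0252,-0.0174,-0.001],60],[[0,0,0],[0.0252,-0.0174,-0.001],60]]'

```text
clock: 2.1
eef_pos: [648.3, -10.2, 220.5]
tcp_rot: [-180.0, 0.0, 20.0]
wrist_force: [0.6, 0.5, 0.1]
grip_width: 51.2
```

>>> jog_arm --deltas '[[[0,0,-0.115],[0,0,0],50],[[0,0,-0.115],[0,0,0],50],[[0,0,-0.115],[0,0,0],50],[[0,0,-0.115],[0,0,0],50],[[0,0,-0.115],[0,0,0],50],[[0,0,-0.115],[0,0,0],50],[[0,0,-0.115],[0,0,0],50],[[0,0,-0.115],[0,0,0],50],[[0,0,-0.115],[0,0,0],50],[[0,0,-0.115],[0,0,0],50],[[0,0,-0.115],[0,0,0],50],[[0,0,0],[0,0,0],50]]'

```text
clock: 3.1
eef_pos: [647.6, -11.7, 220.5]
tcp_rot: [-180.0, -0.0, 92.8]
wrist_force: [1.1, 0.4, -0.1]
grip_width: 42.6
```

```bash
python3 - <<'E'
from h import *
goto([648.2,-14,125],92.75)
t=shot("top","a");s=shot("scene","a")
crop(s,200,170,330,270,6,"sa")
E
```

```text
t 3.1 tcp [647.6 -11.7 220.5] rpy [-180.    -0.    92.8] F [ 1.1  0.4 -0.1] w 42.6 q [-3.7 26.1 90.2 -0.  63.7 -6.5]
rotvec [-0.001 -0.     0.001] shift before turn(mm) [-2.3  0.5 95.5]  after turn(mm) [-2.3  0.5 95.5] dist 95.5
```

View pics/sa.png

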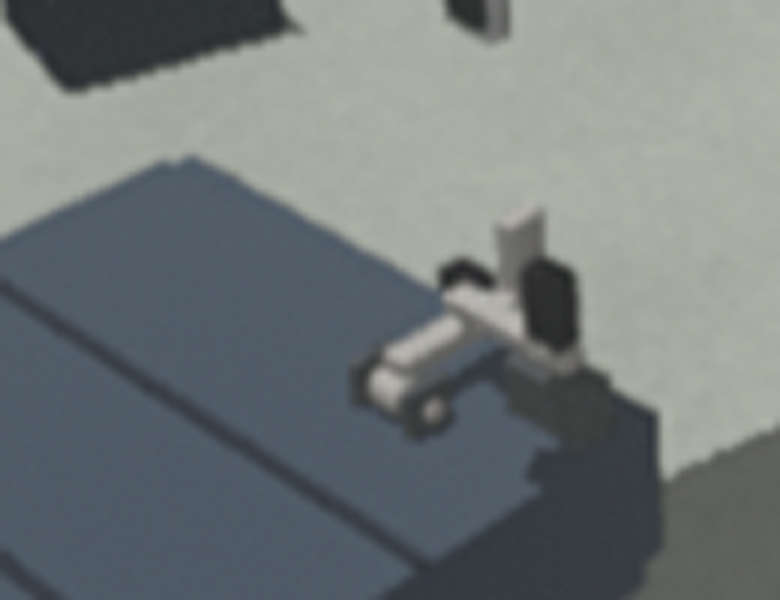

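>>> jog_arm --deltas '[[[0,0,0],[-0.0023,0.0005,0.012],50],[[0,0,0],[0,0,0.02],50],[[0,0,0],[0,0,0.02],50],[[0,0,0],[0,0,0.015],50],[[0,0,0],[0,0,0.01],50],[[0,0,0],[0,0,0.01],50],[[0,0,0],[0,0,0.008],50],[[0,0,0],[0,0,0],50]]'

```text
clock: 3.87
eef_pos: [647.7, -13.9, 124.2]
tcp_rot: [-179.9, -0.0, 92.4]
wrist_force: [-0.5, -0.4, -0.1]
grip_width: 42.6
```

```bash
python3 - <<'E'
from h import *
st()
s=shot("scene","b")
crop(s,200,140,330,250,6,"sb")
E
```

```text
t 3.87 tcp [647.7 -13.9 124.2] rpy [-179.9   -0.    92.4] F [-0.5 -0.4 -0.1] w 42.6 q [-3.9 31.7 95.6  0.  52.9 -6.3]
```

View pics/sb.png

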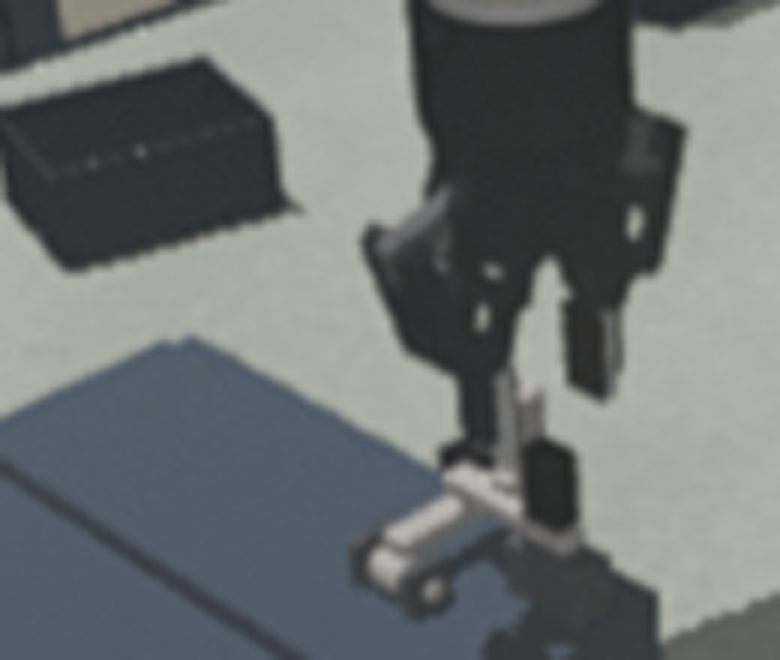

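```bash
python3 - <<'E'
from h import *
k=lambda p:((proj("scene",p)-[200,140])*6).round(0)
print("tcp",k([647.7,-13.9,124.2]),"knob top",k([648.3,-14,150]),"foot",k([648.3,-14,116]))
print("fin top",k([620.5,-60.4,140]))
for dx in(-21,21): print(k([647.7+dx,-13.9,137]), k([647.7+dx,-13.9,170]))
E
```

```text
tcp [545. 500.] knob top [540. 443.] foot [544. 518.]
fin top [516. 391.]
[585. 450.] [581. 376.]
[500. 495.] [495. 419.]
```

```bash
python3 - <<'E'
from h import *
t=shot("top","b"); crop(t,270,100,400,210,6,"tb")
k=lambda p:((proj("top",p)-[270,100])*6).round(0)
print("tcp",k([647.7,-13.9,124.2]),"knob top",k([648.3,-14,150]),[k([648+dx,-14,135]) for dx in(-21,21)])
s=read_camera("scene"); crop(s,255,180,320,235,12,"sb2")
E
```

```text
tcp [201. 386.] knob top [199. 373.] [array([201., 419.]), array([200., 343.])]
```

View pics/tb.png

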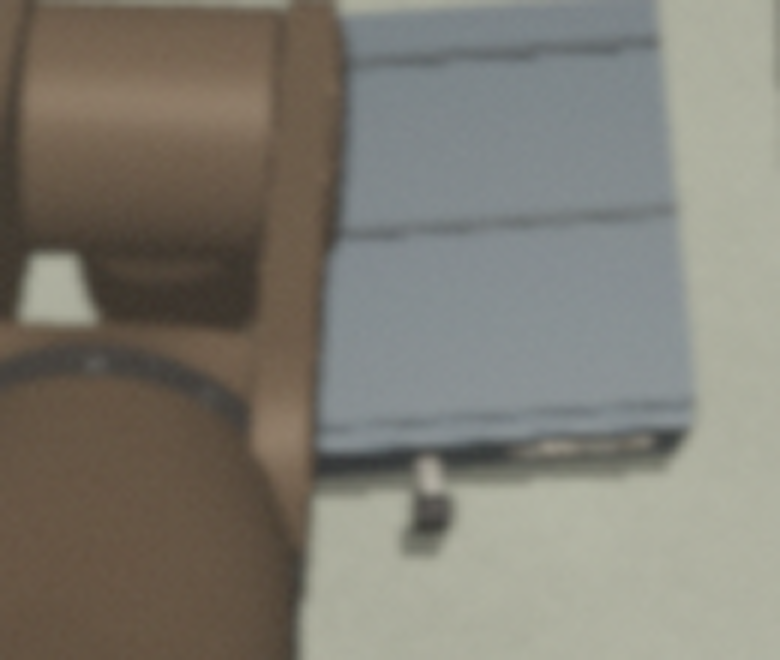

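View pics/sb2.png

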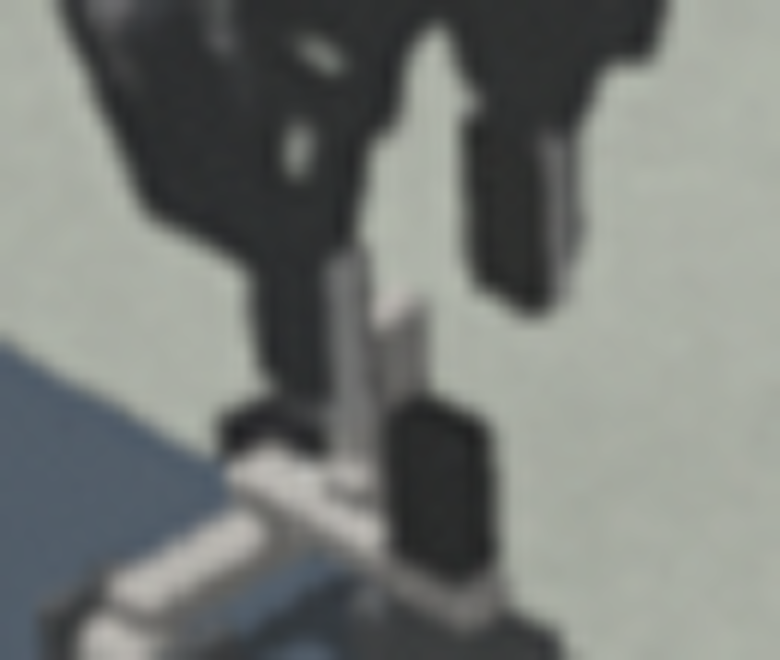

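```bash
python3 - <<'E'
from h import *
for z in(125,135,145,155,165): print(z,proj("scene",[618,-3,z]).round(1),proj("scene",[627,-3,z]).round(1),proj("scene",[627,-25,z]).round(1))
print("seen right finger: right edge bottom",255+575/12,180+290/12,"mid bottom",255+540/12,180+315/12,"left bottom",255+475/12,180+285/12)
E
```

```text
125 [303.7 219.6] [300.8 221.2] [294.3 217.4]
135 [303.6 216. ] [300.6 217.6] [294.2 213.8]
145 [303.4 212.3] [300.5 213.9] [294.  210.2]
155 [303.3 208.6] [300.3 210.2] [293.8 206.4]
165 [303.2 204.8] [300.2 206.4] [293.6 202.7]
seen right finger: right edge bottom 302.9166666666667 204.16666666666666 mid bottom 300.0 206.25 left bottom 294.5833333333333 203.75
```

```bash
python3 - <<'E'
from h import *
s=cv2.imread("pics/scene0.png"); crop(s,220,0,320,100,6,"s0g")
R=Ro.from_euler("z",20,degrees=True)
for z in(196,209,220,230):
  print(z,[((proj("scene",np.array([222,-610.5,z])+R.apply([0,dy,0]))-[220,0])*6).round(0) for dy in(-42,0,42)])
E
```

```text
196 [array([238., 557.]), array([297., 565.]), array([357., 574.])]
209 [array([236., 536.]), array([295., 544.]), array([355., 552.])]
220 [array([235., 518.]), array([294., 526.]), array([354., 534.])]
230 [array([233., 502.]), array([293., 510.]), array([353., 517.])]
```

View pics/s0g.png

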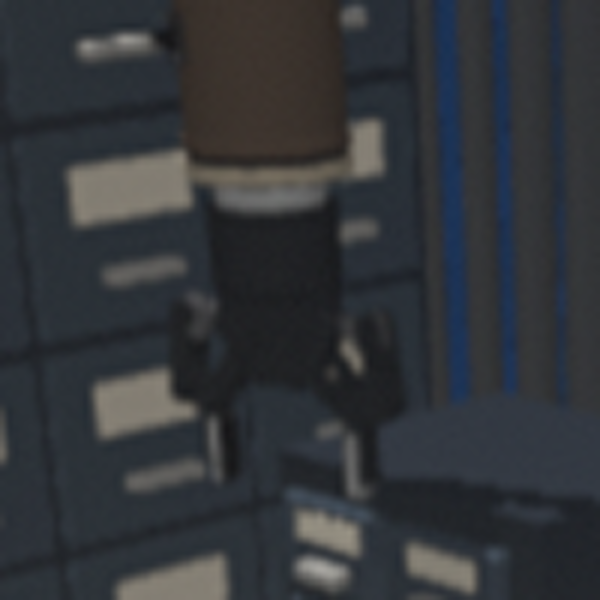

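>>> jog_arm --deltas '[[[0,0,0],[0,0,0],30],[[0,0,0],[0,0,0],20],[[0,0,0],[0,0,0],10],[[0,0,0],[0,0,0],5],[[0,0,0],[0,0,0],5],[[0,0,0],[0,0,0],5]]'

```text
clock: 4.52
eef_pos: [648.4, -14.0, 125.9]
tcp_rot: [180.0, 0.0, 92.5]
wrist_force: [-0.3, 0.1, 0.0]
grip_width: 4.5
```

```bash
python3 - <<'E'
from h import *
st()
s=shot("scene","c"); crop(s,255,170,320,235,10,"sc")
E
```

```text
t 4.52 tcp [648.4 -14.  125.9] rpy [180.    0.   92.5] F [-0.3  0.1  0. ] w 4.5 q [-3.9 31.6 95.5 -0.  52.9 -6.4]
```

View pics/sc.png

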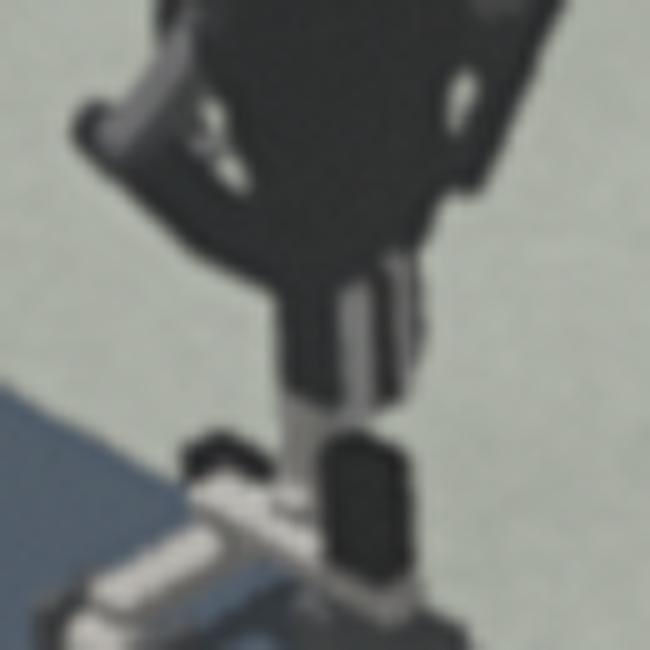

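>>> jog_arm --deltas '[[[0,0,0],[0,0,0],50],[[0,0,0],[0,0,0],50],[[0,0,0],[0,0,0],50],[[0,0,0],[0,0,0.004],50],[[0,0,0],[0,0,0.004],50],[[0,0,0],[0,0,0.004],50],[[0,0,0],[0,0,0.004],50],[[0,0,0],[0,0,0],50]]'

```text
clock: 5.23
eef_pos: [647.8, -13.9, 108.6]
tcp_rot: [-179.9, -0.0, 92.5]
wrist_force: [-0.1, -0.3, -0.5]
grip_width: 42.8
```

>>> jog_arm --deltas '[[[0,0,0],[0,0,0.003],50],[[0,0,0],[0,0,0.003],50],[[0,0,0],[0,0,0.003],50],[[0,0,0],[0,0,0.003],50],[[0,0,0],[0,0,0],50]]'

```text
clock: 5.65
eef_pos: [648.1, -13.9, 97.1]
tcp_rot: [-180.0, -0.0, 92.5]
wrist_force: [0.0, 0.2, 0.4]
grip_width: 42.6
```

```bash
python3 - <<'E'
from h import *
st()
s=shot("scene","d"); crop(s,255,170,320,235,10,"sd")
E
```

```text
t 5.65 tcp [648.1 -13.9  97.1] rpy [-180.    -0.    92.5] F [0.  0.2 0.4] w 42.6 q [-3.9 33.5 96.8 -0.  49.8 -6.4]
```

View pics/sd.png

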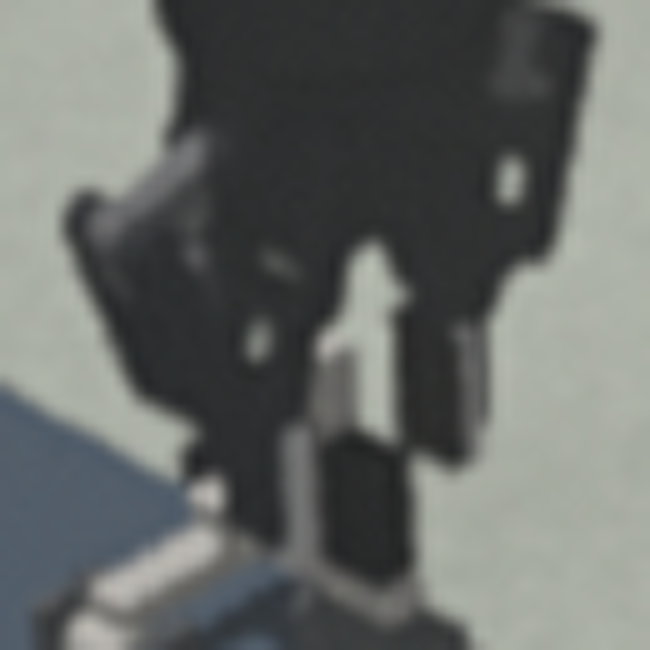

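>>> jog_arm --deltas '[[[0,0,0],[0,0,0.003],40],[[0,0,0],[0,0,0.002],25],[[0,0,0],[0,0,0],10],[[0,0,0],[0,0,0],8],[[0,0,0],[0,0,0],8],[[0,0,0],[0,0,0],8]]'

```text
clock: 6.2
eef_pos: [648.3, -13.9, 92.6]
tcp_rot: [-180.0, -0.0, 92.5]
wrist_force: [0.8, 0.3, -6.8]
grip_width: 12.6
```

>>> jog_arm --deltas '[[[0,0,0],[0.002,0,0],8],[[0,0,0],[0.003,0,0],8],[[0,0,0],[0.004,0,0],8],[[0,0,0],[0.004,0,0],8],[[0,0,0],[0.004,0,0],8],[[0,0,0],[0.004,0,0],8],[[0,0,0],[0.004,0,0],8],[[0,0,0],[0.003,0,0],8],[[0,0,0],[0,0,0],8],[[0,0,0],[0,0,0],8]]'

```text
clock: 7.03
eef_pos: [646.9, 14.6, 92.6]
tcp_rot: [-180.0, -0.0, 92.5]
wrist_force: [1.4, 1.8, -12.7]
grip_width: 12.6
```

```bash
python3 - <<'E'
from h import *
st()
s=shot("scene","e"); crop(s,255,170,320,235,10,"se")
E
```

```text
t 7.03 tcp [646.9  14.6  92.6] rpy [-180.    -0.    92.5] F [  1.4   1.8 -12.7] w 12.6 q [-1.4 33.7 97.1  0.  49.2 -3.9]
```

View pics/se.png

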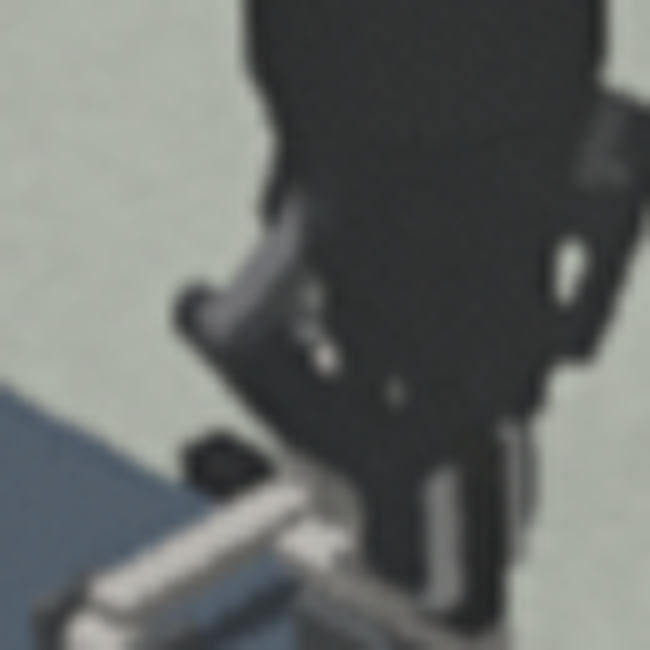

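>>> jog_arm --deltas '[[[0,0,0],[0,0,0],30],[[0,0,0],[0,0,0],50],[[0,0,0],[0,0,0],50],[[0,0,0],[0,0,-0.01],50],[[0,0,0],[0,0,-0.02],50],[[0,0,0],[0,0,-0.03],50],[[0,0,0.12],[0,0,-0.02],50],[[0,0,0.12],[0,0,0],50],[[0,0,0.12],[0,0,0],50],[[0,0,0.12],[0,0,0],50],[[0,0,0.12],[0,0,0],50],[[0,0,0.12],[0,0,0],50]]'

```text
clock: 8.08
eef_pos: [647.6, 13.9, 174.2]
tcp_rot: [179.9, -0.0, 50.9]
wrist_force: [-0.0, 0.5, 0.2]
grip_width: 42.6
```

>>> jog_arm --deltas '[[[0,0,0.12],[0,0,0],40],[[0,0,0.12],[0,0,0],40],[[0,0,0.12],[0,0,0],40],[[0,0,0.12],[0,0,0],40],[[0,0,0.12],[0,0,0],40],[[0,0,0.12],[0,0,0],40],[[0,0,0.12],[0,0,0],40],[[0,0,0],[0,0,0],40]]'

```text
clock: 8.75
eef_pos: [647.5, 13.9, 174.0]
tcp_rot: [180.0, -0.1, 2.7]
wrist_force: [-0.3, -0.6, 0.2]
grip_width: 34.0
```

```bash
python3 - <<'E'
from h import *
goto([620.5,-60.4,150],2.75)
s=shot("scene","f"); crop(s,235,150,325,235,8,"sf")
E
```

```text
t 8.75 tcp [647.5  13.9 174. ] rpy [ 1.8e+02 -1.0e-01  2.7e+00] F [-0.3 -0.6  0.2] w 34.0 q [-1.5 28.5 93.2 -0.  58.2 85.8]
rotvec [ 0.    -0.001 -0.001] shift before turn(mm) [-30.5  72.9  23.9]  after turn(mm) [-30.6  72.9  24. ] dist 82.6
```

View pics/sf.png

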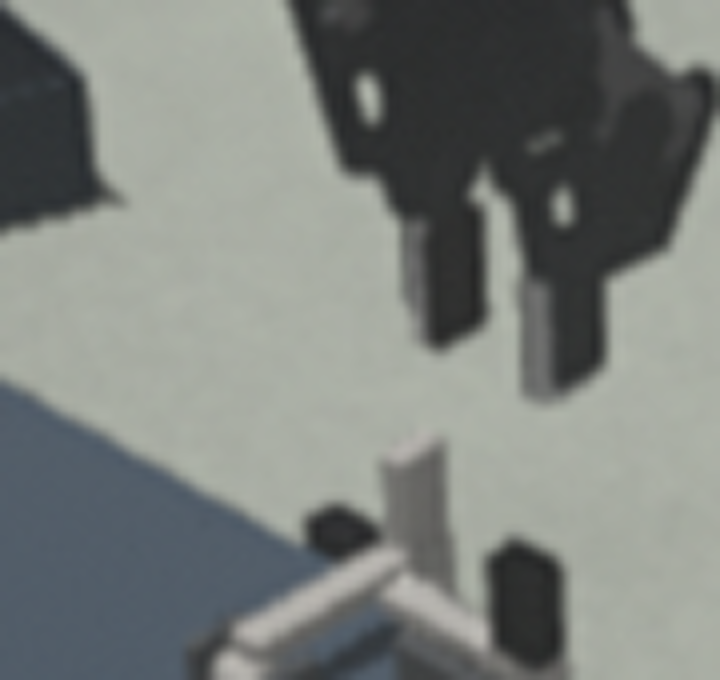

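```bash
python3 - <<'E'
from h import *
from fit import W
v=[636.077,-134.757,.048058]
# bottom corner nearest camera of near finger: inner face +x corner (647.5+11, 13.9+17) px; outer corner (658.5,13.9+17+9)
print("seen", 235+555/8-.4,150+397/8-.4," far finger", 235+437/8-.4,150+350/8-.4)
for z in(190,200,205,210,215): print(z,proj("scene",[658.5,40,z]).round(1),proj("scene",[658.5,31,z]).round(1),"far",proj("scene",[658.5,-3,z]).round(1),proj("scene",[658.5,-12,z]).round(1))
print("knob seen",235+525/8,150+600/8,[ (d,proj("scene",W(v,(18,120+d,133))).round(1)) for d in(20,28,32)])
E
```

```text
seen 303.975 199.225  far finger 289.225 193.35
190 [302.5 209.8] [299.6 208.2] far [288.9 202.2] [286.2 200.6]
200 [302.4 205.7] [299.4 204.1] far [288.7 198.2] [285.9 196.6]
205 [302.3 203.7] [299.4 202.1] far [288.6 196.2] [285.8 194.6]
210 [302.2 201.6] [299.3 200. ] far [288.4 194.1] [285.7 192.6]
215 [302.2 199.5] [299.2 197.9] far [288.3 192.1] [285.5 190.6]
knob seen 300.625 225.0 [(20, array([296.6, 223.6])), (28, array([299.2, 225. ])), (32, array([300.5, 225.7]))]
```

>>> jog_arm --deltas '[[[0,0,0],[-0.0105,0.024,0],40],[[0,0,0],[-0.01,0.025,0],40],[[0,0,0],[-0.01,0.024,0],40],[[0,0,0],[0,0,0.02],40],[[0,0,0],[0,0,0.02],40],[[0,0,0],[0,0,0.01],40],[[0,0,0],[0,0,0.005],40],[[0,0,0],[0,0,0],40]]'

```text
clock: 9.47
eef_pos: [620.3, -60.3, 117.1]
tcp_rot: [-180.0, 0.1, 3.2]
wrist_force: [-0.2, -1.2, 0.2]
grip_width: 34.1
```

```bash
python3 - <<'E'
from h import *
goto([620.5,-60.4,85],2.75)
s=shot("scene","g"); crop(s,235,150,325,235,8,"sg")
E
```

```text
t 9.47 tcp [620.3 -60.3 117.1] rpy [-1.8e+02  1.0e-01  3.2e+00] F [-0.2 -1.2  0.2] w 34.1 q [-8.3 30.4 99.4 -0.  50.4 78.4]
rotvec [-0.     0.001  0.008] shift before turn(mm) [ 0.3  0.1 32.1]  after turn(mm) [ 0.2  0.1 32.1] dist 32.1
```

View pics/sg.png

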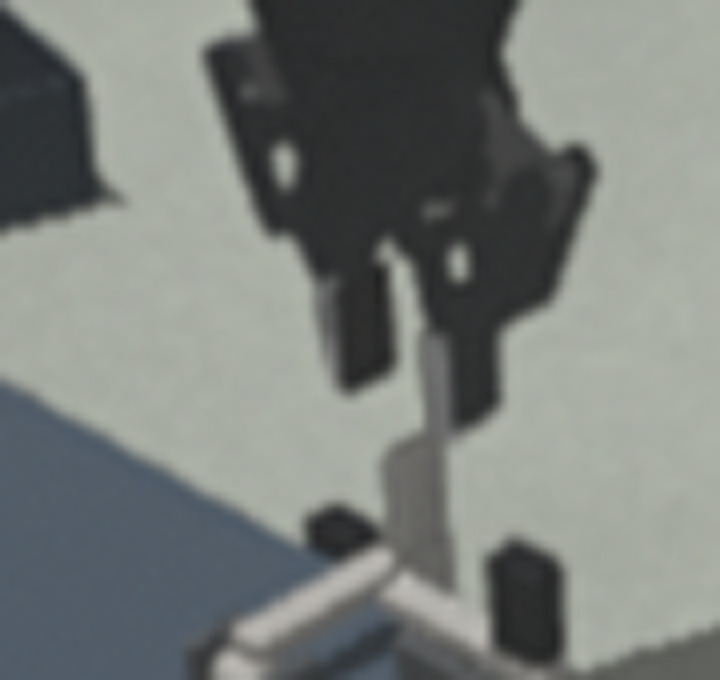

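>>> jog_arm --deltas '[[[0,0,0],[0,0,0.008],40],[[0,0,0],[0,0,0.008],40],[[0,0,0],[0,0,0.008],40],[[0,0,0],[0,0,0.006],40],[[0,0,0],[0,0,0],30],[[0,0,0],[0,0,0],20],[[0,0,0],[0,0,0],8],[[0,0,0],[0,0,0],5],[[0,0,0],[0,0,0],5],[[0,0,0],[0,0,0],5]]'

```text
clock: 10.35
eef_pos: [620.8, -60.8, 88.0]
tcp_rot: [180.0, -0.0, 3.1]
wrist_force: [-0.1, -4.5, -0.4]
grip_width: 8.6
```

```bash
python3 - <<'E'
from h import *
st()
s=shot("scene","i"); crop(s,235,150,325,235,8,"si")
# arc moves
r,th0=np.hypot(67,36),np.arctan2(36,67)
for a in(.15,.3,.45,.6,.75,.9,1.05,1.2): 
    print(a,"dx",round(67-r*np.cos(th0+a),1),"dz",round(r*np.sin(th0+a)-36,1))
E
```

```text
t 10.35 tcp [620.8 -60.8  88. ] rpy [180.   -0.    3.1] F [-0.1 -4.5 -0.4] w 8.6 q [ -8.4  32.4 100.6  -0.   47.   78.6]
0.15 dx 6.1 dz 9.6
0.3 dx 13.6 dz 18.2
0.45 dx 22.3 dz 25.6
0.6 dx 32.0 dz 31.5
0.75 dx 42.5 dz 36.0
0.9 dx 53.6 dz 38.9
1.05 dx 64.9 dz 40.0
1.2 dx 76.3 dz 39.5
```

View pics/si.png

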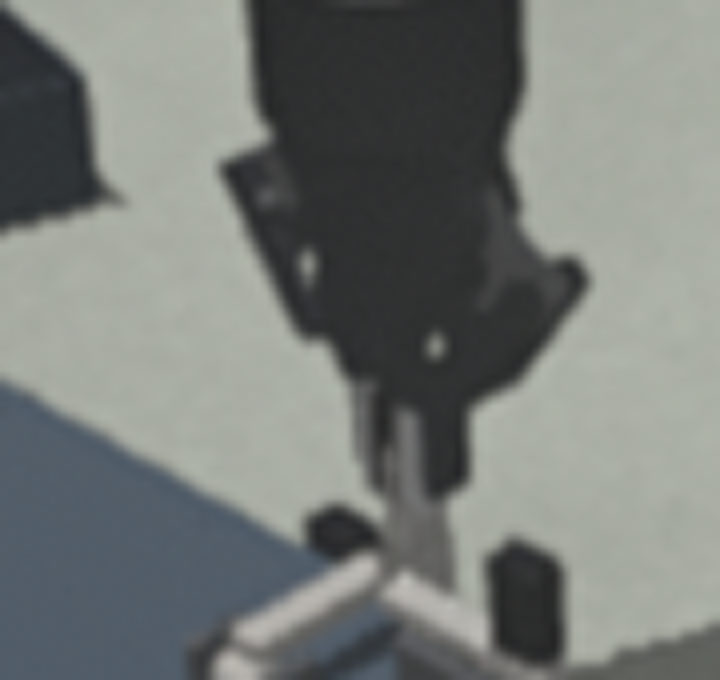

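>>> jog_arm --deltas '[[[0,0,0],[0.0043,0,-0.0064],5],[[0,0,0],[0.0051,0,-0.006],5],[[0,0,0],[0.0056,0,-0.0055],5],[[0,0,0],[0.0062,0,-0.0049],5],[[0,0,0],[0.0066,0,-0.0043],5],[[0,0,0],[0,0,0],5]]'

```text
clock: 10.9
eef_pos: [648.9, -59.3, 115.0]
tcp_rot: [180.0, 0.0, 3.1]
wrist_force: [-2.1, -5.8, -4.2]
grip_width: 8.3
```

>>> jog_arm --deltas '[[[0,0,0],[0.007,0,-0.0035],5],[[0,0,0],[0.0073,0,-0.0029],5],[[0,0,0],[0.0075,0,-0.0021],5],[[0,0,0],[0.0078,0,-0.0013],5],[[0,0,0],[0.0078,0,-0.0006],5],[[0,0,0],[0.0078,0,0.0002],5],[[0,0,0],[0.0078,0,0.001],5],[[0,0,0],[0,0,0],5],[[0,0,0],[0,0,0],5],[[0,0,0],[0,0,0],5]]'

```text
clock: 11.73
eef_pos: [701.1, -56.7, 123.7]
tcp_rot: [180.0, 0.1, 3.1]
wrist_force: [-0.7, -7.6, -4.5]
grip_width: 7.3
```

```bash
python3 - <<'E'
from h import *
st()
s=shot("scene","j"); crop(s,225,140,325,235,8,"sj")
E
```

```text
t 11.73 tcp [701.1 -56.7 123.7] rpy [1.8e+02 1.0e-01 3.1e+00] F [-0.7 -7.6 -4.5] w 7.3 q [-7.1 35.8 87.5 -0.1 56.7 79.9]
```

View pics/sj.png

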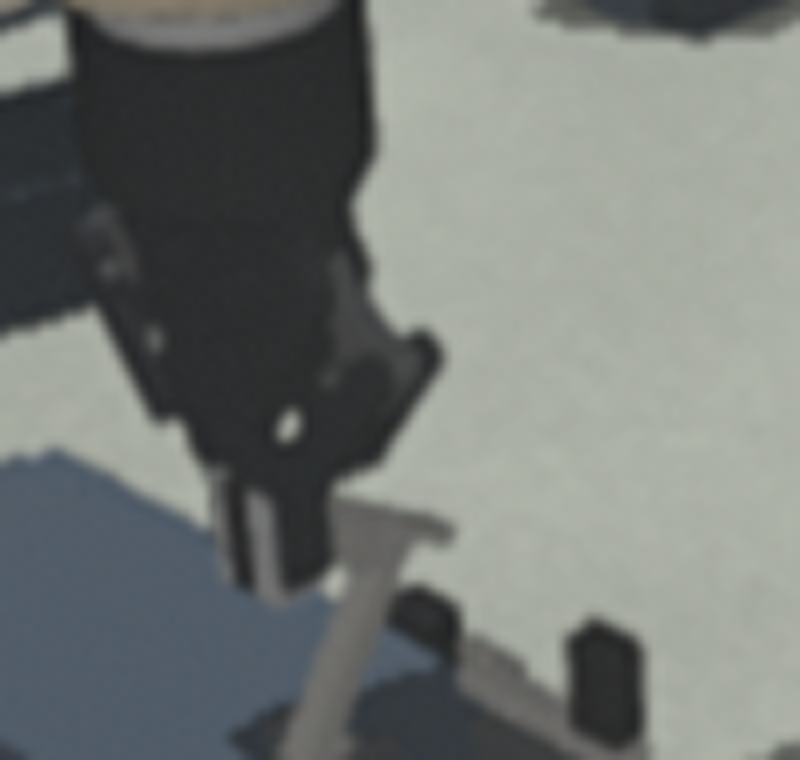

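>>> jog_arm --deltas '[[[0,0,0],[0,0,0],30],[[0,0,0],[0,0,0],50],[[0,0,0],[0,0,0],50],[[0,0,0],[0,0,-0.01],50],[[0,0,0],[0,0,-0.02],50],[[0,0,0],[0,0,-0.02],60],[[0,0,0],[0,0,0],60]]'

```text
clock: 12.37
eef_pos: [703.7, -56.2, 179.2]
tcp_rot: [180.0, -0.3, 3.1]
wrist_force: [1.0, -0.4, 1.2]
grip_width: 51.2
```

```bash
python3 - <<'E'
from h import *
goto([590.1,-137,3],2.75)
s=shot("scene","k"); crop(s,225,140,325,235,8,"sk")
E
```

```text
t 12.37 tcp [703.7 -56.2 179.2] rpy [180.   -0.3   3.1] F [ 1.  -0.4  1.2] w 51.2 q [-7.  32.8 84.7  0.  62.2 79.9]
rotvec [ 0.001 -0.006  0.006] shift before turn(mm) [-118.9   74.4  175.5]  after turn(mm) [-117.4   75.2  176.2] dist 224.7
```

View pics/sk.png

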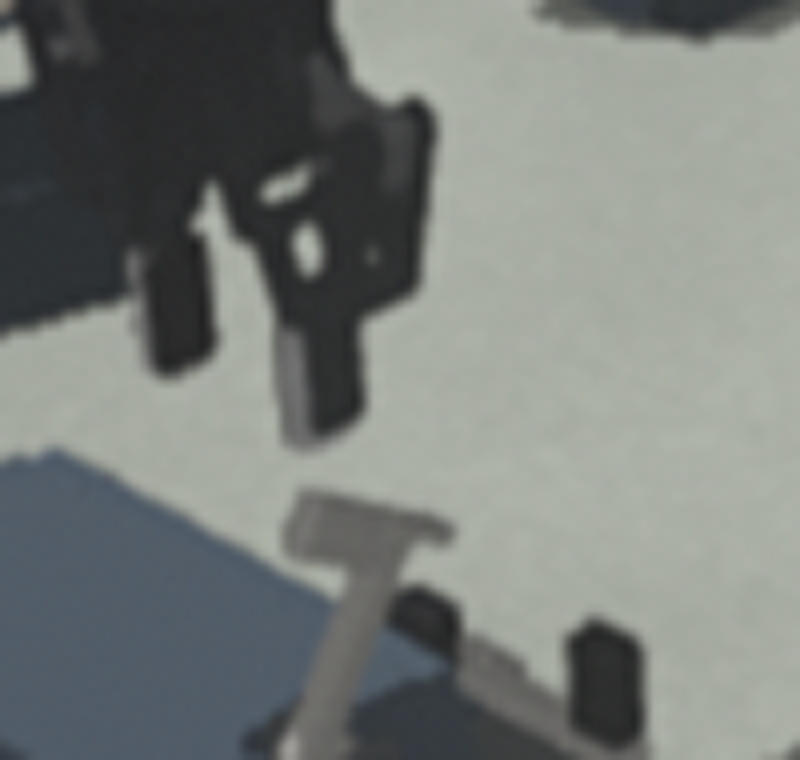

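>>> jog_arm --deltas '[[[0,-0.006,0.006],[-0.0235,0.015,0],60],[[0,0,0],[-0.0235,0.015,0],60],[[0,0,0],[-0.0235,0.015,0],60],[[0,0,0],[-0.0235,0.015,0],60],[[0,0,0],[-0.0234,0.0152,0],60],[[0,0,0],[0,0,0.03],60],[[0,0,0],[0,0,0.03],60],[[0,0,0],[0,0,0.03],60],[[0,0,0],[0,0,0.03],60],[[0,0,0],[0,0,0.015],60],[[0,0,0],[0,0,0],60],[[0,0,0],[0,0,0],60]]'

```text
clock: 13.42
eef_pos: [586.5, -136.9, 39.3]
tcp_rot: [-180.0, 0.4, 2.7]
wrist_force: [-0.1, 0.2, 0.3]
grip_width: 51.0
```

```bash
python3 - <<'E'
from h import *
goto([590.1,-137,3],2.75)
s=shot("scene","l"); crop(s,180,110,300,210,6,"sl")
t=shot("top","l"); crop(t,290,130,390,220,7,"tl")
E
```

```text
t 13.42 tcp [ 586.5 -136.9   39.3] rpy [-180.     0.4    2.7] F [-0.1  0.2  0.3] w 51.0 q [-15.9  35.  104.8  -0.2  40.6  71.4]
rotvec [-0.001  0.008 -0.   ] shift before turn(mm) [ 3.9  0.3 36.3]  after turn(mm) [ 3.6  0.3 36.3] dist 36.5
```

View pics/sl.png

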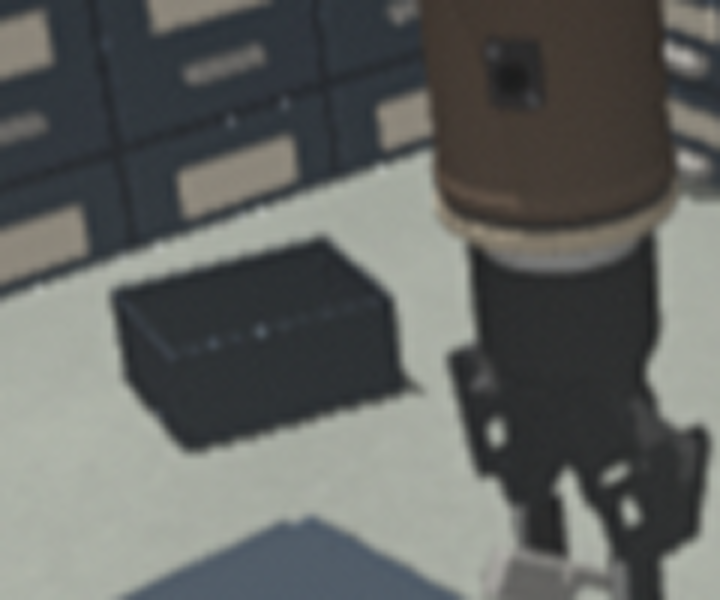

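View pics/tl.png

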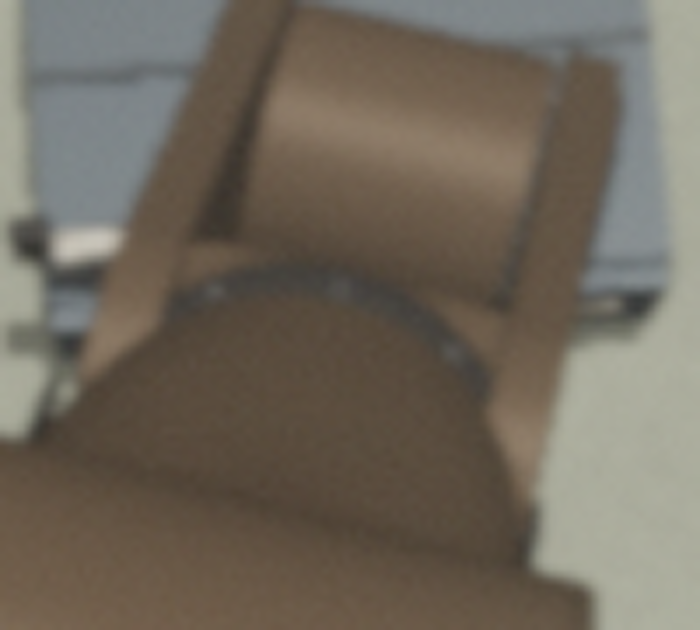

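>>> jog_arm --deltas '[[[0,0.007,0],[0.0035,0,0.01],60],[[0,0,0],[0,0,0.01],60],[[0,0,0],[0,0,0.01],60],[[0,0,0],[0,0,0.006],60],[[0,0,0],[0,0,0],60],[[0,0,0],[0,0,0],45],[[0,0,0],[0,0,0],30],[[0,0,0],[0,0,0],20],[[0,0,0],[0,0,0],20],[[0,0,0],[0,0,0],20]]'

```text
clock: 14.35
eef_pos: [590.7, -137.5, 4.2]
tcp_rot: [180.0, -0.1, 2.7]
wrist_force: [-1.1, -5.1, 1.0]
grip_width: 23.2
```

>>> jog_arm --deltas '[[[0,0,0],[-0.005,0,0],18],[[0,0,0],[-0.01,0,0],18],[[0,0,0],[-0.015,0,0],18],[[0,0,0],[-0.016,0,0],18],[[0,0,0],[-0.016,0,0],18],[[0,0,0],[-0.016,0,0],18],[[0,0,0],[-0.016,0,0],18],[[0,0,0],[-0.016,0,0],18],[[0,0,0],[-0.016,0,0],18],[[0,0,0],[-0.016,0,0],18],[[0,0,0],[-0.016,0,0],18],[[0,0,0],[-0.007,0,0],18]]'

```text
clock: 15.35
eef_pos: [425.0, -145.5, 4.2]
tcp_rot: [179.9, -0.2, 2.7]
wrist_force: [1.8, -2.8, -2.1]
grip_width: 22.8
```

>>> jog_arm --deltas '[[[0,0,0],[0,0,0],18],[[0,0,0],[0,0,0],18],[[0,0,0],[0,0,0],40],[[0,0,0],[0,0,0],60],[[0,0,0],[0,0,0],60],[[0,0,0],[0,0,-0.01],60],[[0,0,0],[0,0,-0.02],60],[[0,0,0],[0,0,-0.03],60],[[0,0,0],[0,0,-0.03],60],[[0,0,0],[0,0,-0.03],60],[[0,0,0],[0,0,-0.03],60]]'

```text
clock: 16.27
eef_pos: [425.0, -144.5, 155.0]
tcp_rot: [-180.0, -0.0, 2.8]
wrist_force: [0.4, -1.2, 0.2]
grip_width: 51.3
```

Drawer pulled about 165 mm. Move aside toward the mat while looking at the drawer and fittings.

```bash
python3 - <<'E'
from h import *
st()
t=shot("top","m"); s=shot("scene","m")
crop(t,170,90,400,270,3.4,"tm"); crop(s,140,170,330,330,4,"sm")
E
```

```text
t 16.27 tcp [ 425.  -144.5  155. ] rpy [-180.    -0.     2.8] F [ 0.4 -1.2  0.2] w 51.3 q [-22.7  14.7 119.5   0.   45.7  64.6]
```

View pics/tm.png

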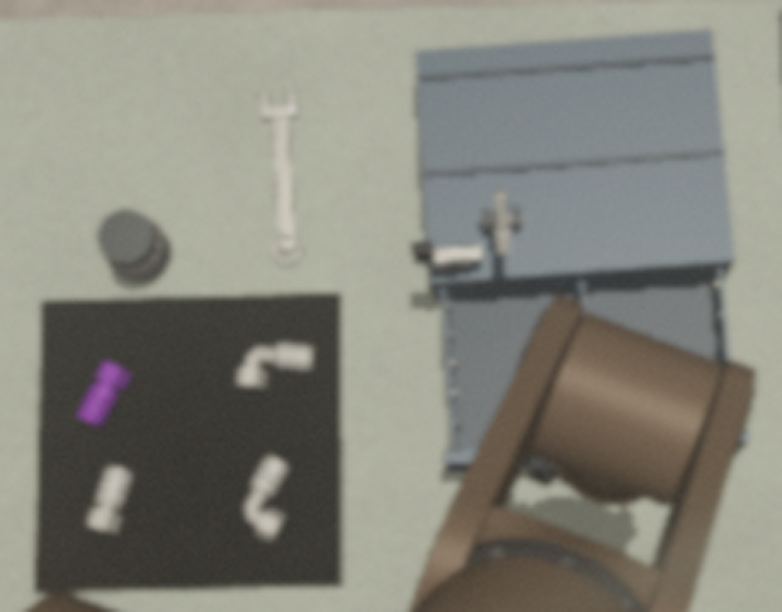

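View pics/sm.png

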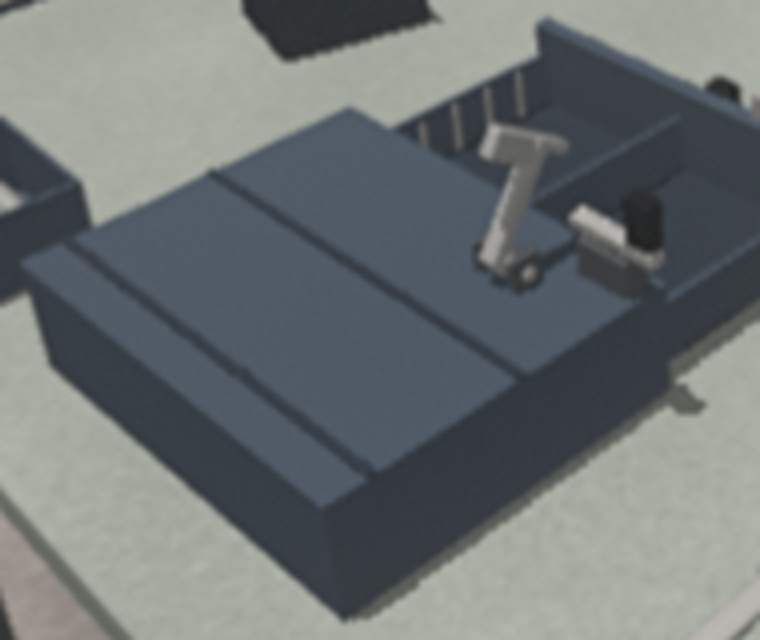

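```bash
python3 - <<'E'
from h import *
t=cv2.imread("pics/top_m.png"); crop(t,235,185,267,213,22,"e1"); crop(t,235,220,267,250,20,"e2"); crop(t,190,220,217,250,20,"s1")
E
```

```text
(no output)
```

View pics/e1.png

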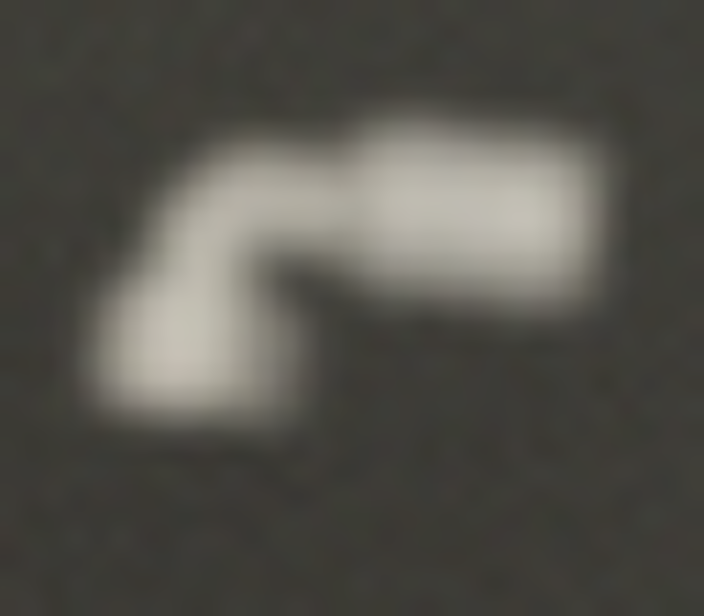

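View pics/e2.png

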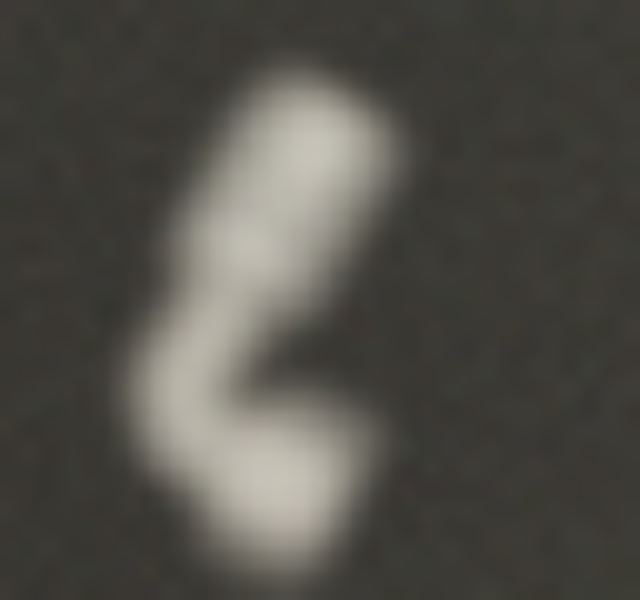

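View pics/s1.png

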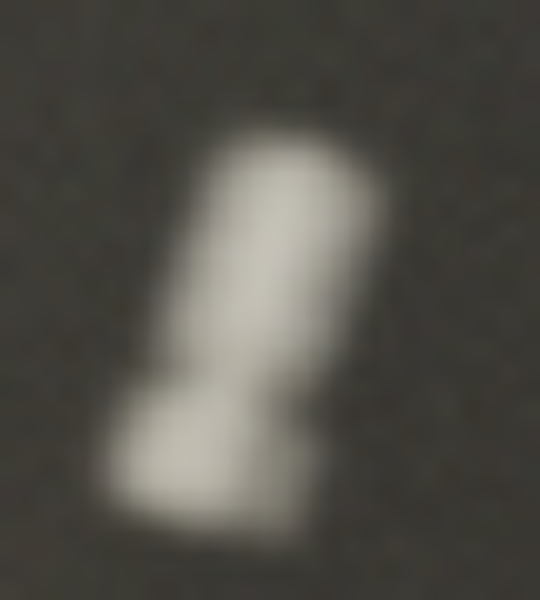

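```bash
python3 - <<'E'
from h import *
def P(x0,y0,k,x,y,z): return onz("top",(x0+x/k-.5+.5/k,y0+y/k-.5+.5/k),z)
for n,x0,y0,k,a,b,g,z in(("e1",235,185,22,(598,215),(360,205),(480,210),13),("e2",235,220,20,(342,108),(248,275),(295,190),13),("s1",190,220,20,(300,160),(198,512),(265,280),14)):
    A,B,G=(P(x0,y0,k,*q,z) for q in(a,b,g)); d=B-A
    print(n,"A",A.round(1),"B",B.round(1),"grip",G.round(1),"yaw own x",np.degrees(np.arctan2(d[1],d[0])).round(1),"len",np.linalg.norm(d).round(1))
E
```

```text
e1 A [573.8 137.   13. ] B [576.4 174.3  13. ] grip [575.1 155.5  13. ] yaw own x 86.1 len 37.5
e2 A [468.4 171.6  13. ] B [440.2 187.6  13. ] grip [454.5 179.6  13. ] yaw own x 150.5 len 32.4
s1 A [463.2 332.6  14. ] B [403.5 349.   14. ] grip [442.7 338.3  14. ] yaw own x 164.7 len 61.9
```

>>> jog_arm --deltas '[[[0,0,0],[0.0138,-0.0268,0],75],[[0,0,0],[0.0138,-0.0268,0],75],[[0,0,0],[0.0038,-0.0268,0],75],[[0,0,0],[0.0038,-0.0268,0],75],[[0,0,0],[0.0038,-0.0268,0],75],[[0,0,0],[0.0038,-0.0268,0],75],[[0,0,0],[0.0038,-0.0268,0],75],[[0,0,0],[0.0038,-0.0268,0],75],[[0,0,0],[0.0038,-0.0268,0],75],[[0,0,0],[0.0038,-0.0268,0],75],[[0,0,0],[-0.0062,-0.0268,0],75],[[0,0,0],[-0.0062,-0.0268,0],75]]'

```text
clock: 17.37
eef_pos: [455.1, 179.9, 152.9]
tcp_rot: [180.0, -0.0, 2.7]
wrist_force: [0.3, -0.1, 0.5]
grip_width: 64.3
```

>>> jog_arm --deltas '[[[0,0,-0.118],[0,0,0],75],[[0,0,-0.118],[0,0,0],75],[[0,0,-0.118],[0,0,0],75],[[0,0,-0.118],[0,0,0],75],[[0,0,-0.118],[0,0,0],75],[[0,0,-0.118],[0,0,0],75],[[0,0,-0.118],[0,0,0],75],[[0,0,-0.118],[0,0,0],75],[[0,0,-0.118],[0,0,0],75],[[0,0,-0.118],[0,0,0],75],[[0,0,-0.118],[0,0,0],75],[[0,0,-0.118],[0,0,0],75]]'

```text
clock: 18.37
eef_pos: [455.1, 178.6, 152.9]
tcp_rot: [180.0, 0.0, 84.2]
wrist_force: [0.5, 0.7, 0.8]
grip_width: 64.3
```

>>> jog_arm --deltas '[[[0,0,-0.118],[0,0,0],75],[[0,0,-0.118],[0,0,0],75],[[0,0,-0.118],[0,0,0],75],[[0,0,-0.118],[0,0,0],75],[[0,0,-0.118],[0,0,0],75],[[0,0,-0.118],[0,0,0],75],[[0,0,-0.118],[0,0,0],75],[[0,0,-0.118],[0,0,0],75],[[0,0,-0.118],[0,0,0],75],[[0,0,-0.102],[0,0,0],75],[[0,0,0],[0,0,0],75]]'

```text
clock: 19.28
eef_pos: [455.2, 178.6, 153.0]
tcp_rot: [-180.0, 0.0, 150.9]
wrist_force: [0.8, 0.3, 0.7]
grip_width: 64.0
```

```bash
python3 - <<'E'
from h import *
goto([454.5,179.6,0],150.5)
s=shot("scene","n"); crop(s,330,160,500,310,4.5,"sn")
t=shot("top","n"); crop(t,170,165,290,275,6,"tn")
E
```

```text
t 19.28 tcp [455.2 178.6 153. ] rpy [-180.     0.   150.9] F [0.8 0.3 0.7] w 64.0 q [ 17.9  17.9 114.9  -0.   47.2 -43. ]
rotvec [-0.     0.     0.007] shift before turn(mm) [  1.1   0.6 153. ]  after turn(mm) [  1.1   0.6 153. ] dist 153.0
```

View pics/sn.png

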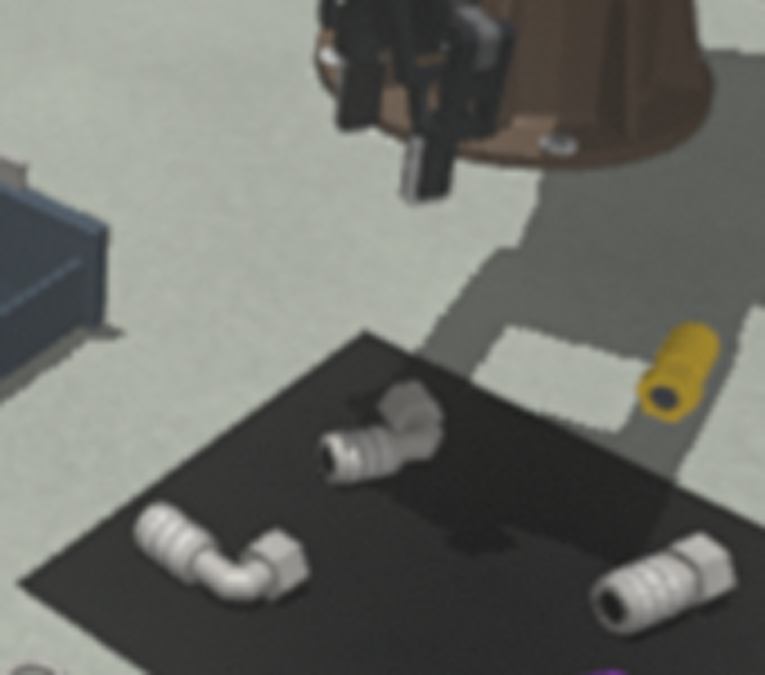

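View pics/tn.png

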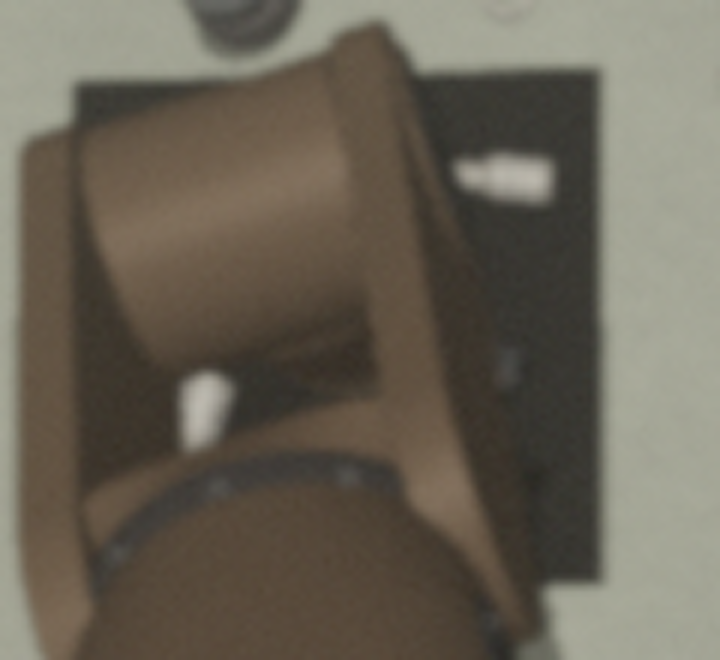

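>>> jog_arm --deltas '[[[0,0,0],[0.001,0.0006,0.02],75],[[0,0,0],[0,0,0.03],75],[[0,0,0],[0,0,0.03],75],[[0,0,0],[0,0,0.03],75],[[0,0,0],[0,0,0.02],75],[[0,0,0],[0,0,0.015],75],[[0,0,0],[0,0,0.01],75],[[0,0,0],[0,0,0],75],[[0,0,0],[0,0,0],75]]'

```text
clock: 20.13
eef_pos: [455.1, 179.6, -1.5]
tcp_rot: [-180.0, 0.0, 150.5]
wrist_force: [0.4, 1.0, -0.0]
grip_width: 64.3
```

```bash
python3 - <<'E'
from h import *
goto([454.5,179.6,-29],150.5)
s=shot("scene","o"); crop(s,370,190,470,290,7,"so")
E
```

```text
t 20.13 tcp [455.1 179.6  -1.5] rpy [-180.     0.   150.5] F [ 0.4  1.  -0. ] w 64.3 q [ 18.   32.8 121.3  -0.   25.8 -42.4]
rotvec [-0.  0. -0.] shift before turn(mm) [ 0.5 -0.3 27.5]  after turn(mm) [ 0.5 -0.3 27.5] dist 27.5
```

View pics/so.png

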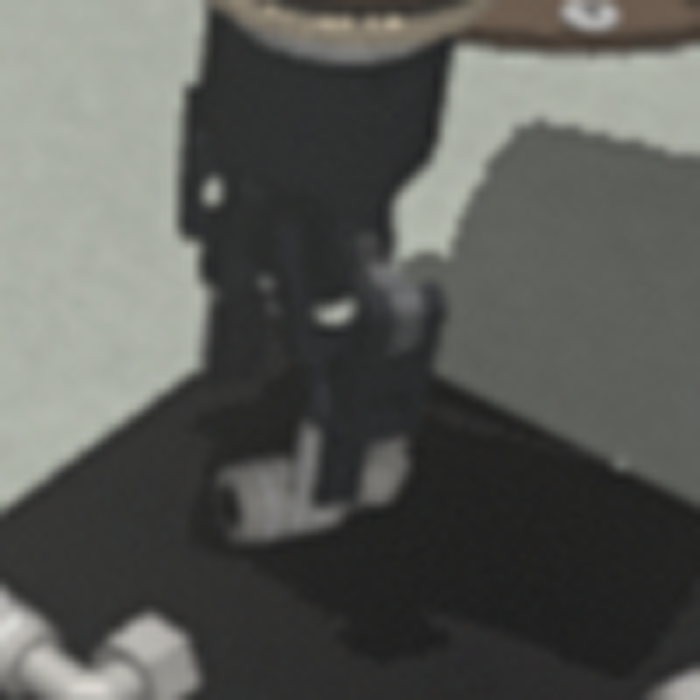

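```bash
python3 - <<'E'
from h import *
k=lambda p:((proj("scene",p)-[370,190])*7).round(0)
c=np.array([455.1,179.6]); u=np.array([np.cos(np.radians(150.5)),np.sin(np.radians(150.5))]); w=np.array([u[1],-u[0]])
for z in(35,40,45): print(z,[k([*(c+w*32.+u*a),z]) for a in(-11,11)])
print("grip",k([455,179.6,13]),"ferrule ends",k([*(c-u*18),13]),k([*(c+u*18),13]))
E
```

```text
35 [array([281., 514.]), array([343., 503.])]
40 [array([282., 503.]), array([344., 491.])]
45 [array([284., 491.]), array([346., 479.])]
grip [262. 499.] ferrule ends [213. 509.] [311. 490.]
```

>>> jog_arm --deltas '[[[0,0,0],[-0.002,0,0.008],75],[[0,0,0],[0,0,0.006],75],[[0,0,0],[0,0,0.005],75],[[0,0,0],[0,0,0.003],75],[[0,0,0],[0,0,0],75]]'

```text
clock: 20.6
eef_pos: [456.6, 178.5, -24.1]
tcp_rot: [-180.0, 0.0, 150.6]
wrist_force: [-0.2, 0.0, 0.4]
grip_width: 64.0
```

```bash
python3 - <<'E'
from h import *
st()
s=shot("scene","p"); crop(s,370,190,470,290,7,"sp")
E
```

```text
t 20.6 tcp [456.6 178.5 -24.1] rpy [-180.     0.   150.6] F [-0.2  0.   0.4] w 64.0 q [ 17.8  35.4 121.6  -0.   23.  -42.7]
```

View pics/sp.png

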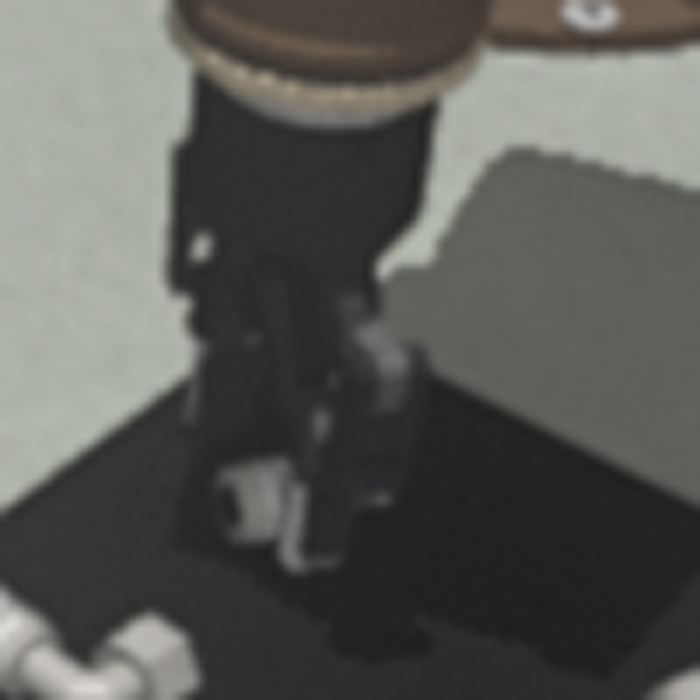

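>>> jog_arm --deltas '[[[0,0,0],[0,0,0.002],70],[[0,0,0],[0,0,0.002],60],[[0,0,0],[0,0,0],50],[[0,0,0],[0,0,0],40],[[0,0,0],[0,0,0],25],[[0,0,0],[0,0,0],20],[[0,0,0],[0,0,0],20],[[0,0,0],[0,0,0],20]]'

```text
clock: 21.32
eef_pos: [457.0, 178.7, -27.2]
tcp_rot: [180.0, 0.1, 150.6]
wrist_force: [-0.5, -1.0, 5.3]
grip_width: 23.4
```

>>> jog_arm --deltas '[[[0,0,0],[0,0,-0.005],18],[[0,0,0],[0,0,-0.01],18],[[0,0,0],[0,0,-0.015],18],[[0,0,0],[0,0,-0.02],18],[[0,0,0],[0,0,-0.025],18],[[0,0,0],[0,0,-0.025],18],[[0,0,0],[0,0,-0.02],18],[[0,0,0],[0,0,-0.01],18],[[0,0,0],[0,0,0],18],[[0,0,0],[0,0,0],18]]'

```text
clock: 22.15
eef_pos: [457.0, 178.7, 102.7]
tcp_rot: [179.9, 0.1, 150.6]
wrist_force: [0.3, -0.8, -2.1]
grip_width: 23.2
```

```bash
python3 - <<'E'
from h import *
from fit import W
v=[636.077,-134.757,.048058]
print("rear slot",W(v,(-42.5,-89.5,0)),"front",W(v,(-117,-89.5,0)),"straight",W(v,(-90,60,0)))
goto([*W(v,(-42.5,-89.5,0))[:2],103],92.75)
s=shot("scene","q"); crop(s,340,150,470,290,5,"sq")
E
```

```text
rear slot [ 597.92560449 -226.19534546    0.        ] front [ 523.51161946 -229.77428845    0.        ] straight [543.29854052 -79.1498291    0.        ]
t 22.15 tcp [457.  178.7 102.7] rpy [1.799e+02 1.000e-01 1.506e+02] F [ 0.3 -0.8 -2.1] w 23.2 q [ 17.8  22.3 117.5  -0.   40.1 -42.7]
rotvec [2.000e-03 1.000e-03 1.009e+00] shift before turn(mm) [-3.217e+02 -2.834e+02 -1.000e-01]  after turn(mm) [-4.112e+02  1.213e+02 -3.000e-01] dist 428.7
```

View pics/sq.png

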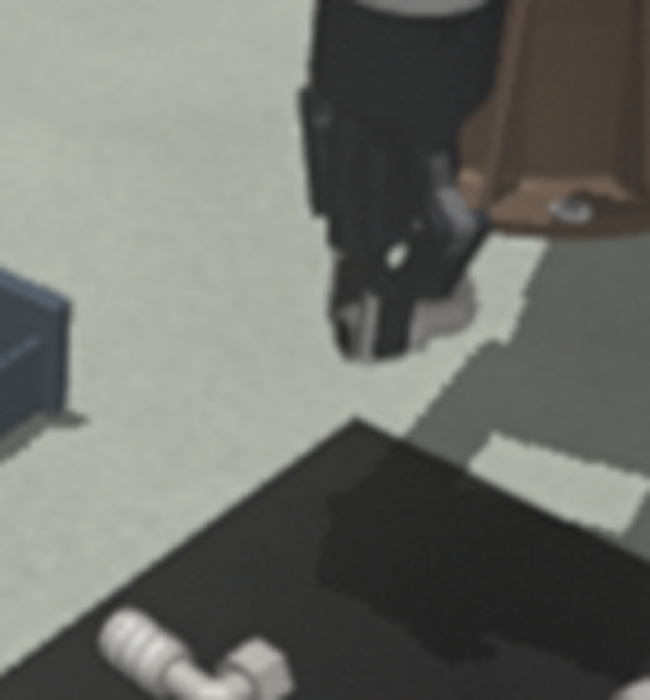

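>>> jog_arm --deltas '[[[0,0,0.112],[0,0,0],18],[[0,0,0.112],[0,0,0],18],[[0,0,0.112],[0,0,0],18],[[0,0,0.112],[0,0,0],18],[[0,0,0.112],[0,0,0],18],[[0,0,0.112],[0,0,0],18],[[0,0,0.112],[0,0,0],18],[[0,0,0.112],[0,0,0],18],[[0,0,0.112],[0,0,0],18],[[0,0,0],[0,0,0],18]]'

```text
clock: 23.03
eef_pos: [455.9, 178.3, 101.0]
tcp_rot: [-179.9, 0.0, 92.5]
wrist_force: [0.1, -0.2, -1.3]
grip_width: 23.0
```

>>> jog_arm --deltas '[[[0,0,0],[-0.0295,0.0087,0],18],[[0,0,0],[-0.0295,0.0087,0],18],[[0,0,0],[-0.0295,0.0087,0],18],[[0,0,0],[-0.0295,0.0087,0],18],[[0,0,0],[-0.0295,0.0087,0],18],[[0,0,0],[-0.0295,0.0087,0],18],[[0,0,0],[-0.0295,0.0087,0],18],[[0,0,0],[-0.0295,0.0087,0],18],[[0,0,0],[-0.0295,0.0087,0],18],[[0,0,0],[-0.0295,0.0087,0],18],[[0,0,0],[-0.0295,0.0087,0],18],[[0,0,0],[-0.0295,0.0087,0],18]]'

```text
clock: 24.03
eef_pos: [578.0, -171.2, 101.3]
tcp_rot: [-180.0, -0.0, 93.1]
wrist_force: [0.3, 0.4, -0.7]
grip_width: 23.3
```

>>> jog_arm --deltas '[[[0,0,0],[-0.029,0.0085,0],18],[[0,0,0],[-0.0285,0.0085,0],18],[[0,0,0],[0,0,0],18],[[0,0,0],[0,0,0],18]]'

```text
clock: 24.37
eef_pos: [597.8, -227.7, 101.0]
tcp_rot: [-180.0, -0.0, 92.9]
wrist_force: [-0.3, 0.9, -0.9]
grip_width: 23.3
```

```bash
python3 - <<'E'
from h import *
goto([597.9,-226.2,0],92.75)
s=shot("scene","r"); crop(s,200,110,340,230,5.7,"sr")
t=shot("top","r"); crop(t,280,90,410,250,4.5,"tr")
E
```

```text
t 24.37 tcp [ 597.8 -227.7  101. ] rpy [-180.    -0.    92.9] F [-0.3  0.9 -0.9] w 23.3 q [-23.6  32.6  97.8   0.   49.6 -26.5]
rotvec [-0.001 -0.001  0.003] shift before turn(mm) [  1.4   0.2 101. ]  after turn(mm) [  1.5   0.2 101. ] dist 101.0
```

View pics/sr.png

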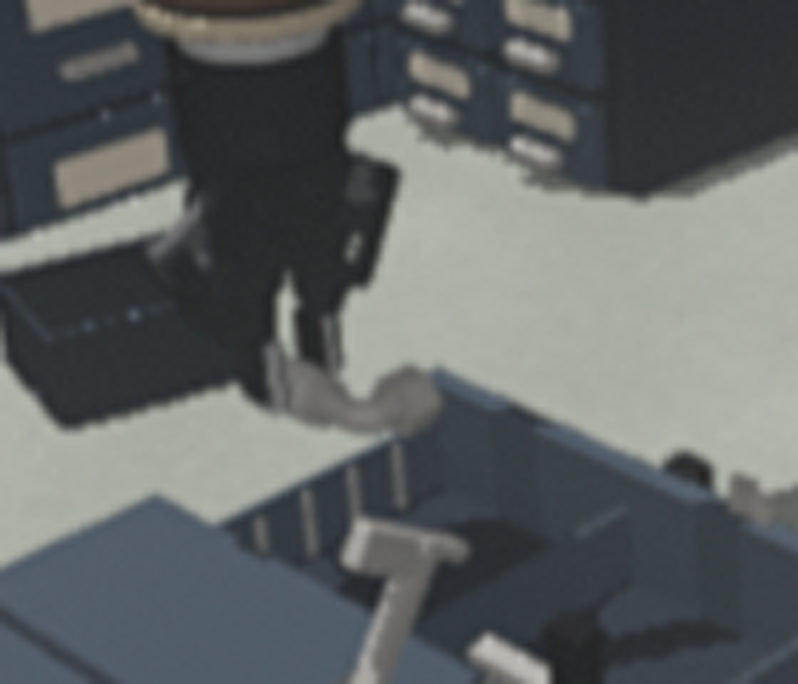

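View pics/tr.png

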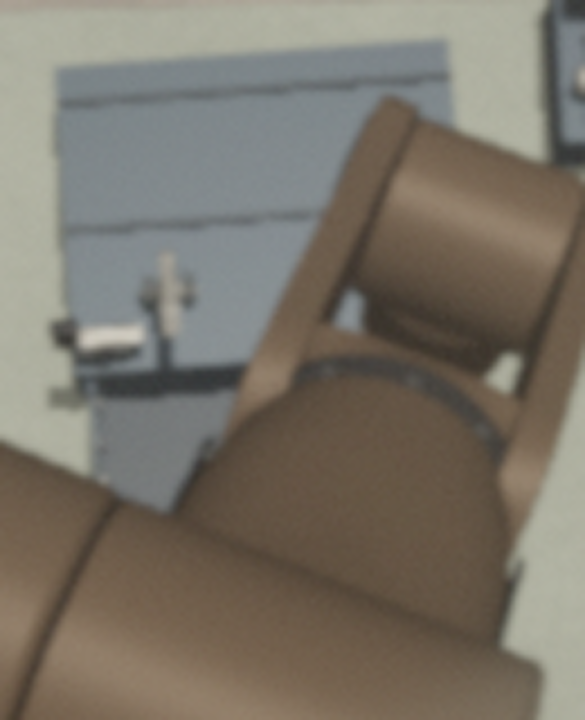

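>>> jog_arm --deltas '[[[0,0,0],[0.0014,0,0.01],18],[[0,0,0],[0,0,0.02],18],[[0,0,0],[0,0,0.02],18],[[0,0,0],[0,0,0.02],18],[[0,0,0],[0,0,0.01],18],[[0,0,0],[0,0,0],18]]'

```text
clock: 24.97
eef_pos: [596.4, -223.4, 19.9]
tcp_rot: [-179.8, -0.1, 92.9]
wrist_force: [-1.5, 0.4, -1.5]
grip_width: 23.5
```

```bash
python3 - <<'E'
from h import *
goto([597.9,-226.2,-11],92.75)
s=shot("scene","t"); crop(s,200,110,340,230,5.7,"st")
E
```

```text
t 24.97 tcp [ 596.4 -223.4   19.9] rpy [-1.798e+02 -1.000e-01  9.290e+01] F [-1.5  0.4 -1.5] w 23.5 q [-23.3  38.5 100.7   0.   40.9 -26.2]
rotvec [-0.003 -0.002  0.003] shift before turn(mm) [-3.   1.4 30.9]  after turn(mm) [-2.9  1.4 30.9] dist 31.1
```

View pics/st.png

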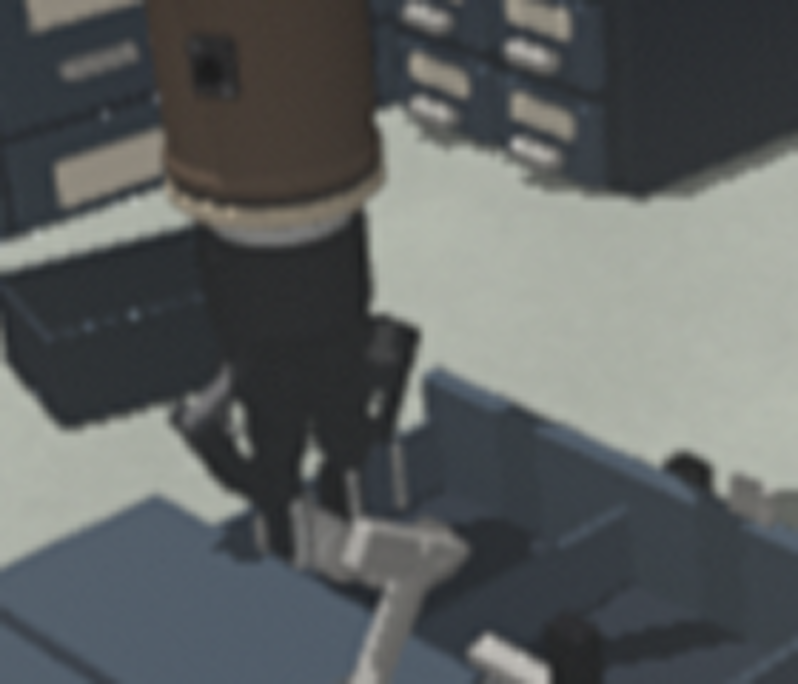

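```bash
python3 - <<'E'
from h import *
from fit import W
v=[636.077,-134.757,.048058]
print(W(v,(-114,-89.5,0)),W(v,(-56,-80,0)))
goto([*W(v,(-114,-89.5,0))[:2],-11],92.75)
E
```

```text
[ 526.50815577 -229.63016994    0.        ] [ 583.98481581 -217.35484711    0.        ]
t 25.02 tcp [ 597.3 -223.9   21.5] rpy [-1.799e+02 -1.000e-01  9.290e+01] F [-0.   0.9 -1.4] w 23.0 q [-23.3  38.4 100.7   0.   41.  -26.2]
rotvec [-0.001 -0.001  0.002] shift before turn(mm) [ -2.2 -71.   32.6]  after turn(mm) [ -2.3 -71.   32.5] dist 78.1
```

>>> jog_arm --deltas '[[[0,0,0],[-0.001,-0.015,0],18],[[0,0,0],[-0.001,-0.02,0],18],[[0,0,0],[0,-0.02,0],18],[[0,0,0],[0,-0.016,0],18],[[0,0,0],[0,0,0],18],[[0,0,0],[0,0,0.01],18],[[0,0,0],[0,0,0.01],18],[[0,0,0],[0,0,0.006],18],[[0,0,0],[0,0,0.003],18],[[0,0,0],[0,0,0],18],[[0,0,0],[0,0,0],18]]'

```text
clock: 25.93
eef_pos: [527.6, -230.3, -6.9]
tcp_rot: [180.0, -0.0, 92.8]
wrist_force: [-0.1, 0.7, -1.7]
grip_width: 23.3
```

```bash
python3 - <<'E'
from h import *
goto([526.5,-229.6,-11],92.75)
s=shot("scene","u"); crop(s,200,110,340,230,5.7,"su")
E
```

```text
t 25.93 tcp [ 527.6 -230.3   -6.9] rpy [180.   -0.   92.8] F [-0.1  0.7 -1.7] w 23.3 q [-2.66e+01  3.74e+01  1.10e+02  1.00e-01  3.26e+01 -2.95e+01]
rotvec [ 0.    -0.     0.001] shift before turn(mm) [ 0.8 -1.1  4.1]  after turn(mm) [ 0.8 -1.1  4.1] dist 4.3
```

View pics/su.png

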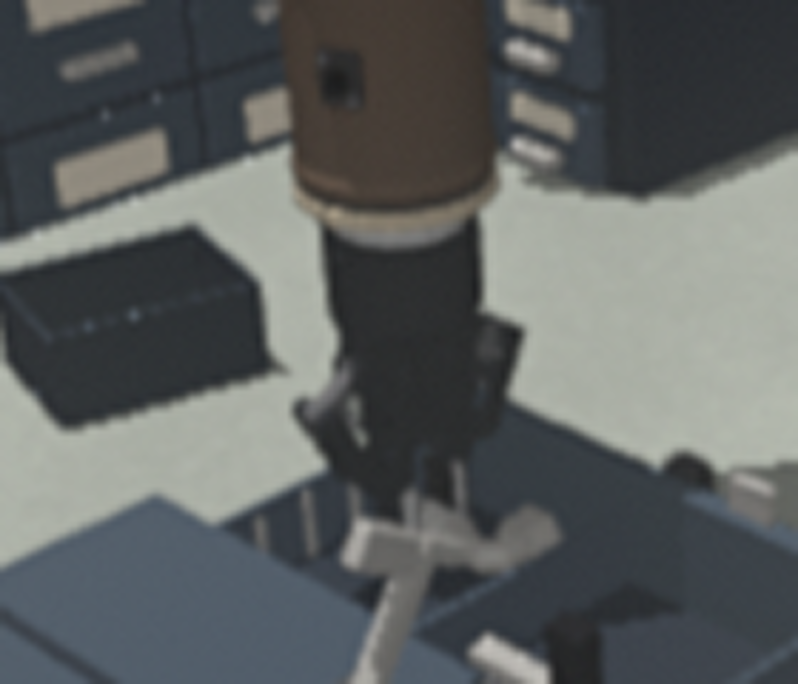

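>>> jog_arm --deltas '[[[0,0,0],[0,-0.001,0.003],18],[[0,0,0],[0,0,0.0015],18],[[0,0,0],[0,0,0],18],[[0,0,0],[0,0,0],30],[[0,0,0],[0,0,0],40],[[0,0,0],[0,0,0],46],[[0,0,0],[0,0,0],46],[[0,0,0],[0,0,-0.01],46],[[0,0,0],[0,0,-0.02],46],[[0,0,0],[0,0,-0.03],46],[[0,0,0],[0,0,-0.03],50],[[0,0,0],[0,0,-0.03],60]]'

```text
clock: 26.98
eef_pos: [525.9, -230.3, 110.9]
tcp_rot: [180.0, -0.0, 92.8]
wrist_force: [0.3, -0.3, 0.1]
grip_width: 51.1
```

```bash
python3 - <<'E'
from h import *
goto([575.1,155.5,110],86.1)
s=shot("scene","w"); crop(s,200,110,340,230,5.7,"sw")
t=shot("top","w"); crop(t,170,90,400,270,3.4,"tw")
E
```

```text
t 26.98 tcp [ 525.9 -230.3  110.9] rpy [180.   -0.   92.8] F [ 0.3 -0.3  0.1] w 51.1 q [-26.7  27.3 106.4   0.   46.3 -29.5]
rotvec [ 0.    -0.     0.117] shift before turn(mm) [382.9  68.1   1.1]  after turn(mm) [388.3  22.9   0.9] dist 388.9
```

View pics/sw.png

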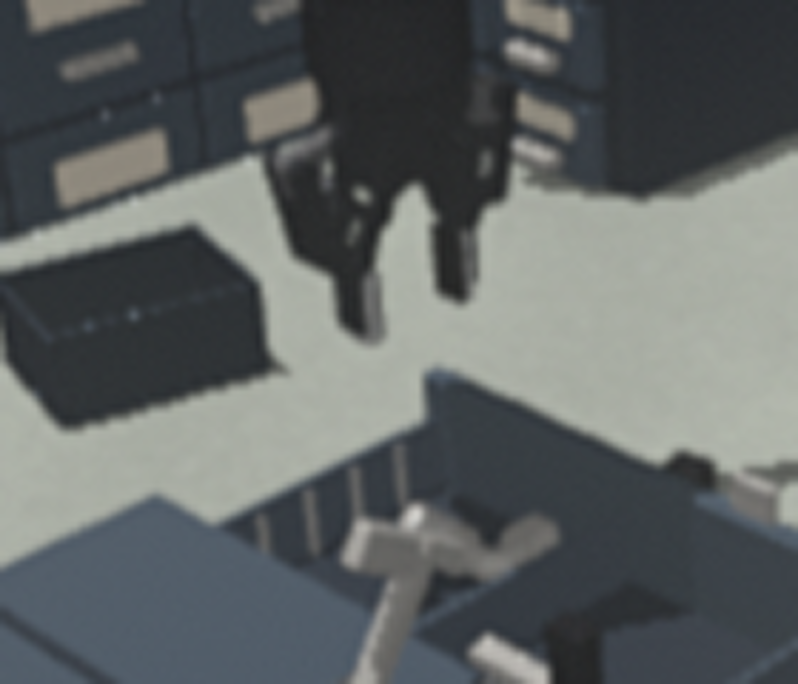

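View pics/tw.png

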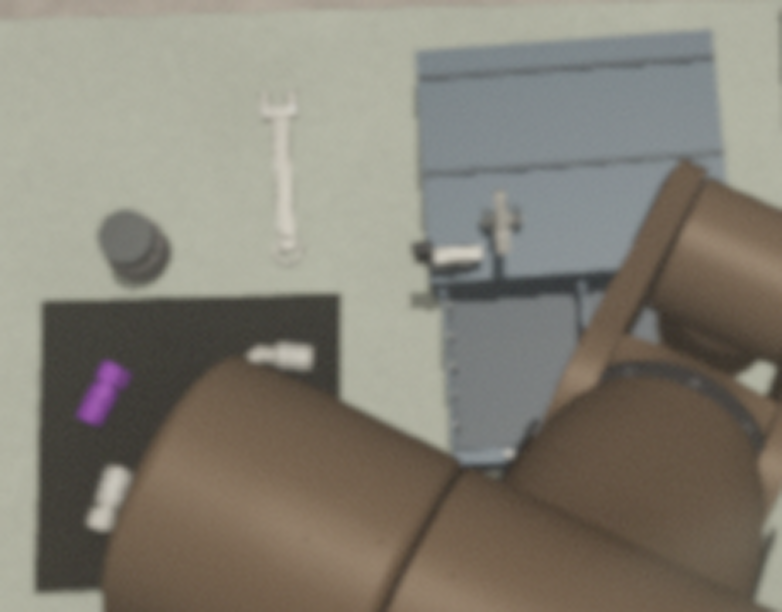

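>>> jog_arm --deltas '[[[0,0,0.117],[0,0,-0.02],60],[[0,0,0],[0.0295,0.0018,0],75],[[0,0,0],[0.0295,0.0018,0],75],[[0,0,0],[0.0295,0.0018,0],75],[[0,0,0],[0.0295,0.0018,0],75],[[0,0,0],[0.0295,0.0018,0],75],[[0,0,0],[0.0295,0.0018,0],75],[[0,0,0],[0.0295,0.0018,0],75],[[0,0,0],[0.0295,0.0018,0],75],[[0,0,0],[0.0295,0.0018,0],75],[[0,0,0],[0.0295,0.0018,0],75],[[0,0,0],[0.0295,0.0018,0],75]]'

```text
clock: 28.08
eef_pos: [567.8, 93.3, 129.5]
tcp_rot: [180.0, -0.0, 86.1]
wrist_force: [1.1, 0.0, 0.2]
grip_width: 63.9
```

>>> jog_arm --deltas '[[[0,0,0],[0.0295,0.0018,0],75],[[0,0,0],[0.0295,0.0018,0],75],[[0,0,0],[0.002,0,0],75],[[0,0,0],[0,0,0],75]]'

```text
clock: 28.42
eef_pos: [575.6, 154.0, 129.3]
tcp_rot: [180.0, -0.0, 86.2]
wrist_force: [-0.6, -0.6, 0.0]
grip_width: 63.7
```

```bash
python3 - <<'E'
from h import *
goto([575.1,155.5,-28],86.1)
s=shot("scene","x"); crop(s,330,180,480,310,5,"sx")
t=shot("top","x"); crop(t,170,90,400,270,3.4,"tx")
E
```

```text
t 28.42 tcp [575.6 154.  129.3] rpy [180.   -0.   86.2] F [-0.6 -0.6  0. ] w 63.7 q [ 12.1  27.5 102.6  -0.   49.8  15.8]
rotvec [ 0.001 -0.     0.003] shift before turn(mm) [  1.4  -0.7 157.3]  after turn(mm) [  1.5  -0.6 157.3] dist 157.3
```

View pics/sx.png

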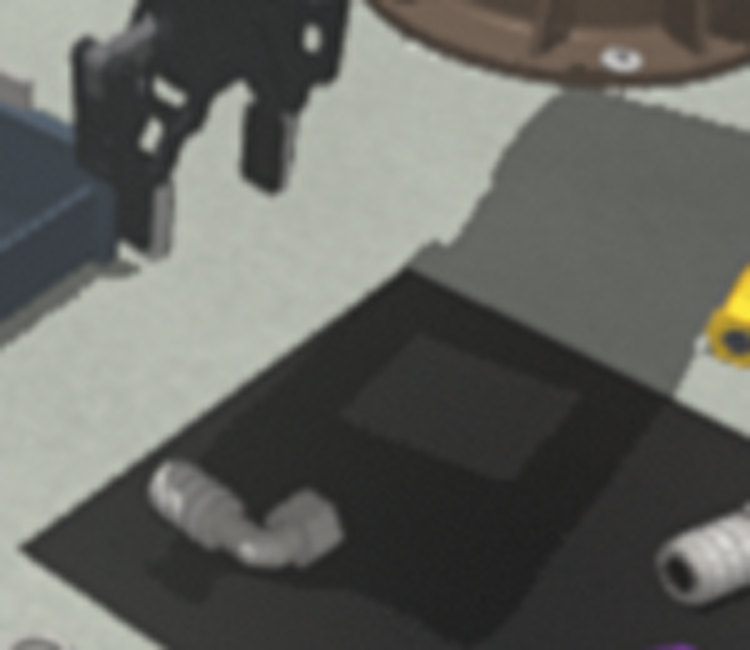

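View pics/tx.png

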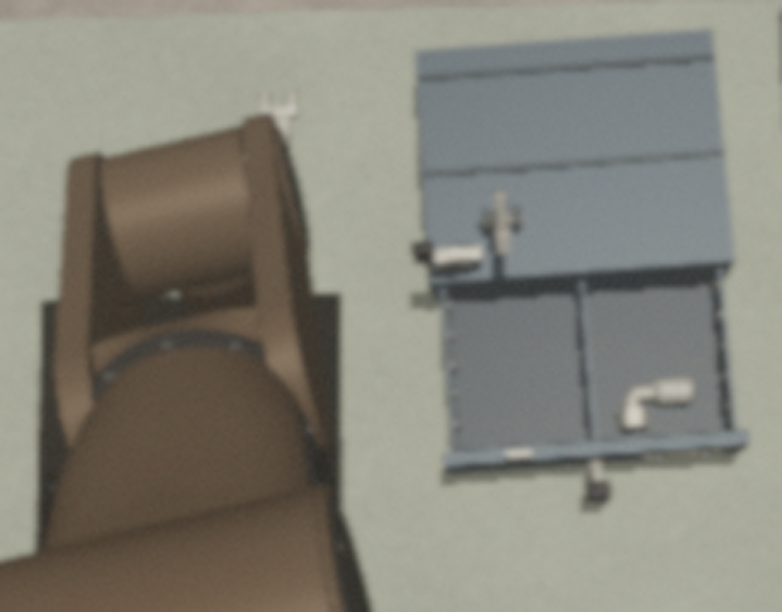

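>>> jog_arm --deltas '[[[0,0,0],[0.0005,-0.0005,0.02],75],[[0,0,0],[0,0,0.03],75],[[0,0,0],[0,0,0.03],75],[[0,0,0],[0,0,0.03],75],[[0,0,0],[0,0,0.015],75],[[0,0,0],[0,0,0.01],75],[[0,0,0],[0,0,0],75]]'

```text
clock: 29.1
eef_pos: [574.3, 151.7, -7.6]
tcp_rot: [-179.9, 0.0, 86.0]
wrist_force: [-0.3, 0.1, 0.2]
grip_width: 63.8
```

```bash
python3 - <<'E'
from h import *
goto([575.1,155.5,-28],86.1)
s=shot("scene","y"); crop(s,320,190,430,310,5.5,"sy")
E
```

```text
t 29.1 tcp [574.3 151.7  -7.6] rpy [-179.9    0.    86. ] F [-0.3  0.1  0.2] w 63.8 q [ 11.9  38.5 107.4  -0.   34.3  15.9]
rotvec [-0.002  0.001 -0.001] shift before turn(mm) [ 3.9  0.6 20.4]  after turn(mm) [ 3.9  0.5 20.4] dist 20.8
```

View pics/sy.png

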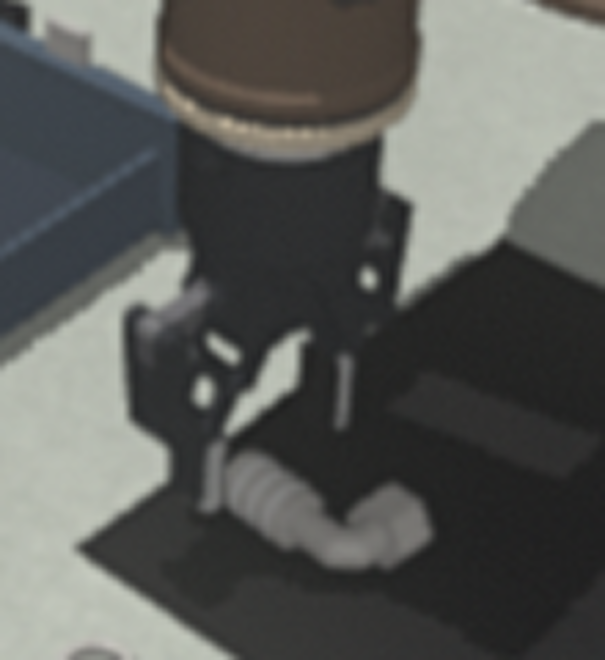

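>>> jog_arm --deltas '[[[0,0,0],[0.0025,0.0005,0.007],75],[[0,0,0],[0,0,0.006],75],[[0,0,0],[0,0,0.005],75],[[0,0,0],[0,0,0.002],75],[[0,0,0],[0,0,0],60],[[0,0,0],[0,0,0],45],[[0,0,0],[0,0,0],30],[[0,0,0],[0,0,0],20],[[0,0,0],[0,0,0],20],[[0,0,0],[0,0,0],20]]'

```text
clock: 29.98
eef_pos: [576.3, 155.5, -25.3]
tcp_rot: [179.9, -0.0, 86.1]
wrist_force: [-3.3, -0.0, 7.4]
grip_width: 23.2
```

>>> jog_arm --deltas '[[[0,0,0],[0,0,-0.005],18],[[0,0,0],[0,0,-0.01],18],[[0,0,0],[0,0,-0.015],18],[[0,0,0],[0,0,-0.02],18],[[0,0,0],[0,0,-0.025],18],[[0,0,0],[0,0,-0.025],18],[[0,0,0],[0,0,-0.02],18],[[0,0,0],[0,0,-0.01],18],[[0,0,0],[0,0,0],18],[[0,0,0],[0,0,0],18]]'

```text
clock: 30.82
eef_pos: [576.2, 155.5, 104.3]
tcp_rot: [179.9, -0.0, 86.1]
wrist_force: [0.1, -0.1, -2.2]
grip_width: 23.5
```

```bash
python3 - <<'E'
from h import *
goto([584,-217.4,105],2.75)
s=shot("scene","z"); crop(s,320,170,450,310,5,"sz")
E
```

```text
t 30.82 tcp [576.2 155.5 104.3] rpy [179.9  -0.   86.1] F [ 0.1 -0.1 -2.2] w 23.5 q [ 12.2  29.3 103.7  -0.   46.9  16.1]
rotvec [ 1.000e-03 -2.000e-03  1.455e+00] shift before turn(mm) [-371.5   33.1   -0.8]  after turn(mm) [-10.1 372.8  -0.7] dist 373.0
```

View pics/sz.png

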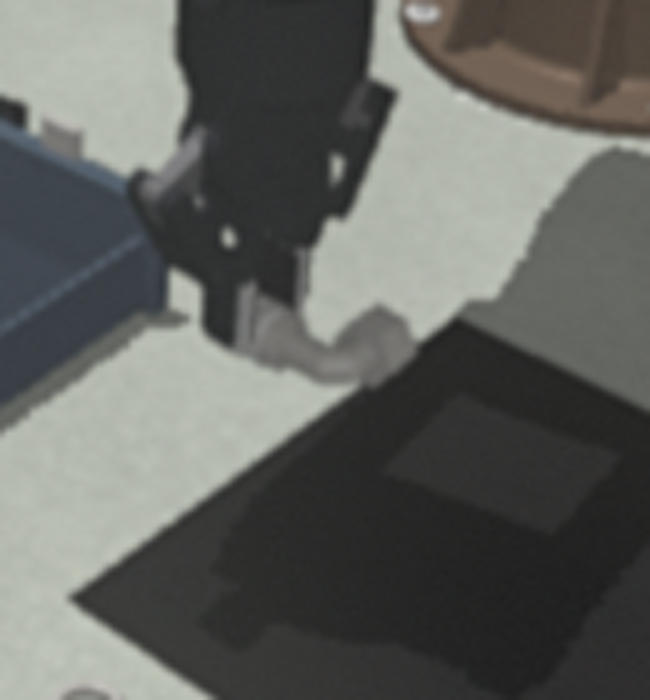

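>>> jog_arm --deltas '[[[0,0,0],[-0.0285,0.0025,0],18],[[0,0,0],[-0.0285,0.0025,0],18],[[0,0,0],[-0.0285,0.0025,0],18],[[0,0,0],[-0.0285,0.0025,0],18],[[0,0,0],[-0.0285,0.0025,0],18],[[0,0,0],[-0.0285,0.0025,0],18],[[0,0,0],[-0.0285,0.0025,0],18],[[0,0,0],[-0.0285,0.0025,0],18],[[0,0,0],[-0.0285,0.0025,0],18],[[0,0,0],[-0.0285,0.0025,0],18],[[0,0,0],[-0.0285,0.0025,0],18],[[0,0,0],[-0.0285,0.0025,0],18]]'

```text
clock: 31.87
eef_pos: [581.7, -188.9, 102.3]
tcp_rot: [-179.9, -0.1, 86.1]
wrist_force: [0.4, 0.4, -2.0]
grip_width: 23.6
```

>>> jog_arm --deltas '[[[0,0,0],[-0.029,0.003,0],18],[[0,0,0.112],[0,0,0],18],[[0,0,0.112],[0,0,0],18],[[0,0,0.112],[0,0,0],18],[[0,0,0.112],[0,0,0],18],[[0,0,0.112],[0,0,0],18],[[0,0,0.112],[0,0,0],18],[[0,0,0.112],[0,0,0],18],[[0,0,0.112],[0,0,0],18],[[0,0,0.112],[0,0,0],18],[[0,0,0.112],[0,0,0],18],[[0,0,0.112],[0,0,0],18]]'

```text
clock: 32.87
eef_pos: [582.8, -216.5, 102.2]
tcp_rot: [-179.9, 0.1, 15.2]
wrist_force: [-0.9, 0.4, -1.7]
grip_width: 23.3
```

>>> jog_arm --deltas '[[[0,0,0.112],[0,0,0],18],[[0,0,0.111],[0,0,0],18],[[0,0,0],[0,0,0],18]]'

```text
clock: 33.12
eef_pos: [582.9, -216.5, 102.3]
tcp_rot: [-179.9, 0.1, 2.4]
wrist_force: [-0.5, -0.0, -1.6]
grip_width: 23.1
```

```bash
python3 - <<'E'
from h import *
goto([584,-217.4,-9],2.75)
s=shot("scene","A"); crop(s,180,110,330,230,5.2,"sA")
E
```

```text
t 33.12 tcp [ 582.9 -216.5  102.3] rpy [-1.799e+02  1.000e-01  2.400e+00] F [-0.5 -0.  -1.6] w 23.1 q [-23.2  31.3 100.2   0.   48.6  64.4]
rotvec [-0.001  0.002 -0.006] shift before turn(mm) [  1.3   1.1 111.3]  after turn(mm) [  1.1   0.9 111.3] dist 111.3
```

View pics/sA.png

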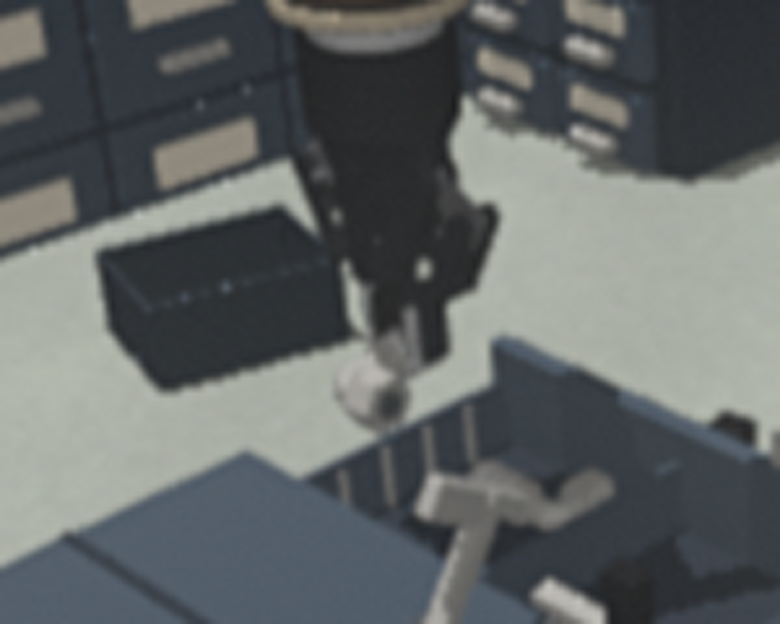

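>>> jog_arm --deltas '[[[0,0,-0.006],[-0.011,0.001,0.01],18],[[0,0,0],[0,0,0.02],18],[[0,0,0],[0,0,0.02],18],[[0,0,0],[0,0,0.02],18],[[0,0,0],[0,0,0.01],18],[[0,0,0],[0,0,0],18]]'

```text
clock: 33.67
eef_pos: [571.1, -217.6, 21.4]
tcp_rot: [-179.9, 0.2, 3.3]
wrist_force: [-1.8, 0.8, -1.1]
grip_width: 23.0
```

```bash
python3 - <<'E'
from h import *
goto([572,-218,-9],2.75)
s=shot("scene","B"); crop(s,180,110,330,230,5.2,"sB")
E
```

```text
t 33.67 tcp [ 571.1 -217.6   21.4] rpy [-179.9    0.2    3.3] F [-1.8  0.8 -1.1] w 23.0 q [-23.7  36.9 104.3   0.   39.   63. ]
rotvec [-0.002  0.003  0.009] shift before turn(mm) [ 0.9  0.5 30.4]  after turn(mm) [ 0.9  0.4 30.4] dist 30.4
```

View pics/sB.png

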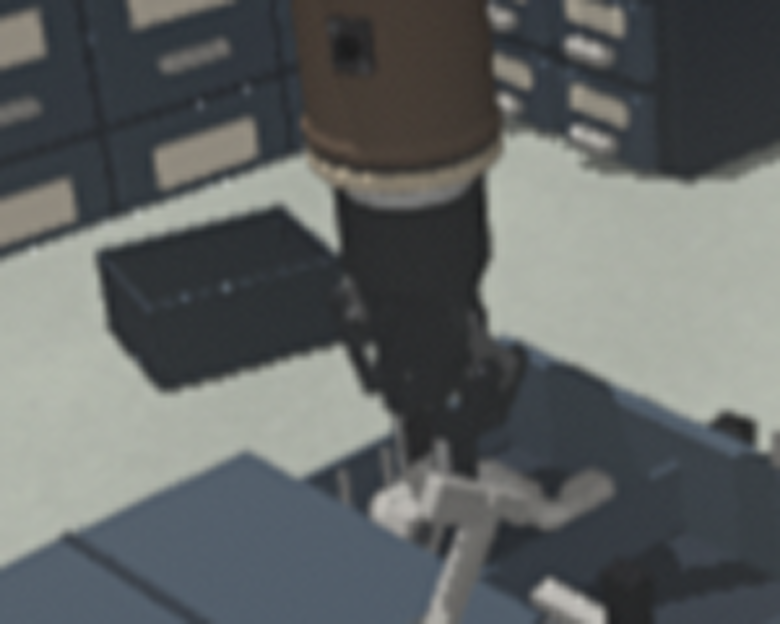

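>>> jog_arm --deltas '[[[0,0,0],[0,0,0.01],18],[[0,0,0],[0,0,0.01],18],[[0,0,0],[0,0,0.006],18],[[0,0,0],[0,0,0.0035],18],[[0,0,0],[0,0,0.0015],18],[[0,0,0],[0,0,0],18],[[0,0,0],[0,0,0],18]]'

```text
clock: 34.3
eef_pos: [573.2, -218.5, -6.7]
tcp_rot: [180.0, -0.1, 3.1]
wrist_force: [0.4, 0.5, -1.2]
grip_width: 23.0
```

>>> jog_arm --deltas '[[[0,0,0],[0,0,0],30],[[0,0,0],[0,0,0],40],[[0,0,0],[0,0,0],46],[[0,0,0],[0,0,0],46],[[0,0,0],[0,0,-0.01],46],[[0,0,0],[0,0,-0.02],46],[[0,0,0],[0,0,-0.03],46],[[0,0,0],[0,0,-0.03],50],[[0,0,0],[0,0,-0.03],60],[[0,0,0],[0,0,-0.02],60],[[0,0,0],[0,0,0],60]]'

```text
clock: 35.22
eef_pos: [575.4, -219.5, 138.6]
tcp_rot: [179.8, -0.4, 3.1]
wrist_force: [1.4, -0.5, 0.0]
grip_width: 51.6
```

```bash
python3 - <<'E'
from h import *
goto([442.7,338.3,130],164.7)
s=shot("scene","C"); crop(s,180,110,330,230,5.2,"sC")
crop(s,330,210,530,370,4,"sCm")
E
```

```text
t 35.22 tcp [ 575.4 -219.5  138.6] rpy [179.8  -0.4   3.1] F [ 1.4 -0.5  0. ] w 51.6 q [-23.7  28.1  99.9   0.   51.6  63.2]
rotvec [ 0.011  0.003 -2.821] shift before turn(mm) [-102.5 -564.1    6. ]  after turn(mm) [275.1 503.    8.6] dist 573.4
```

View pics/sC.png

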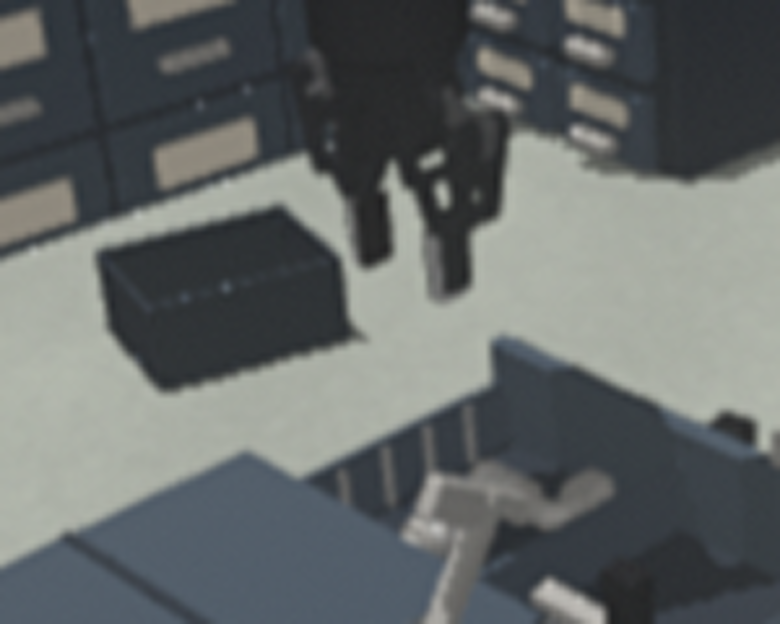

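View pics/sCm.png

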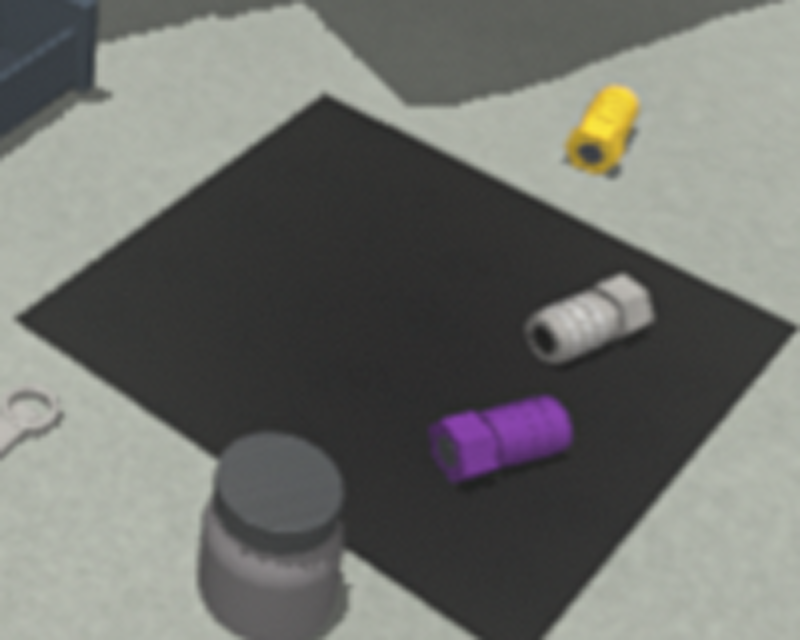

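>>> jog_arm --deltas '[[[0,0,0],[-0.0054,-0.0297,0],60],[[0,0,0],[-0.0054,-0.0297,0],70],[[0,0,0],[-0.0054,-0.0297,0],75],[[0,0,0],[-0.0054,-0.0297,0],75],[[0,0,0],[-0.0054,-0.0297,0],75],[[0,0,0],[-0.0054,-0.0297,0],75],[[0,0,0],[-0.0054,-0.0297,0],75],[[0,0,0],[-0.0054,-0.0297,0],75],[[0,0,0],[-0.0054,-0.0297,0],75],[[0,0,0],[-0.0054,-0.0297,0],75],[[0,0,0],[-0.0054,-0.0297,0],75],[[0,0,0],[-0.0054,-0.0297,0],75]]'

```text
clock: 36.27
eef_pos: [487.9, 135.1, 132.6]
tcp_rot: [180.0, 0.0, 3.1]
wrist_force: [0.3, -0.1, -0.2]
grip_width: 63.7
```

>>> jog_arm --deltas '[[[0,0,0],[-0.0054,-0.0297,0],75],[[0,0,0],[-0.0054,-0.0297,0],75],[[0,0,0],[-0.0054,-0.0297,0],75],[[0,0,0],[-0.0054,-0.0297,0],75],[[0,0,0],[-0.0054,-0.0297,0],75],[[0,0,0],[-0.0054,-0.0297,0],75],[[0,0,0],[-0.0054,-0.0297,0],75],[[0,0,-0.1175],[0,0,0],75],[[0,0,-0.1175],[0,0,0],75],[[0,0,-0.1175],[0,0,0],75],[[0,0,-0.1175],[0,0,0],75],[[0,0,-0.1175],[0,0,0],75]]'

```text
clock: 37.27
eef_pos: [439.5, 339.3, 132.4]
tcp_rot: [180.0, 0.0, 37.1]
wrist_force: [-0.2, -0.3, 1.5]
grip_width: 64.0
```

>>> jog_arm --deltas '[[[0,0,-0.1175],[0,0,0],75],[[0,0,-0.1175],[0,0,0],75],[[0,0,-0.1175],[0,0,0],75],[[0,0,-0.1175],[0,0,0],75],[[0,0,-0.1175],[0,0,0],75],[[0,0,-0.1175],[0,0,0],75],[[0,0,-0.1175],[0,0,0],75],[[0,0,-0.1175],[0,0,0],75],[[0,0,-0.1175],[0,0,0],75],[[0,0,-0.1175],[0,0,0],75],[[0,0,-0.1175],[0,0,0],75],[[0,0,-0.1175],[0,0,0],75]]'

```text
clock: 38.27
eef_pos: [439.6, 339.1, 132.4]
tcp_rot: [-180.0, 0.0, 117.9]
wrist_force: [0.1, -0.1, 0.2]
grip_width: 64.0
```

>>> jog_arm --deltas '[[[0,0,-0.1175],[0,0,0],75],[[0,0,-0.1175],[0,0,0],75],[[0,0,-0.1175],[0,0,0],75],[[0,0,-0.1175],[0,0,0],75],[[0,0,-0.1175],[0,0,0],75],[[0,0,-0.1175],[0,0,0],75],[[0,0,-0.1175],[0,0,0],75],[[0,0,0],[0,0,0],75]]'

```text
clock: 38.93
eef_pos: [439.6, 339.2, 132.4]
tcp_rot: [-180.0, 0.0, 165.0]
wrist_force: [-0.5, -0.7, 0.1]
grip_width: 64.0
```

```bash
python3 - <<'E'
from h import *
goto([442.7,338.3,-28],164.7)
s=shot("scene","D"); crop(s,400,180,530,310,5.4,"sD")
t=shot("top","D"); crop(t,270,90,400,270,4,"tD")
E
```

```text
t 38.93 tcp [439.6 339.2 132.4] rpy [-180.    0.  165.] F [-0.5 -0.7  0.1] w 64.0 q [ 34.5  24.4 107.7  -0.   47.9 -40.4]
rotvec [-0.001  0.     0.006] shift before turn(mm) [-3.200e+00  1.000e-01  1.604e+02]  after turn(mm) [ -3.2   0.  160.4] dist 160.5
```

View pics/sD.png

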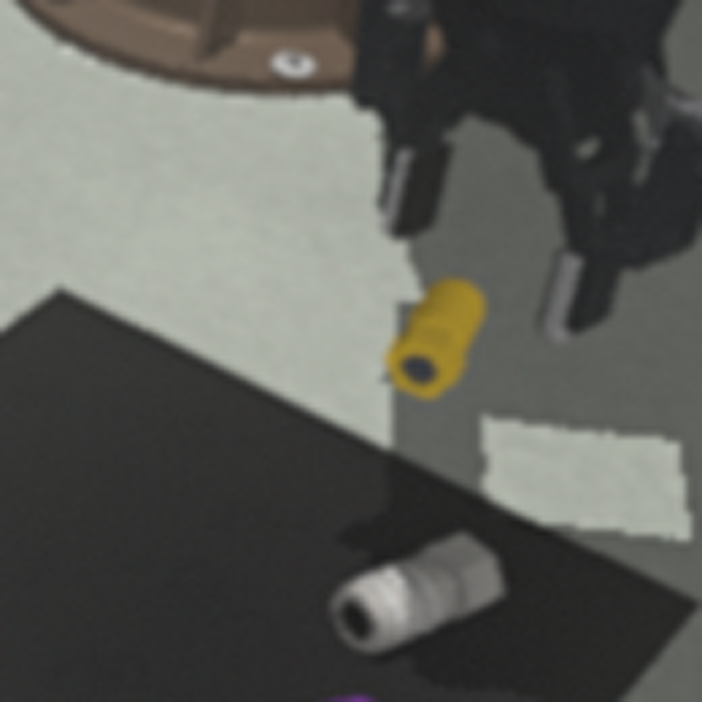

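View pics/tD.png

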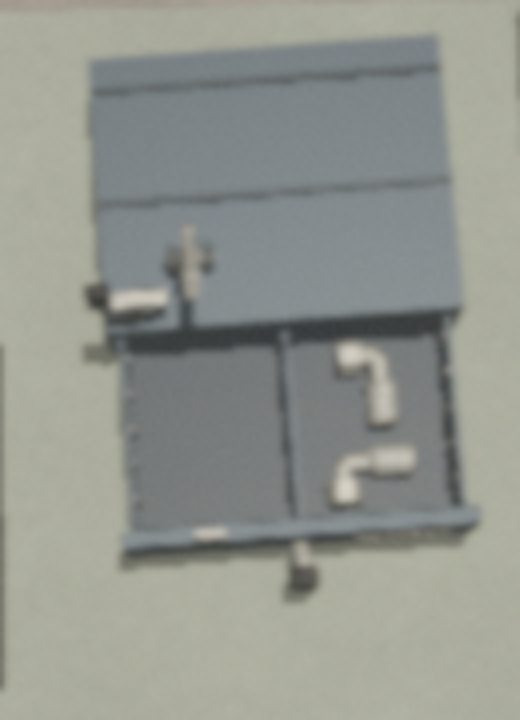

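>>> jog_arm --deltas '[[[0,0,0.006],[-0.0032,0,0.02],75],[[0,0,0],[0,0,0.03],75],[[0,0,0],[0,0,0.03],75],[[0,0,0],[0,0,0.03],75],[[0,0,0],[0,0,0.015],75],[[0,0,0],[0,0,0.01],75],[[0,0,0],[0,0,0],75]]'

```text
clock: 39.62
eef_pos: [442.2, 337.9, -3.8]
tcp_rot: [-179.9, -0.1, 164.2]
wrist_force: [-0.1, 0.0, -0.4]
grip_width: 63.8
```

```bash
python3 - <<'E'
from h import *
goto([442.7,338.3,-28],164.7)
s=shot("scene","E"); crop(s,420,180,540,310,5.4,"sE")
E
```

```text
t 39.62 tcp [442.2 337.9  -3.8] rpy [-1.799e+02 -1.000e-01  1.642e+02] F [-0.1  0.  -0.4] w 63.8 q [ 3.430e+01  3.620e+01  1.124e+02 -1.000e-01  3.150e+01 -3.980e+01]
rotvec [-0.002 -0.001 -0.01 ] shift before turn(mm) [-0.4  0.6 24.2]  after turn(mm) [-0.4  0.5 24.2] dist 24.2
```

View pics/sE.png

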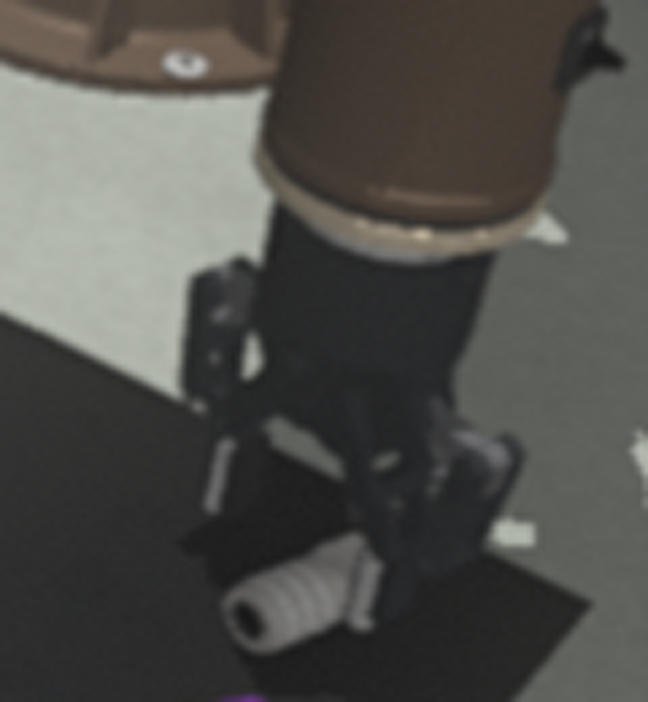

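>>> jog_arm --deltas '[[[0,0,0],[0,0,0.009],75],[[0,0,0],[0,0,0.008],75],[[0,0,0],[0,0,0.005],75],[[0,0,0],[0,0,0.002],75],[[0,0,0],[0,0,0],60],[[0,0,0],[0,0,0],45],[[0,0,0],[0,0,0],30],[[0,0,0],[0,0,0],20],[[0,0,0],[0,0,0],20],[[0,0,0],[0,0,0],20]]'

```text
clock: 40.5
eef_pos: [443.5, 338.8, -25.4]
tcp_rot: [180.0, 0.1, 164.3]
wrist_force: [-1.2, -1.0, 5.8]
grip_width: 25.3
```

>>> jog_arm --deltas '[[[0,0,0],[0,0,-0.005],18],[[0,0,0],[0,0,-0.01],18],[[0,0,0],[0,0,-0.015],18],[[0,0,0],[0,0,-0.02],18],[[0,0,0],[0,0,-0.025],18],[[0,0,0],[0,0,-0.025],18],[[0,0,0],[0,0,-0.02],18],[[0,0,0],[0,0,-0.02],18],[[0,0,0],[0,0,0],18],[[0,0,0],[0,0,0],18]]'

```text
clock: 41.33
eef_pos: [443.9, 339.1, 115.7]
tcp_rot: [179.9, 0.2, 164.3]
wrist_force: [-0.6, 0.8, -2.3]
grip_width: 25.4
```

```bash
python3 - <<'E'
from h import *
goto([543.3,-79,113],92.75)
s=shot("scene","F"); crop(s,420,150,540,310,4.4,"sF")
E
```

```text
t 41.33 tcp [443.9 339.1 115.7] rpy [179.9   0.2 164.3] F [-0.6  0.8 -2.3] w 25.4 q [ 34.3  25.8 108.4  -0.   45.6 -40. ]
rotvec [4.000e-03 1.000e-03 1.249e+00] shift before turn(mm) [-208.8 -375.7    2.3]  after turn(mm) [-422.4   79.2    2.7] dist 429.8
```

View pics/sF.png

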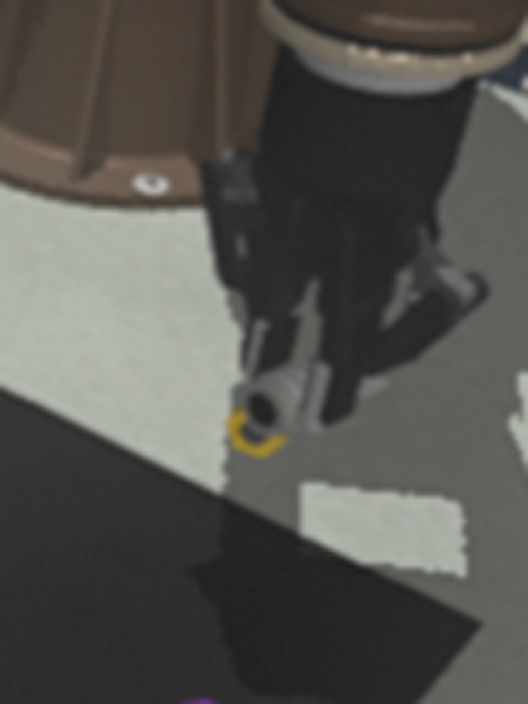

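>>> jog_arm --deltas '[[[0,0,0.1135],[0,0,0],18],[[0,0,0.1135],[0,0,0],18],[[0,0,0.1135],[0,0,0],18],[[0,0,0.1135],[0,0,0],18],[[0,0,0.1135],[0,0,0],18],[[0,0,0.1135],[0,0,0],18],[[0,0,0.1135],[0,0,0],18],[[0,0,0.1135],[0,0,0],18],[[0,0,0.1135],[0,0,0],18],[[0,0,0.1135],[0,0,0],18],[[0,0,0.1135],[0,0,0],18],[[0,0,0],[0,0,0],18]]'

```text
clock: 42.38
eef_pos: [442.5, 338.1, 112.9]
tcp_rot: [-180.0, 0.1, 92.4]
wrist_force: [-0.7, -0.2, -2.1]
grip_width: 24.9
```

>>> jog_arm --deltas '[[[0,0,0],[-0.03,0.0057,0],18],[[0,0,0],[-0.03,0.0057,0],18],[[0,0,0],[-0.03,0.0057,0],18],[[0,0,0],[-0.03,0.0057,0],18],[[0,0,0],[-0.03,0.0057,0],18],[[0,0,0],[-0.03,0.0057,0],18],[[0,0,0],[-0.03,0.0057,0],18],[[0,0,0],[-0.03,0.0057,0],18],[[0,0,0],[-0.03,0.0057,0],18],[[0,0,0],[-0.03,0.0057,0],18],[[0,0,0],[-0.03,0.0057,0],18],[[0,0,0],[-0.03,0.0057,0],18]]'

```text
clock: 43.38
eef_pos: [528.5, -19.1, 113.4]
tcp_rot: [-180.0, -0.0, 93.0]
wrist_force: [-0.5, 0.0, -1.9]
grip_width: 25.2
```

>>> jog_arm --deltas '[[[0,0,0],[-0.03,0.0057,0],18],[[0,0,0],[-0.03,0.0057,0],18],[[0,0,0],[0,0,0],18],[[0,0,0],[0,0,0],18]]'

```text
clock: 43.72
eef_pos: [543.0, -78.4, 113.3]
tcp_rot: [-180.0, -0.0, 92.8]
wrist_force: [0.0, 0.7, -1.9]
grip_width: 25.2
```

```bash
python3 - <<'E'
from h import *
goto([543.3,-79.1,-9],92.75)
s=shot("scene","G"); crop(s,230,110,380,240,5,"sG")
E
```

```text
t 43.72 tcp [543.  -78.4 113.3] rpy [-180.    -0.    92.8] F [ 0.   0.7 -1.9] w 25.2 q [-11.4  25.4 109.6   0.   45.1 -14.3]
rotvec [-0.    -0.     0.002] shift before turn(mm) [ -0.8   0.3 122.3]  after turn(mm) [ -0.7   0.3 122.3] dist 122.3
```

View pics/sG.png

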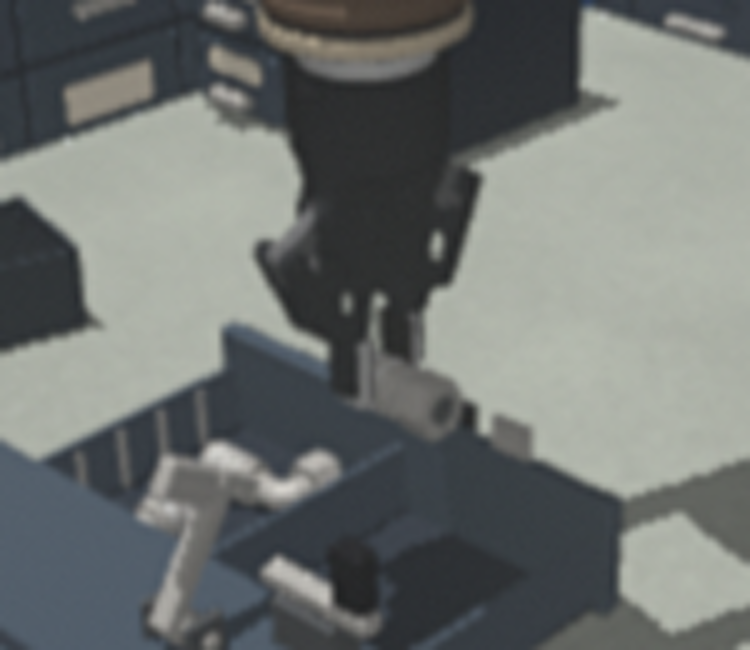

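>>> jog_arm --deltas '[[[0,0,0],[0,0,0.01],18],[[0,0,0],[0,0,0.02],18],[[0,0,0],[0,0,0.02],18],[[0,0,0],[0,0,0.02],18],[[0,0,0],[0,0,0.02],18],[[0,0,0],[0,0,0.012],18],[[0,0,0],[0,0,0.01],18],[[0,0,0],[0,0,0.005],18],[[0,0,0],[0,0,0],18],[[0,0,0],[0,0,0],18]]'

```text
clock: 44.6
eef_pos: [543.4, -76.6, -2.8]
tcp_rot: [180.0, -0.0, 92.8]
wrist_force: [0.1, 0.1, -1.9]
grip_width: 25.1
```

```bash
python3 - <<'E'
from h import *
goto([543.3,-79.1,-10],92.75)
s=shot("scene","H"); crop(s,230,110,380,240,5,"sH")
E
```

```text
t 44.6 tcp [543.4 -76.6  -2.8] rpy [180.   -0.   92.8] F [ 0.1  0.1 -1.9] w 25.1 q [-11.2  35.7 113.6   0.   30.7 -14.1]
rotvec [ 0.001 -0.     0.001] shift before turn(mm) [-2.5 -0.2  7.2]  after turn(mm) [-2.5 -0.2  7.2] dist 7.6
```

View pics/sH.png

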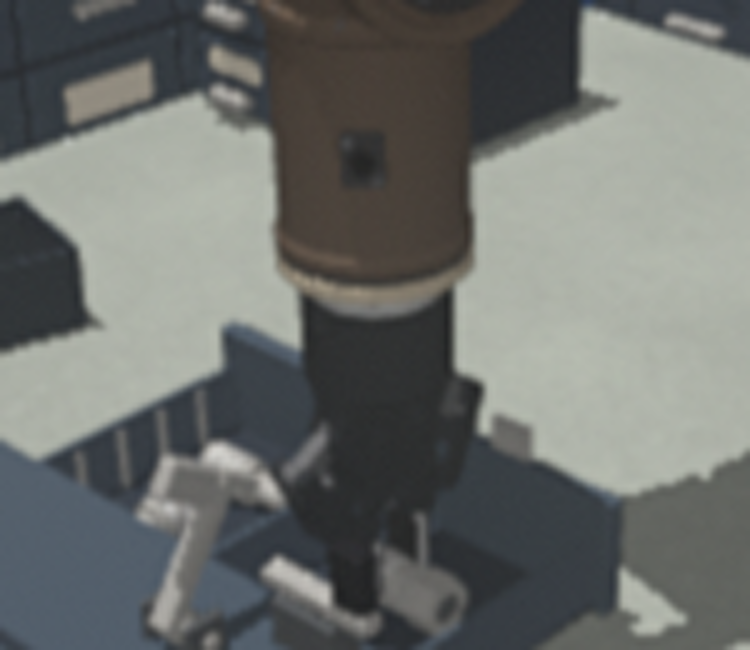

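>>> jog_arm --deltas '[[[0,0,0],[0,0,0.004],18],[[0,0,0],[0,0,0.003],18],[[0,0,0],[0,0,0],18],[[0,0,0],[0,0,0],30],[[0,0,0],[0,0,0],40],[[0,0,0],[0,0,0],48],[[0,0,0],[0,0,0],48],[[0,0,0],[0,0,-0.01],48],[[0,0,0],[0,0,-0.02],48],[[0,0,0],[0,0,-0.03],48],[[0,0,0],[0,0,-0.03],50],[[0,0,0],[0,0,-0.03],60]]'

```text
clock: 45.65
eef_pos: [542.9, -76.9, 112.1]
tcp_rot: [180.0, -0.0, 92.8]
wrist_force: [0.6, -0.7, 0.2]
grip_width: 50.8
```

```bash
python3 - <<'E'
from h import *
goto([425,-144.8,130],2.75)
s=shot("scene","I"); crop(s,200,130,380,240,4.4,"sI")
t=shot("top","I"); crop(t,160,90,400,300,3.2,"tI")
E
```

```text
t 45.65 tcp [542.9 -76.9 112.1] rpy [180.   -0.   92.8] F [ 0.6 -0.7  0.2] w 50.8 q [-11.2  25.4 109.7   0.   44.8 -14. ]
rotvec [ 1.000e-03 -1.000e-03  1.571e+00] shift before turn(mm) [ -62.1 -121.1  -18. ]  after turn(mm) [-121.1   62.2  -17.9] dist 137.3
```

View pics/sI.png

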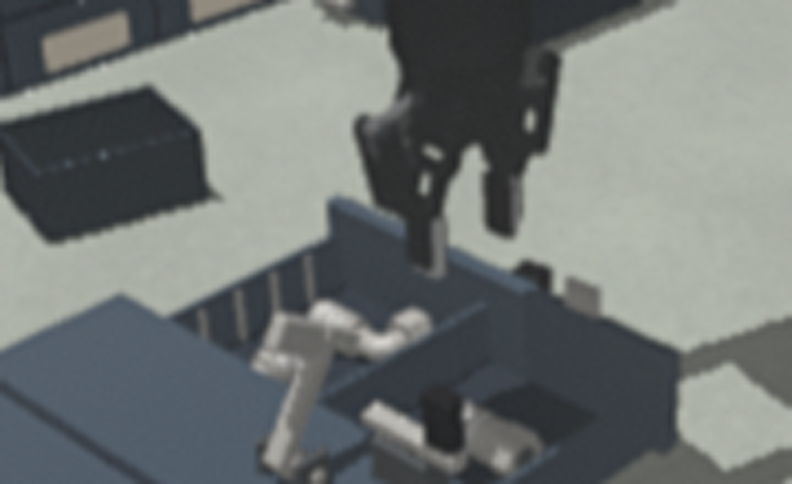

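View pics/tI.png

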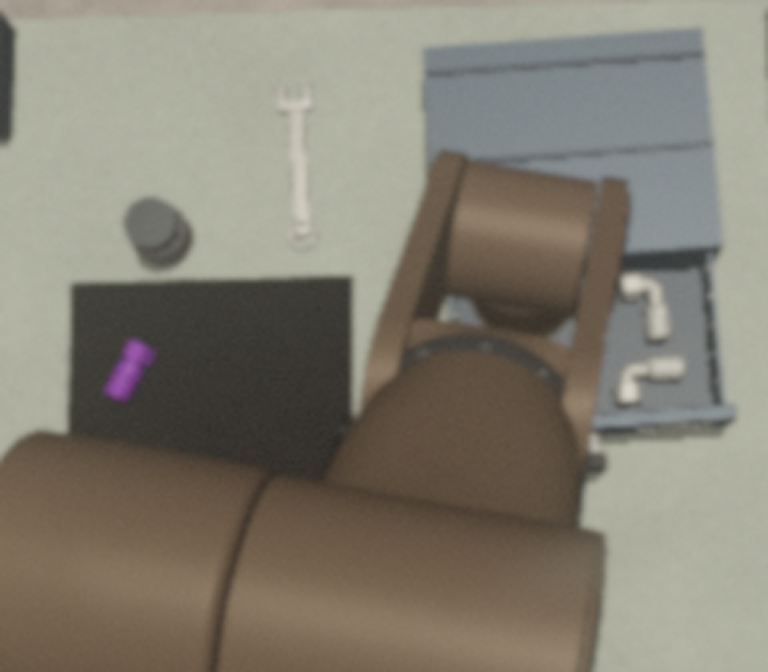

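>>> jog_arm --deltas '[[[0,0,0],[-0.02,-0.03,-0.01],60],[[0,0,0],[-0.02,-0.03,-0.008],60],[[0,0,0],[-0.022,-0.03,0],60],[[0,0,0],[0,-0.031,0],60],[[0,0,0.112],[0,0,0],60],[[0,0,0.112],[0,0,0],60],[[0,0,0.112],[0,0,0],60],[[0,0,0.112],[0,0,0],60],[[0,0,0.112],[0,0,0],60],[[0,0,0.112],[0,0,0],60],[[0,0,0.112],[0,0,0],60],[[0,0,0.112],[0,0,0],60]]'

```text
clock: 46.75
eef_pos: [425.2, -144.7, 128.2]
tcp_rot: [180.0, -0.0, 41.1]
wrist_force: [-0.4, -0.3, -0.8]
grip_width: 51.4
```

>>> jog_arm --deltas '[[[0,0,0.112],[0,0,0],60],[[0,0,0.112],[0,0,0],60],[[0,0,0.112],[0,0,0],60],[[0,0,0.112],[0,0,0],60],[[0,0,0.112],[0,0,0],60],[[0,0,0.112],[0,0,0],60],[[0,0,0],[0,0,0],60]]'

```text
clock: 47.33
eef_pos: [425.2, -144.7, 128.2]
tcp_rot: [-180.0, -0.1, 2.6]
wrist_force: [-0.4, -0.7, 0.5]
grip_width: 51.3
```

```bash
python3 - <<'E'
from h import *
goto([425,-145,4],2.75)
s=shot("scene","J"); crop(s,200,100,380,240,4.4,"sJ")
t=shot("top","J"); crop(t,270,90,400,270,4,"tJ")
E
```

```text
t 47.33 tcp [ 425.2 -144.7  128.2] rpy [-1.8e+02 -1.0e-01  2.6e+00] F [-0.4 -0.7  0.5] w 51.3 q [-22.7  17.1 121.1   0.   41.7  64.7]
rotvec [-0.    -0.001 -0.003] shift before turn(mm) [ -0.4   0.3 124.2]  after turn(mm) [ -0.2   0.3 124.2] dist 124.2
```

View pics/sJ.png

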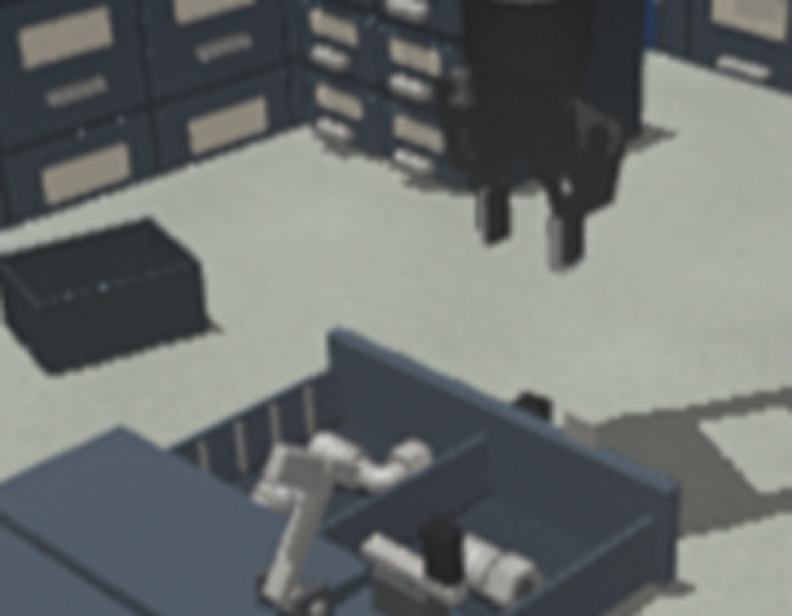

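View pics/tJ.png

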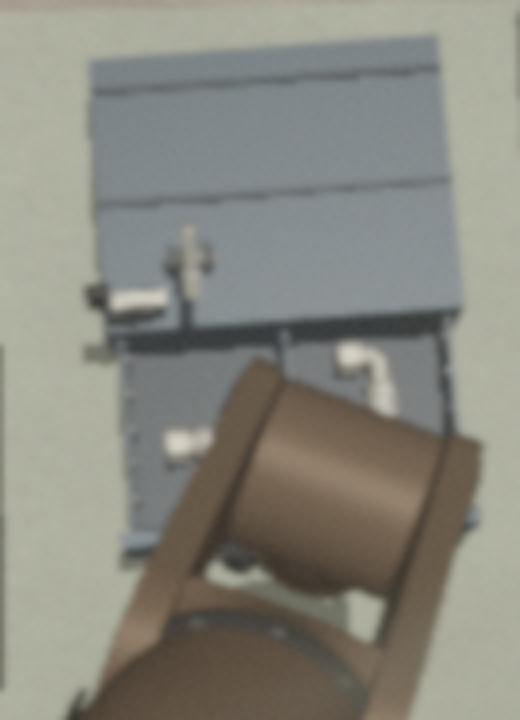

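>>> jog_arm --deltas '[[[0,0,0],[0,0,0.02],60],[[0,0,0],[0,0,0.03],60],[[0,0,0],[0,0,0.03],60],[[0,0,0],[0,0,0.02],60],[[0,0,0],[0,0,0.015],60],[[0,0,0],[0,0,0.009],60],[[0,0,0],[0,0,0],60],[[0,0,0],[0,0,0],40],[[0,0,0],[0,0,0],25],[[0,0,0],[0,0,0],20],[[0,0,0],[0,0,0],20],[[0,0,0],[0,0,0],20]]'

```text
clock: 48.43
eef_pos: [426.8, -145.4, 5.1]
tcp_rot: [179.9, -0.2, 3.0]
wrist_force: [-0.1, -5.1, 10.2]
grip_width: 22.8
```

>>> jog_arm --deltas '[[[0,0,0],[0.004,0,0],18],[[0,0,0],[0.008,0,0],18],[[0,0,0],[0.012,0,0],18],[[0,0,0],[0.014,0,0],18],[[0,0,0],[0.014,0,0],18],[[0,0,0],[0.014,0,0],18],[[0,0,0],[0.014,0,0],18],[[0,0,0],[0.014,0,0],18],[[0,0,0],[0.014,0,0],18],[[0,0,0],[0.014,0,0],18],[[0,0,0],[0.014,0,0],18],[[0,0,0],[0.014,0,0],18]]'

```text
clock: 49.43
eef_pos: [576.4, -138.1, 5.2]
tcp_rot: [179.9, -0.1, 3.0]
wrist_force: [-1.8, -13.5, 1.8]
grip_width: 23.1
```

>>> jog_arm --deltas '[[[0,0,0],[0.008,0,0],18],[[0,0,0],[0.004,0,0],18],[[0,0,0],[0.002,0,0],18],[[0,0,0],[0,0,0],18],[[0,0,0],[0,0,0],18]]'

```text
clock: 49.85
eef_pos: [590.7, -137.4, 5.2]
tcp_rot: [179.9, -0.2, 3.0]
wrist_force: [2.7, -10.4, -2.3]
grip_width: 22.5
```

>>> jog_arm --deltas '[[[0,0,0],[0.001,0,0],18],[[0,0,0],[0.001,0,0],18],[[0,0,0],[0,0,0],18],[[0,0,0],[0,0,0],18]]'

```text
clock: 50.18
eef_pos: [592.0, -137.4, 5.2]
tcp_rot: [179.9, -0.2, 3.0]
wrist_force: [-0.9, -11.2, 0.7]
grip_width: 23.1
```

>>> jog_arm --deltas '[[[0,0,0],[0.001,0,0],18],[[0,0,0],[0.001,0,0],18],[[0,0,0],[0,0,0],18]]'

```text
clock: 50.43
eef_pos: [592.8, -137.3, 5.1]
tcp_rot: [179.9, -0.0, 3.0]
wrist_force: [-6.1, -13.7, 7.5]
grip_width: 22.9
```

>>> jog_arm --deltas '[[[0,0,0],[0.001,0,0],18],[[0,0,0],[0.001,0,0],18],[[0,0,0],[0,0,0],18]]'

```text
clock: 50.68
eef_pos: [592.7, -137.2, 5.1]
tcp_rot: [180.0, 0.2, 3.0]
wrist_force: [-19.6, -17.7, 16.9]
grip_width: 22.7
```

>>> jog_arm --deltas '[[[0,0,0],[-0.0015,0,0],18],[[0,0,0],[0,0,0],40],[[0,0,0],[0,0,0],55],[[0,0,0],[0,0,0],55],[[0,0,0],[0,0,-0.01],55],[[0,0,0],[0,0,-0.02],55],[[0,0,0],[0,0,-0.03],50],[[0,0,0],[0,0,-0.03],40],[[0,0,0],[0,0,-0.03],40],[[0,0,0],[0,0,-0.03],40],[[0,0,0],[0,0,-0.03],40],[[0,0,0],[0,0,0],40]]'

```text
clock: 51.68
eef_pos: [596.7, -136.7, 191.0]
tcp_rot: [179.8, -0.5, 3.0]
wrist_force: [1.9, -0.3, 0.1]
grip_width: 34.4
```

```bash
python3 - <<'E'
from h import *
goto([701.1,-56.7,123.7],2.75)
s=shot("scene","K"); crop(s,200,110,350,240,5,"sK")
t=shot("top","K"); crop(t,270,90,400,220,6,"tK")
E
```

```text
t 51.68 tcp [ 596.7 -136.7  191. ] rpy [179.8  -0.5   3. ] F [ 1.9 -0.3  0.1] w 34.4 q [-15.8  24.5  97.5   0.   57.4  71.3]
rotvec [ 0.003 -0.009  0.004] shift before turn(mm) [107.8 -74.7  68.1]  after turn(mm) [108.1 -74.9  67.3] dist 147.7
```

View pics/sK.png

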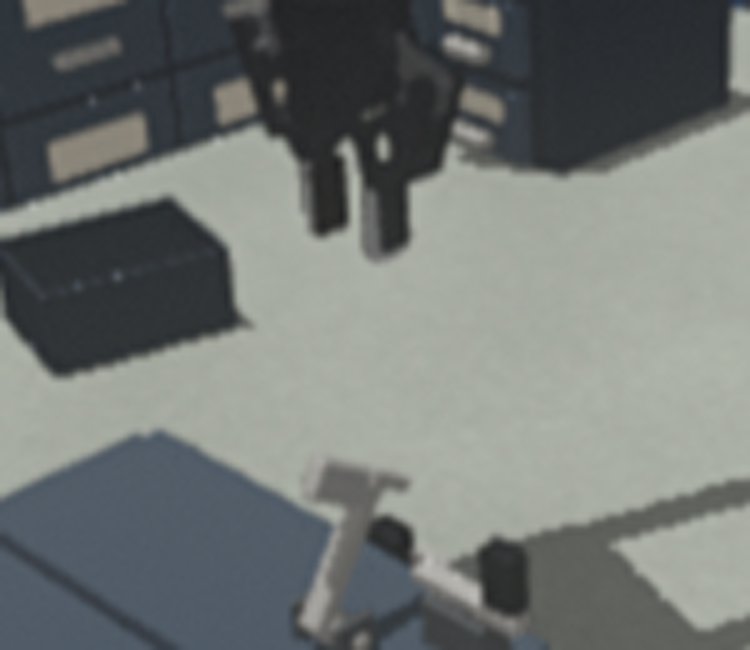

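View pics/tK.png

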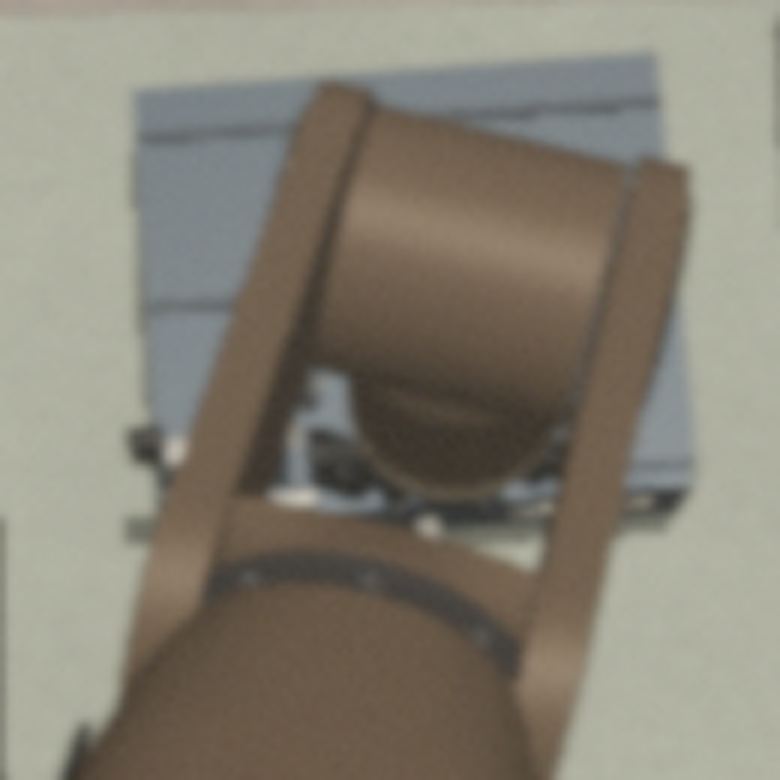

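>>> jog_arm --deltas '[[[0.002,-0.006,0.004],[0.0216,-0.015,0],40],[[0,0,0],[0.0216,-0.015,0],40],[[0,0,0],[0.0216,-0.015,0],40],[[0,0,0],[0.0216,-0.015,0],40],[[0,0,0],[0.0216,-0.015,0],40],[[0,0,0],[0,0,0.015],40],[[0,0,0],[0,0,0],40],[[0,0,0],[0,0,0],40]]'

```text
clock: 52.45
eef_pos: [696.2, -55.7, 167.0]
tcp_rot: [-179.9, 0.5, 2.7]
wrist_force: [-0.2, -0.3, 0.6]
grip_width: 33.9
```

```bash
python3 - <<'E'
from h import *
goto([701.1,-56.7,123.7],2.75)
s=shot("scene","L"); crop(s,200,110,350,240,5,"sL")
E
```

```text
t 52.45 tcp [696.2 -55.7 167. ] rpy [-179.9    0.5    2.7] F [-0.2 -0.3  0.6] w 33.9 q [-7.1 33.3 85.6  0.1 61.6 80.1]
rotvec [-0.003  0.009 -0.   ] shift before turn(mm) [ 5.2  1.4 43.3]  after turn(mm) [ 4.8  1.3 43.3] dist 43.6
```

View pics/sL.png

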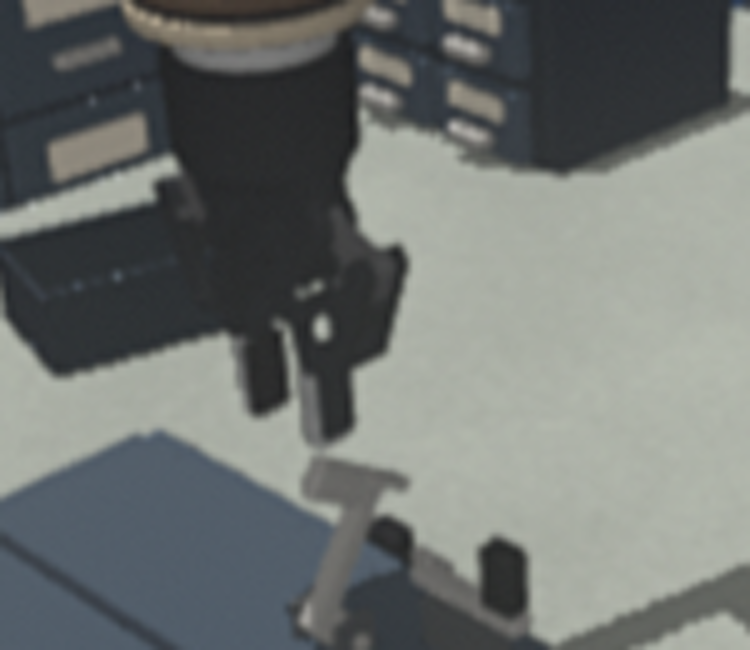

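>>> jog_arm --deltas '[[[-0.002,0.008,0],[0.0045,0.001,0.01],40],[[0,0,0],[0,0,0.015],40],[[0,0,0],[0,0,0.012],40],[[0,0,0],[0,0,0.006],40],[[0,0,0],[0,0,0],40],[[0,0,0],[0,0,0],25],[[0,0,0],[0,0,0],12],[[0,0,0],[0,0,0],5],[[0,0,0],[0,0,0],5],[[0,0,0],[0,0,0],5]]'

```text
clock: 53.33
eef_pos: [702.9, -56.9, 126.7]
tcp_rot: [180.0, -0.2, 2.7]
wrist_force: [-0.2, -1.5, 5.7]
grip_width: 5.9
```

```bash
python3 - <<'E'
from h import *
st()
s=shot("scene","M"); crop(s,200,110,350,240,5,"sM")
E
```

```text
t 53.33 tcp [702.9 -56.9 126.7] rpy [180.   -0.2   2.7] F [-0.2 -1.5  5.7] w 5.9 q [-7.1 35.6 87.4  0.  56.7 80.2]
```

View pics/sM.png

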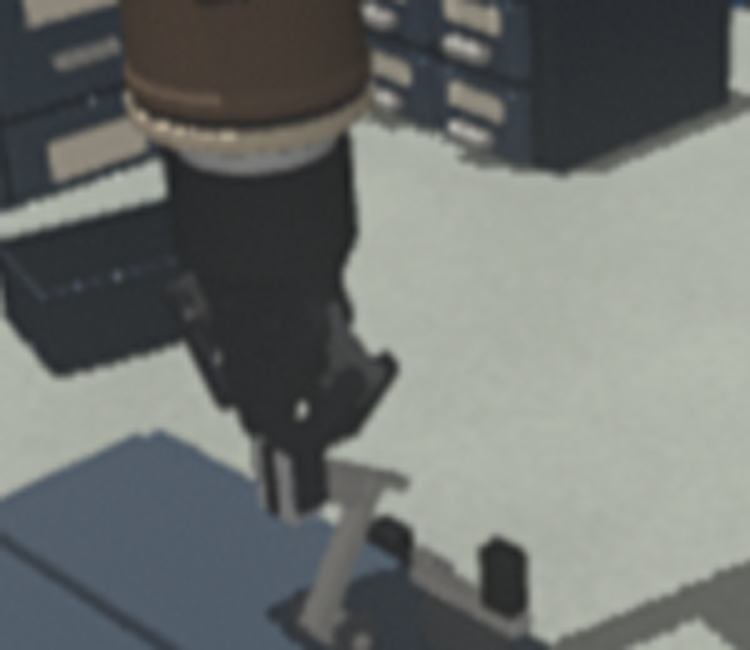

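>>> jog_arm --deltas '[[[0,0,0],[0,0,0],25],[[0,0,0],[0,0,0],35],[[0,0,0],[0,0,0],35],[[0,0,0],[0,0,0.005],35],[[0,0,0],[0,0,0.004],35],[[0,0,0],[0,0,0],25],[[0,0,0],[0,0,0],12],[[0,0,0],[0,0,0],5],[[0,0,0],[0,0,0],5],[[0,0,0],[0,0,0],5]]'

```text
clock: 54.22
eef_pos: [702.2, -56.9, 116.5]
tcp_rot: [180.0, -0.1, 2.7]
wrist_force: [0.3, -2.8, -6.5]
grip_width: 7.3
```

>>> jog_arm --deltas '[[[0,0,0],[-0.0078,0,-0.001],5],[[0,0,0],[-0.0078,0,-0.0002],5],[[0,0,0],[-0.0078,0,0.0006],5],[[0,0,0],[-0.0078,0,0.0013],5],[[0,0,0],[-0.0075,0,0.0021],5],[[0,0,0],[-0.0073,0,0.0029],5],[[0,0,0],[0,0,0],5]]'

```text
clock: 54.8
eef_pos: [655.6, -59.3, 113.8]
tcp_rot: [180.0, -0.3, 2.7]
wrist_force: [-11.6, -2.5, 27.5]
grip_width: 7.1
```

```bash
python3 - <<'E'
from h import *
st()
s=shot("scene","N"); crop(s,200,110,350,240,5,"sN")
E
```

```text
t 54.8 tcp [655.6 -59.3 113.8] rpy [180.   -0.3   2.7] F [-11.6  -2.5  27.5] w 7.1 q [-7.8 32.9 95.   0.  51.9 79.5]
```

View pics/sN.png

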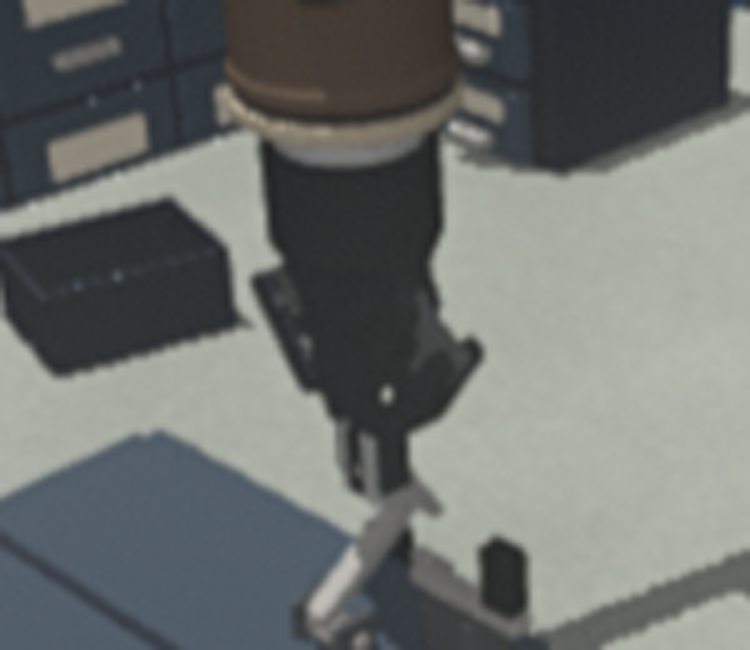

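>>> jog_arm --deltas '[[[0,0,0],[-0.007,0,0.001],5],[[0,0,0],[-0.0066,0,0.0033],5],[[0,0,0],[-0.0062,0,0.0045],5],[[0,0,0],[0,0,0],5]]'

```text
clock: 55.18
eef_pos: [633.8, -60.3, 103.5]
tcp_rot: [180.0, -0.0, 2.7]
wrist_force: [-17.7, -5.7, 21.8]
grip_width: 6.7
```

>>> jog_arm --deltas '[[[0,0,0],[-0.005,0,0.005],5],[[0,0,0],[-0.0045,0,0.0055],5],[[0,0,0],[-0.004,0,0.006],5],[[0,0,0],[0,0,0],5],[[0,0,0],[0,0,0],5]]'

```text
clock: 55.6
eef_pos: [618.4, -60.8, 86.1]
tcp_rot: [-180.0, 0.2, 2.7]
wrist_force: [-39.7, -5.5, 30.8]
grip_width: 7.0
```

```bash
python3 - <<'E'
from h import *
st()
s=shot("scene","O"); crop(s,220,150,330,240,7,"sO")
E
```

```text
t 55.6 tcp [618.4 -60.8  86.1] rpy [-180.     0.2    2.7] F [-39.7  -5.5  30.8] w 7.0 q [ -8.4  32.5 100.8  -0.   46.9  78.9]
```

View pics/sO.png

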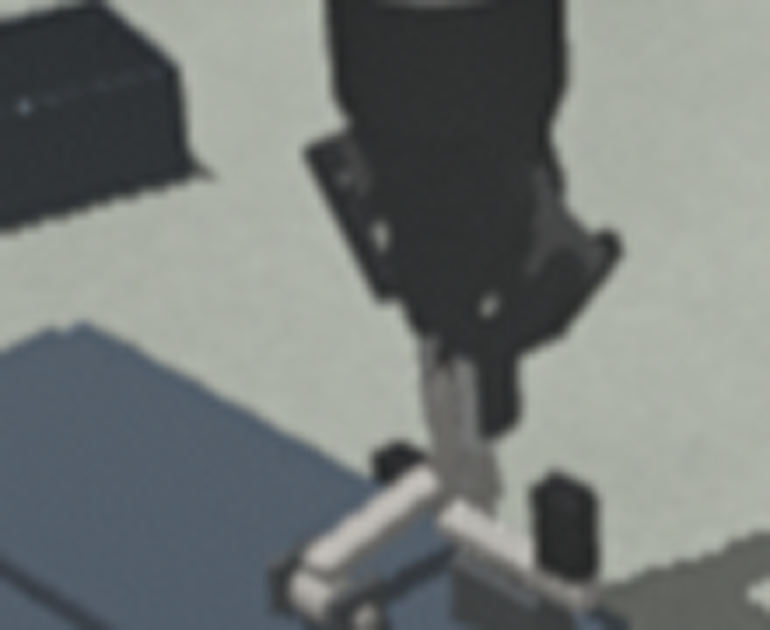

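>>> jog_arm --deltas '[[[0,0,0],[-0.0015,0,0.001],5],[[0,0,0],[0,0,0],20],[[0,0,0],[0,0,0],35],[[0,0,0],[0,0,0],35],[[0,0,0],[0,0,0],35]]'

```text
clock: 56.07
eef_pos: [622.1, -60.5, 85.0]
tcp_rot: [180.0, -0.2, 2.7]
wrist_force: [0.5, -0.4, -0.5]
grip_width: 29.9
```

>>> jog_arm --deltas '[[[0,0,0],[0,0,-0.01],35],[[0,0,0],[0,0,-0.02],35],[[0,0,0],[0,0,-0.02],35],[[0,0,0],[0,0,0],15],[[0,0,0],[0,0,0],0],[[0,0,0],[0,0,0],0],[[0,0,0],[0,0,0],0],[[0,0,0],[0,0,0],0]]'

```text
clock: 56.73
eef_pos: [621.2, -60.5, 133.9]
tcp_rot: [-180.0, -0.1, 2.7]
wrist_force: [-0.7, -0.6, -0.4]
grip_width: 0.1
```

```bash
python3 - <<'E'
from h import *
goto([620.5,-60.4,110],2.75)
s=shot("scene","P"); crop(s,220,150,330,240,7,"sP")
E
```

```text
t 56.73 tcp [621.2 -60.5 133.9] rpy [-1.8e+02 -1.0e-01  2.7e+00] F [-0.7 -0.6 -0.4] w 0.1 q [-8.4 29.2 98.6  0.  52.1 78.9]
rotvec [-0.    -0.002 -0.001] shift before turn(mm) [-0.7 -0.1 23.9]  after turn(mm) [-0.7 -0.1 23.9] dist 23.9
```

View pics/sP.png

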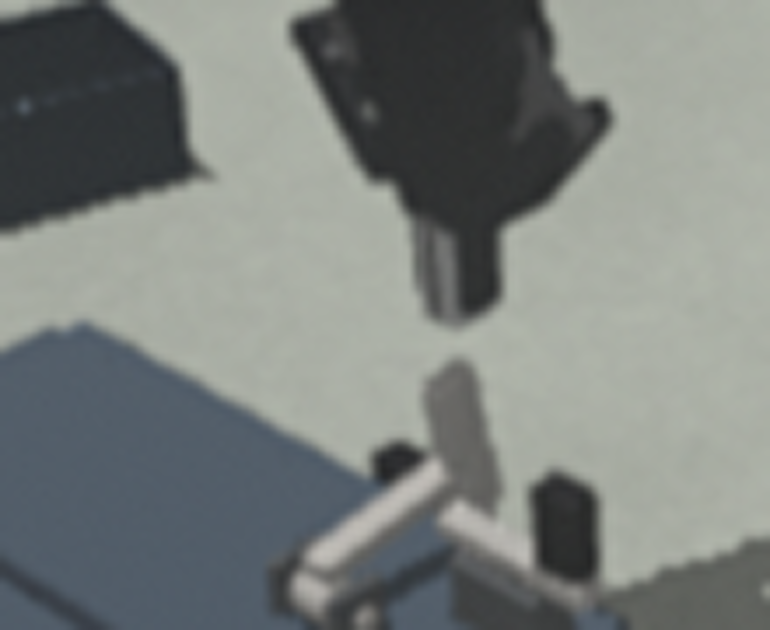

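>>> jog_arm --deltas '[[[0,0,0],[0,0,0.006],0],[[0,0,0],[0,0,0.004],0],[[0,0,0],[0,0,0.004],0],[[0,0,0],[0,0,0.003],0],[[0,0,0],[0,0,0.003],0],[[0,0,0],[0,0,0.003],0],[[0,0,0],[0,0,0.002],0],[[0,0,0],[0,0,0],0]]'

```text
clock: 57.45
eef_pos: [621.6, -60.5, 109.1]
tcp_rot: [-180.0, -0.1, 2.7]
wrist_force: [0.5, 0.2, 0.1]
grip_width: -0.3
```

>>> jog_arm --deltas '[[[0,0,0],[0,0,0.001],0],[[0,0,0],[0,0,0.001],0],[[0,0,0],[0,0,0],0]]'

```text
clock: 57.7
eef_pos: [621.8, -60.6, 107.6]
tcp_rot: [180.0, -0.2, 2.7]
wrist_force: [0.0, 0.5, 1.1]
grip_width: -0.3
```

```bash
python3 - <<'E'
from h import *
s=shot("scene","Q"); crop(s,220,150,330,240,7,"sQ")
E
```

```text
(no output)
```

View pics/sQ.png

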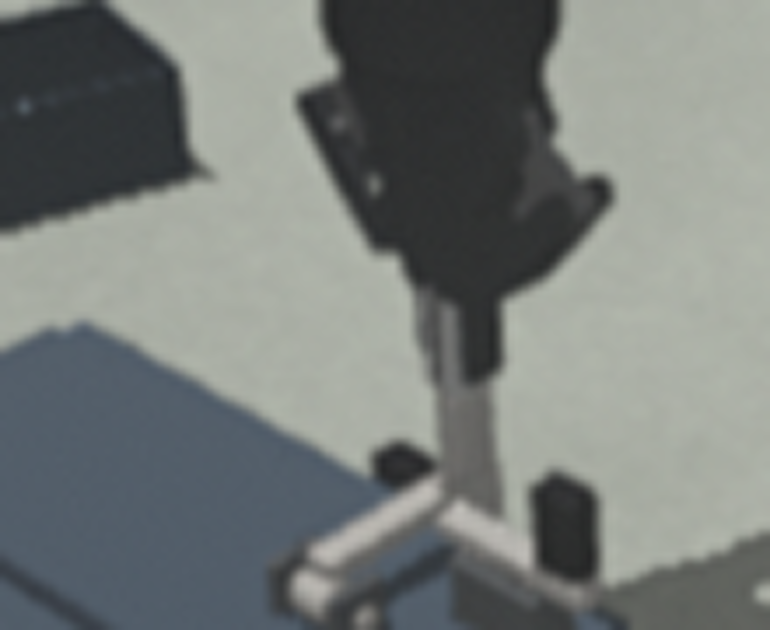

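Contacting the fin and pressing it down; continue in 1 mm rows until the force rises.

>>> jog_arm --deltas '[[[0,0,0],[0,0,0.001],0],[[0,0,0],[0,0,0.001],0],[[0,0,0],[0,0,0],0]]'

```text
clock: 58.0
eef_pos: [621.7, -60.6, 105.5]
tcp_rot: [180.0, -0.2, 2.7]
wrist_force: [-1.2, -0.2, 1.3]
grip_width: 0.1
```

>>> jog_arm --deltas '[[[0,0,0],[0,0,0.001],0],[[0,0,0],[0,0,0.001],0],[[0,0,0],[0,0,0],0]]'

```text
clock: 58.25
eef_pos: [621.7, -60.6, 104.9]
tcp_rot: [180.0, -0.2, 2.7]
wrist_force: [-10.2, 0.3, 23.9]
grip_width: 0.0
```

>>> jog_arm --deltas '[[[0,0,0],[0,0,-0.01],0],[[0,0,0],[0,0,-0.02],0],[[0,0,0],[0,0,-0.03],30],[[0,0,0],[0.013,-0.025,-0.01],50],[[0,0,0],[0.013,-0.025,0],50],[[0,0,0],[0.003,-0.026,0],50],[[0,0,-0.12],[0,0,0],50],[[0,0,-0.12],[0,0,0],50],[[0,0,-0.12],[0,0,0],50],[[0,0,-0.12],[0,0,0],50],[[0,0,-0.12],[0,0,0],50],[[0,0,-0.12],[0,0,0],50]]'

```text
clock: 59.25
eef_pos: [647.1, 16.8, 173.8]
tcp_rot: [179.9, -0.1, 44.3]
wrist_force: [-0.3, -0.2, 1.2]
grip_width: 42.6
```

>>> jog_arm --deltas '[[[0,0,-0.12],[0,0,0],50],[[0,0,-0.12],[0,0,0],50],[[0,0,-0.12],[0,0,0],50],[[0,0,-0.12],[0,0,0],50],[[0,0,-0.12],[0,0,0],50],[[0,0,-0.12],[0,0,0],50],[[0,0,-0.12],[0,0,0],50],[[0,0,0],[0,0,0],50]]'

```text
clock: 59.92
eef_pos: [647.1, 16.7, 173.7]
tcp_rot: [179.8, -0.0, 92.5]
wrist_force: [0.1, -0.4, -0.4]
grip_width: 42.6
```

```bash
python3 - <<'E'
from h import *
goto([646.9,14.6,92.6],92.75)
s=shot("scene","R"); crop(s,220,130,330,240,7,"sR")
E
```

```text
t 59.92 tcp [647.1  16.7 173.7] rpy [179.8  -0.   92.5] F [ 0.1 -0.4 -0.4] w 42.6 q [-1.2 28.5 93.4  0.  58.  -3.7]
rotvec [ 0.003 -0.    -0.005] shift before turn(mm) [-2.1 -0.5 81.1]  after turn(mm) [-2.1 -0.3 81.1] dist 81.2
```

View pics/sR.png

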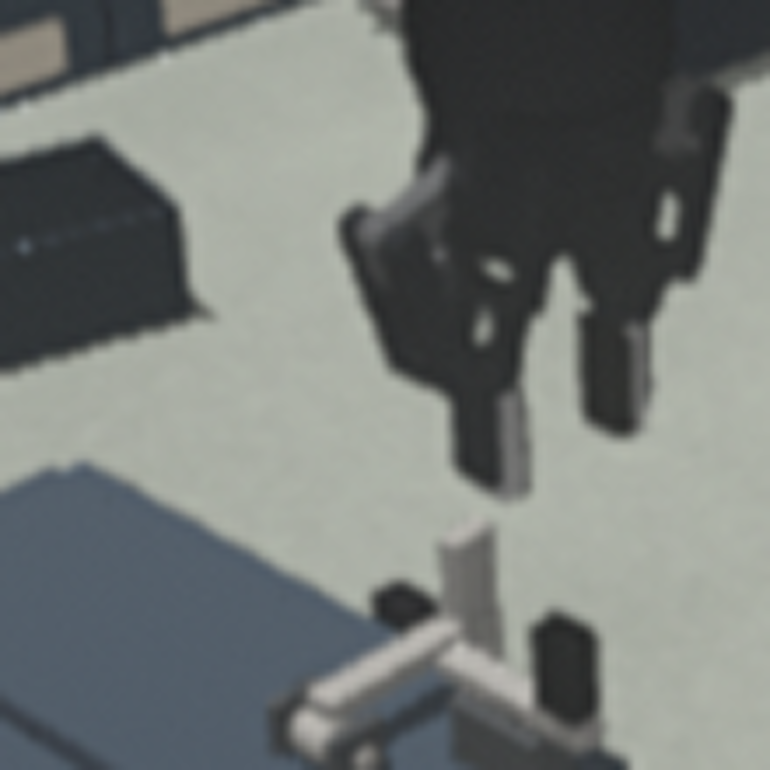

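Latch is down and the fin upright. Now grip the tab knob.

>>> jog_arm --deltas '[[[0.003,0,0],[-0.002,0,0.02],50],[[0,0,0],[0,0,0.02],50],[[0,0,0],[0,0,0.015],50],[[0,0,0],[0,0,0.012],50],[[0,0,0],[0,0,0.008],50],[[0,0,0],[0,0,0.005],50],[[0,0,0],[0,0,0],50],[[0,0,0],[0,0,0],25],[[0,0,0],[0,0,0],10],[[0,0,0],[0,0,0],8],[[0,0,0],[0,0,0],8],[[0,0,0],[0,0,0],8]]'

```text
clock: 60.97
eef_pos: [647.1, 14.7, 94.7]
tcp_rot: [180.0, 0.0, 92.1]
wrist_force: [-4.2, -0.8, 7.3]
grip_width: 12.8
```

>>> jog_arm --deltas '[[[0,0,0],[-0.002,0,0],8],[[0,0,0],[-0.003,0,0],8],[[0,0,0],[-0.004,0,0],8],[[0,0,0],[-0.004,0,0],8],[[0,0,0],[-0.004,0,0],8],[[0,0,0],[-0.004,0,0],8],[[0,0,0],[-0.004,0,0],8],[[0,0,0],[-0.002,0,0],8],[[0,0,0],[0,0,0],8],[[0,0,0],[0,0,0],8]]'

```text
clock: 61.8
eef_pos: [648.5, -12.7, 94.8]
tcp_rot: [179.9, 0.0, 92.1]
wrist_force: [-2.4, -2.0, 6.3]
grip_width: 12.9
```

>>> jog_arm --deltas '[[[0,0,0],[-0.001,0,0],8],[[0,0,0],[-0.001,0,0],8],[[0,0,0],[0,0,0],8]]'

```text
clock: 62.05
eef_pos: [648.5, -14.3, 94.7]
tcp_rot: [179.9, 0.0, 92.1]
wrist_force: [-2.1, 0.8, 5.8]
grip_width: 12.6
```

>>> jog_arm --deltas '[[[0,0,0],[-0.001,0,0],8],[[0,0,0],[-0.001,0,0],8],[[0,0,0],[0,0,0],8]]'

```text
clock: 62.3
eef_pos: [648.6, -16.3, 94.8]
tcp_rot: [179.9, 0.0, 92.1]
wrist_force: [-2.3, 1.1, 5.3]
grip_width: 12.5
```

>>> jog_arm --deltas '[[[0,0,0],[-0.001,0,0],8],[[0,0,0],[0,0,0],8],[[0,0,0],[0,0,0],8]]'

```text
clock: 62.55
eef_pos: [648.6, -16.6, 94.8]
tcp_rot: [179.9, -0.0, 92.1]
wrist_force: [-2.2, 5.9, 5.7]
grip_width: 12.8
```

>>> jog_arm --deltas '[[[0,0,0],[0,0,0],25],[[0,0,0],[0,0,0],50],[[0,0,0],[0,0,0],50],[[0,0,0],[0,0,-0.01],50],[[0,0,0],[0,0,-0.02],50],[[0,0,0],[0,0,-0.03],50],[[0,0,0],[0,0,-0.03],50],[[0,0,0],[0.0,-0.03,-0.01],50],[[0,0,0],[0.03,-0.03,0],50],[[0,0,0],[0.03,-0.03,0],50],[[0,0,0],[0.03,-0.03,0],50],[[0,0,0],[0.03,-0.03,0],50]]'

```text
clock: 63.55
eef_pos: [494.8, 95.7, 194.5]
tcp_rot: [179.9, -0.0, 92.0]
wrist_force: [1.9, 1.2, 0.6]
grip_width: 42.7
```

>>> jog_arm --deltas '[[[0,0,0],[0.035,-0.005,0],50],[[0,0,0],[0.035,-0.005,0],50],[[0,0,0],[0.035,0,0],50],[[0,0,0],[0.035,0,0],50],[[0,0,0],[0.035,0,0],50],[[0,0,0],[0,0,0],50]]'

```text
clock: 64.05
eef_pos: [480.0, 274.9, 194.7]
tcp_rot: [179.9, -0.1, 92.2]
wrist_force: [-0.4, -0.1, 0.3]
grip_width: 42.5
```

```bash
python3 - <<'E'
from h import *
from fit import W
st()
s=shot("scene","S"); crop(s,220,160,330,250,7,"sS")
t=shot("top","S"); crop(t,270,90,400,220,6,"tS")
v=[636.077,-134.757,.048058]
for n,p in dict(knob=(18,120,133),knobtop=(18,120,150),fintop=(-12,75,140)).items(): print(n,((proj("scene",W(v,p))-[220,160])*7).round())
print("pull top",((proj("top",W(v,(-46,0,63)))-[270,90])*6).round())
E
```

```text
t 64.05 tcp [480.  274.9 194.7] rpy [ 1.799e+02 -1.000e-01  9.220e+01] F [-0.4 -0.1  0.3] w 42.5 q [2.660e+01 1.980e+01 1.046e+02 1.000e-01 5.540e+01 2.430e+01]
knob [493. 421.]
knobtop [490. 377.]
fintop [463. 316.]
pull top [429. 568.]
```

View pics/sS.png

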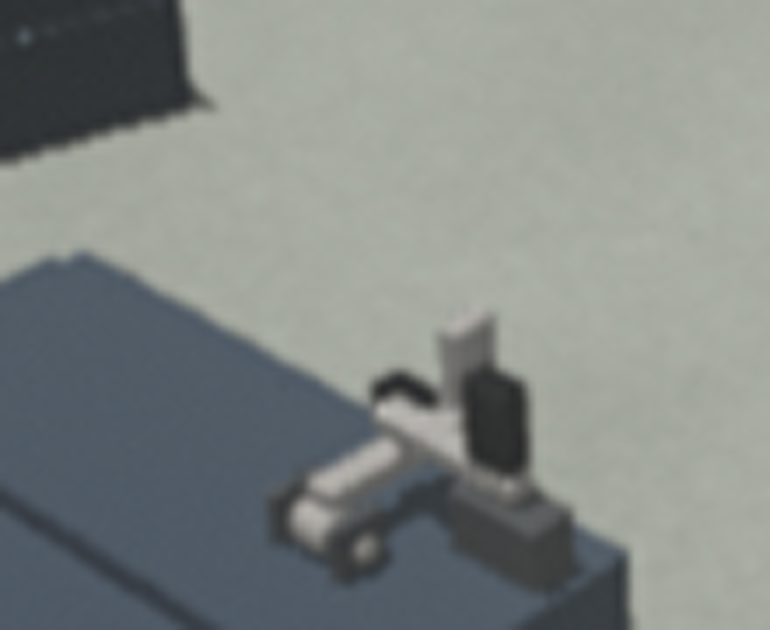

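View pics/tS.png

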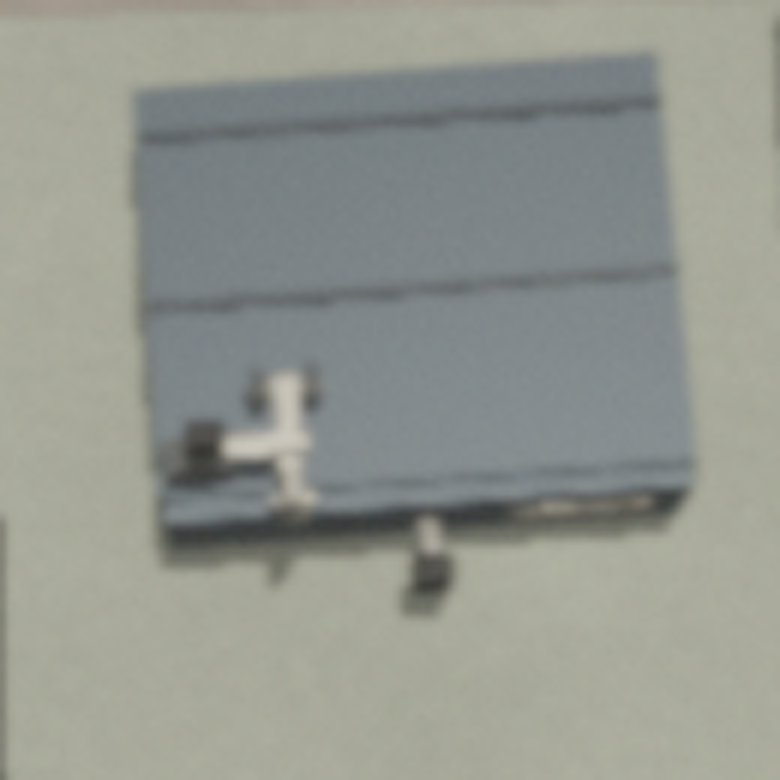

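```bash
python3 - <<'E'
from h import *
s=cv2.imread("pics/scene_S.png"); crop(s,60,150,530,380,1.7,"fin")
E
```

```text
(no output)
```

View pics/fin.png

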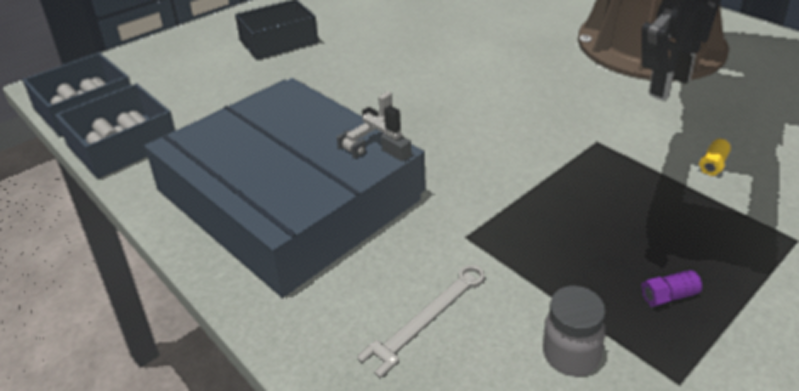

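The mat holds only the purple look-alike. The drawer is shut, the latch is down and the tab is back over it. The wrench, jar and bins are where they were.

```bash
python3 - <<'E'
from h import *
print(job.finish_job())
E
```

```text
the job is handed in; nothing more can be done
None
```

I put all three fittings on the mat (one straight, two elbows) into the drawer, locked it again, and handed the job in at about 64 s on the robot's clock. The hand-in gave no verdict.

- **Sequence:** I slid the tab off by about 28 mm, lifted the latch to about 1.2 rad and pulled the drawer out about 166 mm. The elbows went in the right compartment and the straight in the left. I then pushed the drawer to its stop, pressed the latch down and slid the tab back to its stop.
- **Last checks:** In both camera views the drawer knob, latch fin and tab knob are back where they were at the start. The wrench, jar and bins look unmoved, and only the purple piece is left on the mat. I saw each fitting in its compartment before shutting the drawer; they cannot be seen inside it now.
- **TCP height off:** The reported TCP height was about 34 mm lower than the real fingertips. The first try at the tab knob closed above it, and I allowed for the offset after that.
- **Latch closing:** The first reverse swing left the latch about 0.2 rad up, with about 40 N sideways at the wrist. I released it and pressed the fin down from above until it stopped.

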